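Hang the washed biscuit tools to dry and set the blower's timer

TASK

The washed biscuit tools are to dry on the rack: first turn the blower off with the small inner timer knob, then, with it off, hang every tool lying on the counter by its loop, each on a hook of its own. When all hang still, set the inner timer knob to 30 minutes; never shift the large outer heat knob, and leave the other kitchen things where they are.

Things in the scene. Friction and masses are not known exactly. Their poses are not given: they have to be found in the camera images.
- turner_mid (a point): A washed biscuit turner: head is a slotted steel blade 60 x 56 x 3 mm. Each tool is 180-200 mm long, about 110 g, with a black box handle 84 (x) x 20 (y) x 18 (z) mm; this point is the handle's centre (9 mm above the counter as it lies, near the balance point). Own x runs from head to hanging loop, own z up as it lies. May be absent.
- turner_eye (a point): Centre of the turner's hanging loop, 62 mm from the handle's centre along the tool's +x: a flat ring of 6 mm steel wire, 34 mm inner and 46 mm outer diameter, lying in the tool's own x-y plane at the handle's mid-height (its z axis is the axis of the ring).
- brush_mid (a point): A washed pastry brush: head is a wooden ferrule 36 wide with grey bristles, 56 long, 16 thick mm. Each tool is 180-200 mm long, about 110 g, with a black box handle 84 (x) x 20 (y) x 18 (z) mm; this point is the handle's centre (9 mm above the counter as it lies, near the balance point). Own x runs from head to hanging loop, own z up as it lies. May be absent.
- brush_eye (a point): Centre of the brush's hanging loop, 62 mm from the handle's centre along the tool's +x: a flat ring of 6 mm steel wire, 34 mm inner and 46 mm outer diameter, lying in the tool's own x-y plane at the handle's mid-height (its z axis is the axis of the ring).
- wheel_mid (a point): A washed pastry wheel: head is a flat steel disc of 60 diameter, 4 thick mm. Each tool is 180-200 mm long, about 110 g, with a black box handle 84 (x) x 20 (y) x 18 (z) mm; this point is the handle's centre (9 mm above the counter as it lies, near the balance point). Own x runs from head to hanging loop, own z up as it lies. May be absent.
- wheel_eye (a point): Centre of the wheel's hanging loop, 62 mm from the handle's centre along the tool's +x: a flat ring of 6 mm steel wire, 34 mm inner and 46 mm outer diameter, lying in the tool's own x-y plane at the handle's mid-height (its z axis is the axis of the ring).
- palette_mid (a point): A washed palette knife: head is a narrow steel blade 66 x 24 x 3 mm. Each tool is 180-200 mm long, about 110 g, with a black box handle 84 (x) x 20 (y) x 18 (z) mm; this point is the handle's centre (9 mm above the counter as it lies, near the balance point). Own x runs from head to hanging loop, own z up as it lies. May be absent.
- palette_eye (a point): Centre of the palette's hanging loop, 62 mm from the handle's centre along the tool's +x: a flat ring of 6 mm steel wire, 34 mm inner and 46 mm outer diameter, lying in the tool's own x-y plane at the handle's mid-height (its z axis is the axis of the ring).
- rack: Fixed drying rack, origin on the counter under the middle of its rail. Steel rail 14 mm thick, 208 mm up, along its y between posts at y +-190 mm (feet 160 x 30 x 10 mm). Four hooks of 8 mm wire at y -150, -50, 50, 150 run 75 mm to its -x (towards the robot), sinking from 206 to 200 mm, then bend up: an upturned tip 32 mm high. Only the counter lies below and behind the hooks.
- hook0 (a point): Middle of the level arm of hook 0 (rack y = -150 mm), 203 mm above the counter; the bend lies 30 mm further along the rack's -x at height 200 mm, and the end of the upturned tip 43 mm along the rack's -x at height 232 mm (metal to 236). A tool that hangs on the hook has its loop round this arm, loop centre some 10-15 mm below the arm, head down; it swings for some seconds after release or a knock.
- hook1 (a point): Middle of the level arm of hook 1 (rack y = -50 mm), 203 mm above the counter; the bend lies 30 mm further along the rack's -x at height 200 mm, and the end of the upturned tip 43 mm along the rack's -x at height 232 mm (metal to 236). A tool that hangs on the hook has its loop round this arm, loop centre some 10-15 mm below the arm, head down; it swings for some seconds after release or a knock.
- hook2 (a point): Middle of the level arm of hook 2 (rack y = 50 mm), 203 mm above the counter; the bend lies 30 mm further along the rack's -x at height 200 mm, and the end of the upturned tip 43 mm along the rack's -x at height 232 mm (metal to 236). A tool that hangs on the hook has its loop round this arm, loop centre some 10-15 mm below the arm, head down; it swings for some seconds after release or a knock.
- hook3 (a point): Middle of the level arm of hook 3 (rack y = 150 mm), 203 mm above the counter; the bend lies 30 mm further along the rack's -x at height 200 mm, and the end of the upturned tip 43 mm along the rack's -x at height 232 mm (metal to 236). A tool that hangs on the hook has its loop round this arm, loop centre some 10-15 mm below the arm, head down; it swings for some seconds after release or a knock.
- blower: Fixed warm-air blower, aluminium box 170 (x) x 180 (y) x 110 mm high, origin on the counter under its centre. On its top, on the vertical centre line, two concentric knobs on a black face with seven white marks, 0, 10, .. 60 minutes, 0.8 rad apart clockwise from above, the first at its -x side; the marks of 0 (off) and 30 are longer and broader.
- timer (a joint): Inner knob, the timer. 0 = off (nose at the 0 mark, towards the blower's -x, against a stop), grows clockwise seen from above, 0.08 rad per minute (30 minutes = 2.4), stop at 4.8. Stays where left; friction about 0.04 N m. It does not drag the outer knob along.
- timer_grip (a point): On the knobs' axis, 158 mm above the counter, at the height to grip the inner knob: a black paddle 22 mm thick and 56 mm long, sides flat, between 138 and 174 mm above the counter; its pointed nose with a white line on top points along this point's -x. The outer knob's top is 28 mm below this point.
- heat (a joint): Outer knob, the heat setting: grey ribbed disc of 104 mm diameter, top 130 mm above the counter, below and all round the inner knob. Already set anywhere between 0 and 4.8 rad; turns very easily (0.03 N m), so touching it moves it.
- heat_mark (a point): Black mark on the outer knob's top, 45 mm from its axis.
- cutter_a: Bystander, loose: steel biscuit cutter ring, 66 mm across, 28 high; origin at the centre of its underside. To be left where it is.
- cutter_b: Bystander, loose: steel biscuit cutter ring, 48 mm across, 28 high; origin at the centre of its underside. To be left where it is.
- mug: Bystander, loose: white mug, 76 mm across, 85 high; origin at the centre of its underside. To be left where it is.
- spice: Bystander, loose: glass spice jar, 52 mm across, 100 high; origin at the centre of its underside. To be left where it is.
Not all that is in view belongs to the job. What is shaped like the part that bears brush_mid but green is not meant.

How it is judged:
By the outcome, as a careful person would: the job done as asked, in the order asked, and still so for the second after the job is handed in, with the robot touching nothing.
Of turner, brush, wheel, palette only 3 to 4 are there at a start; the rules pass over those that are not, and their reading is None.
At some moment in a run one of turner, brush, wheel, palette may be knocked a few centimetres aside while the robot is not near it.
It also fails if it takes over 210 s, if anything falls off the work surface, if the arm or the gripper's body presses on something with over 40 N, if the wrist force passes 120 N, or if a joint passes its speed limit or range.

ROBOT

A 6-joint arm with a two-finger parallel gripper is mounted at the origin on the work surface. World frame = base frame: x ahead of the robot, y to its left, z up, the work surface at z = 0. Lengths are in mm, angles in rad, forces in N, time in s.
With the tool pointing down it reaches from about 350 to 975 mm from the base axis. Payload 17.4 kg.
Tool frame: the origin (TCP) lies midway between the tips of the shut fingers; the grasp point (between the pads) lies 19 mm behind it; y points along the fingers, x is the direction in which the jaws open and shut, and the axes are right-handed (so a half turn about y gives the same grasp; the last joint's range is limited). The gripper opens to 85 mm and grips with 20 to 120 N. Pads are 22 mm wide; open, the fingers measure 114 mm over their backs; the gripper's body (76 mm by 85 mm) begins 54 mm behind the grasp point. The pads swing forward as they close: fully open they stand 13 mm farther back than shut.
Start: joints at [-1.374, 0.116, 1.442, -0, 1.584, -0.038], TCP at [157.028, -656.487, 231.303] pointing down, gripper open.
Joint ranges: [-2.83, 2.83], [-0.83, 2.19], [0.07, 2.5], [-1.14, 4.28], [0.01, 3], [-2.97, 2.97]. Speed limits (rad/s): [1.89, 1.89, 2.22, 3.14, 3.14, 3.14].

INTERFACE

Orientations are given as a unit quaternion [w, x, y, z].
In Python, from rig import state, camera, hand_in, silhouettes gives the robot as it stands.
- The arm moves only by the tool apply_moves, never from a script. Its arguments are lists of equal length, an entry for each row: "dp": the shift along the tool's x, y, z each as a share of 0.2 m, from -1 to 1, a list of three; "dr": the turn, a rotation vector about the tool's x, y, z each as a share of pi rad, from -1 to 1, a list of three; "jaw": the finger opening in mm, from 0 to 85.4. A call has 1 to 5 rows; each row shifts and turns the pose as measured when the row begins, along the tool's axes as they then stand; what a row does not reach is not made up. A row lasts 1/10 s, in which the tool goes at most 50 mm and 8.59 degrees, less where a joint would pass 70% of its speed; a pose out of reach is approached as far as the arm can. A call with a number of a shift or a turn outside -1 to 1 is refused whole. A call with a gripper value outside its range is refused whole. The fingers move at their own pace and stop on an object; "grip_force" is the grip in N (left out, the last holds). Time passes only in rows, so rows that do not move let the fingers close. It gives the time, the measured TCP pose, the force and the opening at its end, in the units of the state.
- state(): the state, without advancing time (a new reading comes with each control period).
- camera(name): name is "scene" or "side" or "wrist"; returns a dict with "color" (420x560x3 uint8, red, green, blue), "depth" (420x560 float32, mm along the optical axis (not along the pixel's ray), 0 where there is no reading), "vertical_fov" (degrees; the focal length in pixels is half the picture's height over the tangent of half this angle, whatever the lens; pixels are square), "cx", "cy" (the principal point, pixels), "R" (3x3) and "t" (3): a world point X has camera coordinates R X + t. Camera axes: x right, y down, z forward; pixel columns grow to the right and rows downward; lengths in mm; the calibration is good to about 2 mm. A picture is of the moment at which its call begins.
- hand_in(): hands the job in, once; it reports no verdict.
Trained networks look in a picture, given as the dict that the camera call returned (one of the last four; its "shot" number tells which), for a name from the list of things; names that differ only in an ending like _2 or _b are one class to them, and where a whole thing is asked for, a point or a joint stands for the part that bears it (a point fixed in the world has none). Each returns a list of dicts, best first, with "confidence" (0 to 1); they miss things now and then, are a little off and sometimes report something else, mostly with a low value. They report only what shows in the picture. A call takes as long as a camera call. They do not tell look-alikes from the thing itself.
- silhouettes(picture, name): "pixels" (420x560 bool, what is visible of it) and "uv" ([column, row] in pixels, amid what is visible of it).
The state is a dict: "t": time; "joints": joint angles; "qd": joint speeds; "joint_efforts": joint torques, N m; "tool_pos": TCP position; "tcp_rot": TCP orientation; "force": force on the tool from outside, world axes, zero at the start; "moment": the same for the moment, N m; "opening": finger opening in mm.
Only numpy, scipy, OpenCV 4.12 (cv2) and the standard library are available. Lean on these libraries where they do the work, as an engineer would, in place of code of your own. Each camera call takes 0.05 s, during which the arm holds its last target. There are 200 camera calls.

## Working session

There is one attempt and no reset: what is moved stays moved. The work goes in short steps, Python scripts to look and compute and a tool call to move; the robot and the scene stay as the last step left them, time stands still between calls to the robot, and variables do not carry over. Pictures are saved under pics/ and viewed, about 12 in all and at most 16, crops included, and the job is handed in when it is done.

Besides the shell and the picture viewer there is one more tool, called by a JSON object that holds its "method" and its "body", one argument or row to a line. apply_moves: Moves the arm, as the interface text tells. Shift numbers are shares of 0.2 m and turn numbers shares of pi rad, none past 1 either way. Its arguments: {"type":"object","properties":{"dp":{"type":"array"},"dr":{"type":"array"},"jaw":{"type":"array"},"grip_force":{"type":"number"}},"required":["dp","dr","jaw"]}

```bash
ls; mkdir -p pics; cat > h.py <<'E'
import numpy as np, cv2
from rig import state, camera, hand_in, silhouettes
from scipy.spatial.transform import Rotation as Rn
def K(p):
    f=p["color"].shape[0]/2/np.tan(np.radians(p["vertical_fov"])/2); return f,p["cx"],p["cy"]
def cloud(p):
    f,cx,cy=K(p); h,w=p["depth"].shape; u,v=np.meshgrid(np.arange(w),np.arange(h)); d=p["depth"]
    c=np.stack([(u-cx)/f*d,(v-cy)/f*d,d],-1)
    return (c-np.array(p["t"]))@np.array(p["R"])
def proj(p,X):
    f,cx,cy=K(p); c=np.array(p["R"])@np.array(X)+np.array(p["t"]); return np.array([f*c[0]/c[2]+cx,f*c[1]/c[2]+cy])
def save(p,n,crop=None,s=1):
    im=cv2.cvtColor(p["color"],cv2.COLOR_RGB2BGR)
    if crop: x0,y0,x1,y1=crop; im=im[y0:y1,x0:x1]
    cv2.imwrite("pics/"+n,cv2.resize(im,None,fx=s,fy=s,interpolation=cv2.INTER_CUBIC))
def pose():
    s=state(); q=s["tcp_rot"]; return np.array(s["tool_pos"]),Rn.from_quat([q[1],q[2],q[3],q[0]])
E
cat > a.py <<'E'
from h import *
s=state(); print(s)
P,R=pose(); print(R.as_matrix().round(3))
a=camera("scene"); b=camera("side")
save(a,"s0.png");save(b,"d0.png")
for nm,p in(("scene",a),("side",b)):
    print(nm,np.array(p["R"]).round(2).tolist(),np.array(p["t"]).round())
    C=cloud(p)
    for n in "turner_mid brush_mid wheel_mid palette_mid rack blower timer_grip heat_mark cutter_a mug spice".split():
        for d in silhouettes(p,n)[:3]:
            m=d["pixels"]&(p["depth"]>0)
            print(n,round(d["confidence"],2),np.round(d["uv"]),m.sum(),np.median(C[m],0).round() if m.any() else None)
E
python3 a.py
```

```text
pics
{'t': 0.0, 'joints': array([-1.37382606e+00,  1.16473505e-01,  1.44230636e+00, -6.09649539e-06,
        1.58397499e+00, -3.77796985e-02]), 'qd': array([-0.00067588, -0.00174682,  0.00068351,  0.00104625,  0.00157585,
        0.00012636]), 'joint_efforts': array([ 2.47491800e-03, -7.31990790e+01, -6.32488489e+01,  1.47861260e-04,
        6.29509130e-03, -1.59485711e-05]), 'tool_pos': array([ 156.96871559, -656.28992619,  230.54506431]), 'tcp_rot': array([ 0.55537734, -0.55484756,  0.43832098, -0.43769272]), 'force': array([ 0.95551125, -0.82698884, -0.18429318]), 'moment': array([0.00874539, 0.05087317, 0.0525817 ]), 'opening': 85.34735987433193}
[[ 0.233 -0.     0.973]
 [-0.973  0.001  0.233]
 [-0.001 -1.     0.   ]]
scene [[-0.84, 0.54, -0.02], [0.33, 0.48, -0.81], [-0.43, -0.69, -0.58]] [ 478.  -54. 1572.]
turner_mid 0.63 [303. 189.] 323 [ 335. -242.    5.]
brush_mid 0.88 [352. 248.] 406 [391.  94.  14.]
brush_mid 0.82 [336. 221.] 296 [344. -37.  14.]
brush_mid 0.46 [302. 257.] 3501 [653. 186.  70.]
wheel_mid 0.75 [399. 284.] 604 [363. 273.  10.]
wheel_mid 0.38 [236. 190.] 379
[... 697 characters left out ...]
-0.59]] [ 524.  252. 1130.]
turner_mid 0.9 [392. 221.] 471 [ 334. -244.    6.]
brush_mid 0.96 [343. 284.] 550 [378.  94.  15.]
brush_mid 0.65 [374. 262.] 477 [334. -36.  15.]
wheel_mid 0.83 [332. 344.] 909 [345. 274.  10.]
palette_mid 0.39 [236. 250.] 3854 [650. 207.  33.]
rack 0.92 [225. 258.] 3084 [646. 253.  56.]
blower 0.84 [314. 187.] 3268 [ 570. -187.  106.]
timer_grip 0.49 [202. 242.] 748 [795. 123.  55.]
timer_grip 0.44 [316. 164.] 179 [ 585. -223.  165.]
heat_mark 0.87 [319. 174.] 463 [ 577. -221.  130.]
cutter_a 0.81 [300. 247.] 384 [545.   0.  15.]
cutter_a 0.58 [261. 372.] 276 [467. 388.  17.]
mug 0.7 [200. 241.] 866 [796. 122.  55.]
spice 0.85 [370. 171.] 434 [ 463. -416.   59.]
```

View images.

View pics/s0.png

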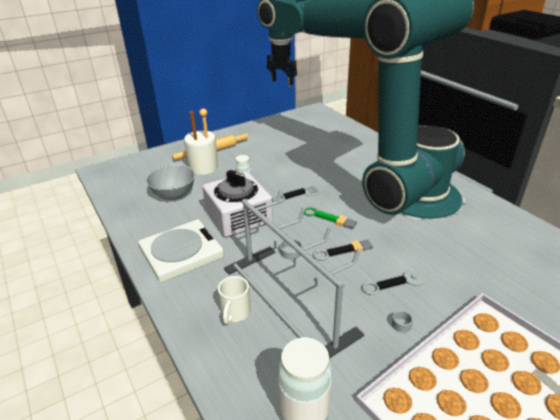

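View pics/d0.png

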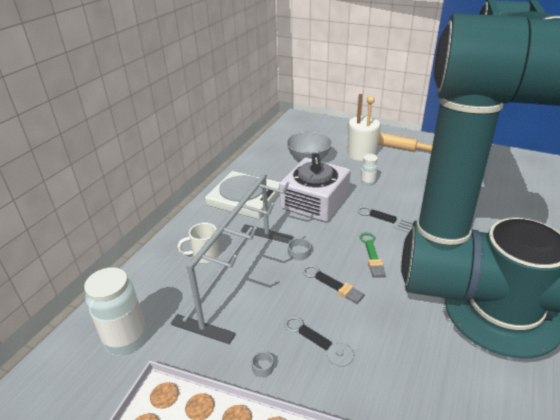

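```bash
cat > b.py <<'E'
from h import *
ps=[camera("scene"),camera("side")]; w=camera("wrist")
P,R=pose(); Rw=np.array(w["R"]); cam=-Rw.T@np.array(w["t"])
print("wrist cam rel tcp in tool axes",R.inv().apply(cam-P).round(), "axes(tool)",R.inv().apply(Rw).round(2).tolist())
def tool(p,n):
    d=silhouettes(p,n)[0]; m=d["pixels"]&(p["depth"]>0); C=cloud(p); g=p["color"].astype(float).mean(-1)
    X=C[m]; dark=g[m]<60
    return X,dark
for p in ps:
    C=cloud(p)
    for n in("turner_mid","brush_mid","wheel_mid"):
        X,dk=tool(p,n); T=X[dk]; T=T[T[:,2]>12]
        if len(T)<10: print(n,"few",len(T)); continue
        (c,(a,b),ang)=cv2.minAreaRect(T[:,:2].astype(np.float32)); 
        u=np.linalg.svd(X[:,:2]-X[:,:2].mean(0),full_matrices=0)[2][0]; u*=np.sign(u[0])
        print(n,len(T),"rect",np.round(c),round(a),round(b),round(ang),"pca yaw",round(np.arctan2(u[1],u[0]),3))
    d=silhouettes(p,"rack")[0]; X=C[d["pixels"]&(p["depth"]>0)]
    for lo,hi,t in((207,222,"rail"),(2,14,"feet")):
        T=X[(X[:,2]>lo)&(X[:,2]<hi)&(X[:,0]>500)&(X[:,0]<800)]
        if t=="rail":
            l=cv2.fitLine(T[:,:2].astype(np.float32),cv2.DIST_HUBER,0,.01,.01).ravel(); print("rail",len(T),l.round(3),"y range",np.percentile(T[:,1],[1,99]).round())
        else: 
            print("feet",len(T)); 
            for s in(-1,1):
                F=T[(T[:,1]-T[:,1].mean())*s>0]; r=cv2.minAreaRect(F[:,:2].astype(np.float32)); print(np.round(r[0]),np.round(r[1]),round(r[2]))
    d=silhouettes(p,"timer_grip"); 
    for z0,z1,t in((168,182,"paddle top"),(125,134,"disc"),(106,114,"boxtop")):
        M=(C[...,2]>z0)&(C[...,2]<z1)&(abs(C[...,0]-590)<170)&(abs(C[...,1]+210)<170)&(p["depth"]>0)
        T=C[M][:,:2].astype(np.float32)
        if len(T)>5: r=cv2.minAreaRect(T); print(t,len(T),np.round(r[0]),np.round(r[1]),round(r[2]),T.mean(0).round())
E
python3 b.py
```

```text
wrist cam rel tcp in tool axes [  -0. -143.   82.] axes(tool) [[1.0, 0.0, 0.0], [0.0, -0.32, -0.95], [-0.0, 0.95, -0.32]]
turner_mid 77 rect [ 369. -247.] 25 79 87 pca yaw -0.091
brush_mid 124 rect [426.  84.] 22 78 75 pca yaw -0.216
wheel_mid 158 rect [395. 267.] 20 76 76 pca yaw -0.222Traceback (most recent call last):
  File "b.py", line 17, in <module>
    d=silhouettes(p,"rack")[0]; X=C[d["pixels"]&(p["depth"]>0)]
      ~~~~~~~~~~~~~~~~~~~~~^^^
IndexError: list index out of range
```

```bash
sed -i 's/    d=silhouettes(p,"rack")\[0\]; X=.*/    X=C[(p["depth"]>0)\&(C[...,1]>-60)\&(C[...,1]<480)]/; s/    d=silhouettes(p,"timer_grip"); //' b.py
sed -i 's/if len(T)<10:/if len(T)<10:/' b.py; python3 b.py; python3 - <<'E'
from h import *
p=camera("scene"); save(p,"s1.png",(180,150,440,350),3)
E
```

```text
wrist cam rel tcp in tool axes [  -0. -143.   82.] axes(tool) [[1.0, 0.0, 0.0], [0.0, -0.32, -0.95], [-0.0, 0.95, -0.32]]
turner_mid 77 rect [ 369. -246.] 20 76 84 pca yaw -0.077
brush_mid 123 rect [426.  85.] 19 78 75 pca yaw -0.202
wheel_mid 166 rect [395. 267.] 21 77 72 pca yaw -0.247
rail 915 [ 4.60000e-02 -9.99000e-01  6.56659e+02  1.84780e+02] y range [-32. 353.]
feet 3013
[650.  86.] [300. 291.] 0
[650. 356.] [248. 300.] 90
paddle top 96 [ 591. -234.] [25. 65.] 25 [ 593. -233.]
disc 327 [ 597. -235.] [ 97. 104.] 61 [ 603. -227.]
boxtop 910 [ 594. -239.] [181. 169.] 86 [ 605. -218.]
turner_mid 27 rect [ 362. -244.] 14 68 82 pca yaw -0.204
brush_mid 11 rect [424.  88.] 9 63 74 pca yaw -0.265
wheel_mid few 5
rail 848 [ 4.60000e-02 -9.99000e-01  6.48595e+02  1.84199e+02] y range [-33. 352.]
feet 3931
[649.  99.] [317. 298.] 90
[650. 369.] [299. 222.] 0
paddle top 80 [ 587. -233.] [21. 60.] 26 [ 586. -232.]
disc 384 [ 590. -239.] [103. 104.] 23 [ 587. -232.]
boxtop 974 [ 589. -242.] [185. 170.] 86 [ 579. -219.]
```

View pics/s1.png

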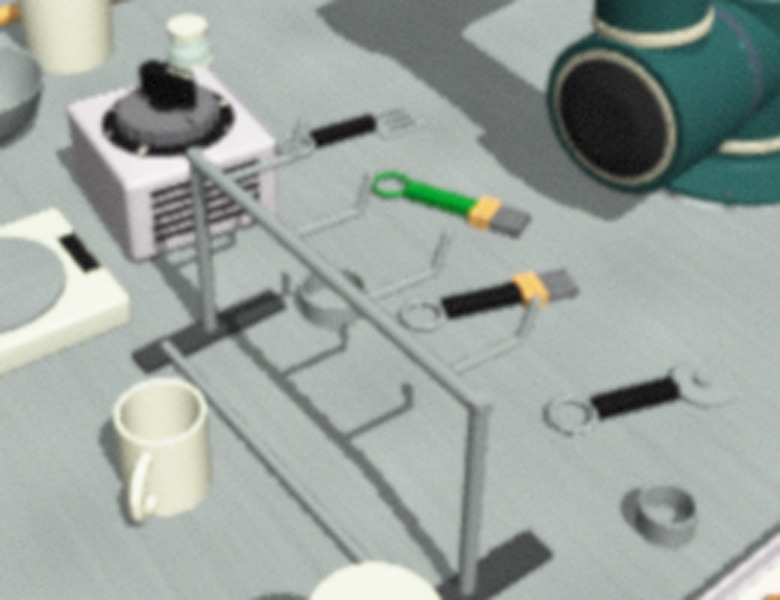

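```bash
cat >> h.py <<'E'
def tcp(P,xaz,pitch=0):
    "pose with fingers down (pitch 0) tipped by pitch about tool x; xaz=azimuth of tool x, rad"
    x=np.array([np.cos(xaz),np.sin(xaz),0]); y=np.array([0,0,-1.]); R0=Rn.from_matrix(np.stack([x,y,np.cross(x,y)],1))
    return np.array(P,float),R0*Rn.from_rotvec([pitch,0,0])
def plan(tgt,n=None,P=None,R=None,step=45,ang=8):
    if P is None: P,R=pose()
    T,Q=tgt; dv=(R.inv()*Q).as_rotvec(); d=T-P
    if n is None: n=max(1,int(np.ceil(max(np.linalg.norm(d)/step,np.degrees(np.linalg.norm(dv))/ang-1e-6))))
    dp=[];dr=[]
    for i in range(n):
        k=n-i; a=R.inv().apply((T-P)/k)/200; b=(R.inv()*Q).as_rotvec()/k/np.pi
        a=a.round(3);b=b.round(4);dp.append(a.tolist());dr.append(b.tolist())
        P=P+R.apply(a*200);R=R*Rn.from_rotvec(b*np.pi)
    for i in range(0,n,5): print("dp",dp[i:i+5],"dr",dr[i:i+5])
    return P,R
def pr(): 
    s=state();P,R=pose();print("t",round(s["t"],2),"P",P.round(1),"M",R.as_matrix().round(3).tolist(),"q",np.round(s["joints"],3),"F",np.round(s["force"],1),"op",round(s["opening"],1))
E
python3 - <<'E'
from h import *
a=plan(tcp([400,-430,290],np.radians(-115)),n=8)
plan(tcp([590,-237,280],np.radians(-154.5)),P=a[0],R=a[1])
E
```

```text
dp [[-0.102, -0.037, 0.181], [-0.117, -0.037, 0.171], [-0.131, -0.037, 0.161], [-0.144, -0.036, 0.149], [-0.156, -0.037, 0.137]] dr [[0.0, 0.0267, 0.0], [0.0, 0.0267, 0.0], [0.0, 0.0267, 0.0], [0.0, 0.0267, 0.0], [0.0, 0.0267, 0.0]]
dp [[-0.167, -0.036, 0.123], [-0.177, -0.037, 0.109], [-0.186, -0.036, 0.094]] dr [[0.0, 0.0267, 0.0], [0.0, 0.0267, 0.0], [0.0, 0.0267, 0.0]]
dp [[-0.182, 0.007, 0.065], [-0.188, 0.007, 0.046], [-0.191, 0.007, 0.028], [-0.193, 0.007, 0.009], [-0.193, 0.007, -0.01]] dr [[-0.0, 0.0314, 0.0], [-0.0, 0.0313, 0.0], [-0.0, 0.0314, 0.0], [-0.0, 0.0313, 0.0], [-0.0, 0.0314, 0.0]]
dp [[-0.192, 0.007, -0.029], [-0.187, 0.008, -0.048]] dr [[-0.0, 0.0313, 0.0], [-0.0, 0.0314, 0.0]]
```

{"method": "apply_moves", "body": {
  "dp": [
    [-0.102,-0.037,0.181],
    [-0.117,-0.037,0.171],
    [-0.131,-0.037,0.161],
    [-0.144,-0.036,0.149],
    [-0.156,-0.037,0.137]
  ],
  "dr": [
    [0,0.0267,0],
    [0,0.0267,0],
    [0,0.0267,0],
    [0,0.0267,0],
    [0,0.0267,0]
  ],
  "jaw": [60,60,60,60,60]
}}

```text
t: 2.55
tool_pos: [310.4, -513.5, 267.0]
tcp_rot: [0.446, -0.446, 0.55, -0.548]
force: [-0.0, -0.1, -0.8]
opening: 60.1
```

{"method": "apply_moves", "body": {
  "dp": [
    [-0.167,-0.036,0.123],
    [-0.177,-0.037,0.109],
    [-0.186,-0.036,0.094]
  ],
  "dr": [
    [0,0.0267,0],
    [0,0.0267,0],
    [0,0.0267,0]
  ],
  "jaw": [60,60,60]
}}

```text
t: 2.85
tool_pos: [406.7, -426.6, 290.4]
tcp_rot: [0.37, -0.37, 0.603, -0.602]
force: [0.2, -0.6, 0.5]
opening: 59.6
```

```bash
python3 - <<'E'
from h import *
pr(); plan(tcp([590,-237,280],np.radians(-154.5)))
E
```

```text
t 2.85 P [ 406.7 -426.6  290.4] M [[-0.451, -0.001, 0.892], [-0.892, 0.002, -0.451], [-0.001, -1.0, -0.001]] q [-8.530e-01 -7.900e-02  1.544e+00  1.000e-03  1.678e+00  1.186e+00] F [ 0.2 -0.6  0.5] op 59.6
dp [[-0.21, 0.009, 0.065], [-0.216, 0.009, 0.042], [-0.219, 0.009, 0.018], [-0.22, 0.009, -0.007], [-0.217, 0.008, -0.03]] dr [[0.0001, 0.0349, -0.0], [0.0001, 0.0349, -0.0], [0.0001, 0.0349, -0.0001], [0.0001, 0.0348, -0.0], [0.0001, 0.0349, -0.0001]]
dp [[-0.213, 0.009, -0.054]] dr [[0.0, 0.0348, -0.0]]
```

{"method": "apply_moves", "body": {
  "dp": [
    [-0.21,0.009,0.065],
    [-0.216,0.009,0.042],
    [-0.219,0.009,0.018],
    [-0.22,0.009,-0.007],
    [-0.217,0.008,-0.03]
  ],
  "dr": [
    [0,0.0349,0],
    [0,0.0349,0],
    [0,0.0349,0],
    [0,0.0348,0],
    [0,0.0349,0]
  ],
  "jaw": [60,60,60,60,60]
}}

```text
t: 3.35
tool_pos: [566.4, -262.8, 284.3]
tcp_rot: [-0.187, 0.185, -0.682, 0.683]
force: [-0.5, -1.3, -0.0]
opening: 59.7
```

{"method": "apply_moves", "body": {
  "dp": [
    [-0.213,0.009,-0.054],
    [0,0,0]
  ],
  "dr": [
    [0,0.0348,0],
    [0,0,0]
  ],
  "jaw": [60,60]
}}

```text
t: 3.55
tool_pos: [601.3, -226.6, 281.9]
tcp_rot: [-0.147, 0.145, -0.691, 0.692]
force: [-0.3, -0.2, 0.7]
opening: 60.2
```

```bash
python3 - <<'E'
from h import *
pr(); p=camera("wrist"); save(p,"w0.png"); C=cloud(p)
for z0,z1,t in((168,182,"paddle top"),(125,134,"disc"),(106,114,"boxtop")):
    M=(C[...,2]>z0)&(C[...,2]<z1)&(abs(C[...,0]-590)<130)&(abs(C[...,1]+237)<130)&(p["depth"]>0)
    T=C[M][:,:2].astype(np.float32); r=cv2.minAreaRect(T); print(t,len(T),np.round(r[0],1),np.round(r[1]),round(r[2],1),cv2.minEnclosingCircle(T))
    if t=="paddle top":
        b=M&(p["color"].min(-1)>110); print("white",b.sum(),C[b].mean(0)[:2].round(1), "dir",np.degrees(np.arctan2(*(C[b].mean(0)[:2]-r[0])[::-1])))
E
```

```text
t 3.55 P [ 601.3 -226.6  281.9] M [[-0.914, 0.003, 0.405], [-0.405, -0.0, -0.914], [-0.002, -1.0, 0.002]] q [-4.000e-01  3.500e-02  1.446e+00  1.000e-03  1.658e+00  2.325e+00] F [-0.3 -0.2  0.7] op 60.2
paddle top 1974 [ 589.7 -236.3] [22. 66.] 25.4 ((589.8536376953125, -236.71298217773438), 33.424583435058594)
white 162 [ 583.8 -222.6] dir 113.33444133083461
disc 7202 [ 592.8 -242.7] [106. 106.] 25.1 ((592.4612426757812, -242.48736572265625), 53.99972915649414)
boxtop 19078 [ 593.  -242.9] [177. 167.] 85.7 ((592.6449584960938, -242.40911865234375), 118.53775787353516)
```

View pics/w0.png

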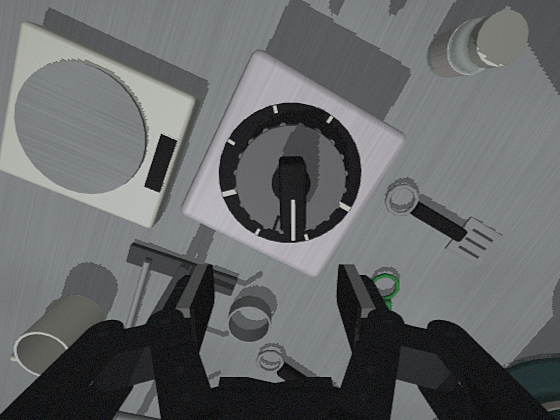

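```bash
python3 - <<'E'
from h import *
a=plan(tcp([592.6,-242.6,200],np.radians(-154.6)),n=4)
plan(tcp([592.6,-242.6,143],np.radians(-154.6)),n=4,P=a[0],R=a[1])
E
```

```text
dp [[0.016, 0.103, 0.012], [0.016, 0.103, 0.013], [0.016, 0.102, 0.012], [0.017, 0.103, 0.013]] dr [[-0.0002, -0.0019, -0.0002], [-0.0002, -0.0019, -0.0001], [-0.0001, -0.0018, -0.0002], [-0.0002, -0.0019, -0.0001]]
dp [[-0.0, 0.071, -0.0], [-0.0, 0.071, -0.0], [-0.0, 0.071, -0.0], [-0.0, 0.072, -0.0]] dr [[0.0, 0.0, -0.0], [0.0, 0.0, -0.0], [0.0, 0.0, -0.0], [0.0, 0.0, -0.0]]
```

{"method": "apply_moves", "body": {
  "dp": [
    [0.016,0.103,0.012],
    [0.016,0.103,0.013],
    [0.016,0.102,0.012],
    [0.017,0.06,0.013],
    [0,0,0]
  ],
  "dr": [
    [0,-0.0019,0],
    [0,-0.0019,0],
    [0,-0.0019,0],
    [0,-0.0019,0],
    [0,0,0]
  ],
  "jaw": [60,60,60,60,60]
}}

```text
t: 4.1
tool_pos: [590.5, -246.3, 207.8]
tcp_rot: [-0.159, 0.156, -0.688, 0.691]
force: [-0.2, 0.0, -0.0]
opening: 60.2
```

```bash
python3 - <<'E'
from h import *
pr();plan(tcp([592.6,-242.6,143],np.radians(-154.6)),n=4)
E
```

```text
t 4.1 P [ 590.5 -246.3  207.8] M [[-0.901, 0.004, 0.435], [-0.435, -0.003, -0.901], [-0.003, -1.0, 0.005]] q [-4.350e-01  4.400e-02  1.556e+00 -1.000e-03  1.536e+00  2.257e+00] F [-0.2  0.  -0. ] op 60.2
dp [[-0.004, 0.081, -0.003], [-0.004, 0.081, -0.003], [-0.004, 0.081, -0.003], [-0.005, 0.081, -0.004]] dr [[-0.0004, 0.0005, -0.0002], [-0.0004, 0.0005, -0.0002], [-0.0003, 0.0005, -0.0002], [-0.0004, 0.0005, -0.0002]]
```

{"method": "apply_moves", "body": {
  "dp": [
    [-0.004,0.1,-0.003],
    [-0.004,0.09,-0.003],
    [-0.004,0.07,-0.003],
    [-0.004,0.04,-0.003],
    [0,0,0]
  ],
  "dr": [
    [-0.0004,0.0005,0],
    [-0.0004,0.0005,0],
    [-0.0004,0.0005,0],
    [0,0.0005,0],
    [0,0,0]
  ],
  "jaw": [60,60,60,60,60]
}}

```text
t: 4.6
tool_pos: [592.8, -244.5, 148.6]
tcp_rot: [-0.157, 0.153, -0.689, 0.691]
force: [0.5, 0.7, -0.3]
opening: 59.7
```

```bash
python3 - <<'E'
from h import *
pr();plan(tcp([592.6,-242.6,143],np.radians(-154.6)),n=2)
E
```

```text
t 4.6 P [ 592.8 -244.5  148.6] M [[-0.904, 0.006, 0.428], [-0.428, -0.001, -0.904], [-0.005, -1.0, 0.004]] q [-4.320e-01  7.300e-02  1.622e+00  1.000e-03  1.440e+00  2.267e+00] F [ 0.5  0.7 -0.3] op 59.7
dp [[-0.001, 0.014, -0.005], [-0.002, 0.014, -0.004]] dr [[-0.0006, -0.0001, -0.0008], [-0.0007, -0.0002, -0.0008]]
```

{"method": "apply_moves", "body": {
  "dp": [
    [-0.001,0.014,-0.005],
    [-0.001,0.01,-0.004],
    [0,0,0],
    [0,0,0],
    [0,0,0]
  ],
  "dr": [
    [-0.0006,0,-0.0008],
    [-0.0006,0,-0.0008],
    [0,0,0],
    [0,0,0],
    [0,0,0]
  ],
  "jaw": [60,60,10,10,10],
  "grip_force": 25
}}

```text
t: 5.1
tool_pos: [593.3, -242.7, 145.8]
tcp_rot: [-0.156, 0.155, -0.689, 0.69]
force: [-0.4, 1.2, -4.8]
opening: 21.5
```

{"method": "apply_moves", "body": {
  "dp": [
    [0,0,0],
    [0,0,0],
    [0,0,0],
    [0,0,0],
    [0,0,0]
  ],
  "dr": [
    [0,0,0],
    [0,0,0],
    [0,0,0],
    [0,-0.03,0],
    [0,-0.035,0]
  ],
  "jaw": [10,10,10,10,10]
}}

```text
t: 5.6
tool_pos: [593.2, -242.7, 145.8]
tcp_rot: [-0.227, 0.226, -0.669, 0.671]
force: [0.1, 0.5, -1.2]
opening: 21.6
```

```bash
python3 - <<'E'
from h import *
pr();plan(tcp([592.6,-242.6,143],np.radians(-91)),ang=7)
E
```

```text
t 5.6 P [ 593.2 -242.7  145.8] M [[-0.795, 0.002, 0.606], [-0.606, -0.001, -0.795], [-0.001, -1.0, 0.002]] q [-0.428  0.077  1.623 -0.     1.44   2.062] F [ 0.1  0.5 -1.2] op 21.6
dp [[0.0, 0.002, -0.0], [0.0, 0.002, -0.0], [0.0, 0.002, -0.0], [0.0, 0.002, -0.001], [0.0, 0.001, -0.001]] dr [[-0.0001, -0.0359, 0.0], [-0.0001, -0.0359, 0.0], [-0.0001, -0.0359, 0.0], [-0.0001, -0.0359, 0.0], [-0.0001, -0.0359, -0.0]]
dp [[0.0, 0.002, -0.0], [0.0, 0.001, -0.001], [0.001, 0.002, -0.0]] dr [[-0.0001, -0.0359, -0.0], [-0.0001, -0.0359, -0.0], [-0.0, -0.0359, -0.0]]
```

{"method": "apply_moves", "body": {
  "dp": [
    [0,0,0],
    [0,0,0],
    [0,0,0],
    [0,0,0],
    [0,0,0]
  ],
  "dr": [
    [0,-0.036,0],
    [0,-0.036,0],
    [0,-0.036,0],
    [0,-0.036,0],
    [0,-0.036,0]
  ],
  "jaw": [10,10,10,10,10]
}}

```text
t: 6.1
tool_pos: [593.2, -242.8, 145.8]
tcp_rot: [-0.411, 0.411, -0.575, 0.576]
force: [0.4, -0.1, -1.4]
opening: 21.4
```

{"method": "apply_moves", "body": {
  "dp": [
    [0,0,0],
    [0,0,0],
    [0,0,0],
    [0,0,0]
  ],
  "dr": [
    [0,-0.036,0],
    [0,-0.028,0],
    [0,-0.015,0],
    [0,0,0]
  ],
  "jaw": [10,10,10,10]
}}

```text
t: 6.5
tool_pos: [593.1, -242.8, 145.8]
tcp_rot: [-0.483, 0.482, -0.516, 0.517]
force: [0.2, 0.3, -1.6]
opening: 21.4
```

```bash
python3 - <<'E'
from h import *
pr();print(state()["moment"]);P,R=pose();print(np.degrees(np.arctan2(R.as_matrix()[1,0],R.as_matrix()[0,0])))
E
```

```text
t 6.5 P [ 593.1 -242.8  145.8] M [[-0.069, 0.002, 0.998], [-0.998, -0.001, -0.069], [0.001, -1.0, 0.002]] q [-0.428  0.077  1.623  0.     1.44   1.211] F [ 0.2  0.3 -1.6] op 21.4
[ 0.09203386 -0.03100826 -0.23388762]
-93.92873636121077
```

{"method": "apply_moves", "body": {
  "dp": [
    [0,0,0],
    [0,0,0],
    [0,0,0]
  ],
  "dr": [
    [0,-0.012,0],
    [0,-0.012,0],
    [0,0,0]
  ],
  "jaw": [10,10,10]
}}

```text
t: 6.8
tool_pos: [593.3, -242.9, 145.9]
tcp_rot: [0.501, -0.5, 0.499, -0.5]
force: [-0.4, 1.1, -0.9]
opening: 21.8
```

```bash
python3 - <<'E'
from h import *
pr();print(state()["moment"]);P,R=pose();print(np.degrees(np.arctan2(R.as_matrix()[1,0],R.as_matrix()[0,0])))
E
```

```text
t 6.8 P [ 593.3 -242.9  145.9] M [[0.001, 0.003, 1.0], [-1.0, -0.0, 0.001], [0.0, -1.0, 0.003]] q [-4.290e-01  7.700e-02  1.623e+00  1.000e-03  1.439e+00  1.141e+00] F [-0.4  1.1 -0.9] op 21.8
[ 0.18014012 -0.06413158 -1.46624677]
-89.93146035549752
```

{"method": "apply_moves", "body": {
  "dp": [
    [0,0,0],
    [0,0,0],
    [0,-0.02,0],
    [0,-0.1,0],
    [0,-0.2,0]
  ],
  "dr": [
    [0,0.02,0],
    [0,0,0],
    [0,0,0],
    [0,0,0],
    [0,0,0]
  ],
  "jaw": [10,60,60,60,60]
}}

```text
t: 7.3
tool_pos: [591.4, -242.2, 206.4]
tcp_rot: [0.483, -0.484, 0.518, -0.514]
force: [0.1, -0.8, -0.1]
opening: 60.3
```

{"method": "apply_moves", "body": {
  "dp": [
    [0,-0.2,0],
    [0,-0.15,0],
    [0,-0.05,0],
    [0,0,0]
  ],
  "dr": [
    [0,0,0],
    [0,0,0],
    [0,0,0],
    [0,0,0]
  ],
  "jaw": [60,60,60,60]
}}

```text
t: 7.7
tool_pos: [592.2, -242.6, 296.3]
tcp_rot: [-0.484, 0.484, -0.515, 0.516]
force: [0.2, -0.7, -0.7]
opening: 59.8
```

```bash
cat > knob.py <<'E'
from h import *
pr(); p=camera("wrist"); save(p,"w1.png"); C=cloud(p)
M=(C[...,2]>168)&(C[...,2]<182)&(abs(C[...,0]-592)<50)&(abs(C[...,1]+242)<50)&(p["depth"]>0)
r=cv2.minAreaRect(C[M][:,:2].astype(np.float32)); print(M.sum(),r)
b=M&(p["color"].min(-1)>110); w=C[b][:,:2].mean(0); print("nose az",np.degrees(np.arctan2(w[1]+242.6,w[0]-592.6)))
# hooks: points 190..240 high
H=(C[...,2]>194)&(C[...,2]<245)&(C[...,1]>-30)&(p["depth"]>0); print("hook pts",H.sum())
a=C[p["depth"]>0]; print("view extent",a[a[:,2]<30].min(0).round(),a[a[:,2]<30].max(0).round())
E
python3 knob.py
```

```text
t 7.7 P [ 592.2 -242.6  296.3] M [[-0.062, 0.002, 0.998], [-0.998, -0.001, -0.062], [0.001, -1.0, 0.002]] q [-0.429  0.029  1.429  0.     1.682  1.204] F [ 0.2 -0.7 -0.7] op 59.8
1717 ((586.1636352539062, -242.25852966308594), (22.051809310913086, 66.10789489746094), 85.35911560058594)
nose az 174.7877231316923
hook pts 0
view extent [  88. -737.   -3.] [808. 288.  30.]
```

```bash
python3 - <<'E'
from h import *
plan(tcp([375,-246,200],np.radians(-96)),n=6)
E
```

```text
dp [[0.014, 0.079, -0.18], [0.015, 0.079, -0.18], [0.017, 0.08, -0.18], [0.018, 0.079, -0.18], [0.019, 0.08, -0.18]] dr [[-0.0, 0.0023, 0.0], [-0.0001, 0.0023, 0.0], [-0.0, 0.0022, 0.0], [-0.0001, 0.0023, 0.0], [-0.0, 0.0022, 0.0]]
dp [[0.021, 0.079, -0.181]] dr [[-0.0001, 0.0023, 0.0001]]
```

{"method": "apply_moves", "body": {
  "dp": [
    [0.014,0.04,-0.18],
    [0.015,0.079,-0.2],
    [0.017,0.08,-0.2],
    [0.018,0.1,-0.2],
    [0.019,0.1,-0.18]
  ],
  "dr": [
    [0,0.0023,0],
    [0,0.0023,0],
    [0,0.0023,0],
    [0,0.0023,0],
    [0,0.0023,0]
  ],
  "jaw": [60,60,60,60,60]
}}

```text
t: 8.25
tool_pos: [394.6, -242.9, 203.7]
tcp_rot: [0.475, -0.477, 0.526, -0.52]
force: [0.3, -0.5, 0.7]
opening: 59.9
```

{"method": "apply_moves", "body": {
  "dp": [
    [0.015,0.07,-0.12],
    [0,0,0],
    [0,0,0]
  ],
  "dr": [
    [0,0.0023,0],
    [0,0,0],
    [0,0,0]
  ],
  "jaw": [60,60,60]
}}

```text
t: 8.55
tool_pos: [364.4, -242.0, 181.9]
tcp_rot: [0.472, -0.475, 0.531, -0.52]
force: [0.3, -0.2, -0.8]
opening: 60.0
```

```bash
cat > tl.py <<'E'
import sys
from h import *
pr(); p=camera("wrist"); save(p,sys.argv[1]+".png"); C=cloud(p); col=p["color"].astype(int)
x0,y0=float(sys.argv[2]),float(sys.argv[3]); P,R=pose()
M=(C[...,2]>13)&(C[...,2]<24)&(np.hypot(C[...,0]-x0,C[...,1]-y0)<80)&(p["depth"]>0)&(col.max(-1)<70)
M=cv2.morphologyEx(M.astype(np.uint8),cv2.MORPH_OPEN,np.ones((3,3)))
n,l,st,ce=cv2.connectedComponentsWithStats(M); k=1+np.argmax(st[1:,4]); T=C[l==k][:,:2].astype(np.float32)
r=cv2.minAreaRect(T); print("handle",np.round(r[0],1),np.round(r[1],1),round(r[2],1),len(T))
b=cv2.boxPoints(r); e=[b[1]-b[0],b[2]-b[1]]; e=max(e,key=np.linalg.norm); e=e/np.linalg.norm(e); e*=np.sign(e[0]); yaw=np.arctan2(e[1],e[0])
c=np.array(r[0]); print("yaw",round(yaw,3),"loop at",(c+62*e).round(1),"xaz",round(yaw-np.pi/2,3))
print("loop px",proj(p,[*(c+62*e),9]).round(),"mid px",proj(p,[*c,18]).round())
E
python3 tl.py w2 369 -246
```

```text
t 8.55 P [ 364.4 -242.   181.9] M [[-0.104, -0.014, 0.994], [-0.995, 0.009, -0.104], [-0.007, -1.0, -0.015]] q [-6.440e-01 -3.970e-01  1.981e+00 -1.000e-03  1.574e+00  1.031e+00] F [ 0.3 -0.2 -0.8] op 60.0
handle [ 368.2 -250.4] [19.5 81.9] 84.1 1628
yaw -0.103 loop at [ 429.8 -256.8] xaz -1.674
loop px [285. 116.] mid px [285. 183.]
```

View pics/w2.png

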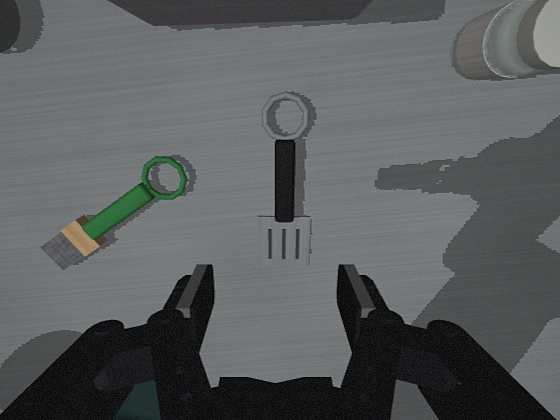

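```bash
cat > gr.py <<'E'
import sys
from h import *
x,y,yaw,z=map(float,sys.argv[1:5]); e=np.array([np.cos(yaw),np.sin(yaw)]); c=np.array([x,y])-12*e
pr(); plan(tcp([*c,z],yaw-np.pi/2),n=int(sys.argv[5]))
E
python3 gr.py 368.2 -250.4 -.103 30 5
python3 - <<'E'
import numpy as np
D=[(.1165,1.4423,674.9,230.7),(-.079,1.544,589.4,290.4),(.035,1.446,642.6,281.9),(.044,1.556,639.8,207.8),(.077,1.623,640.9,145.8),(-.397,1.981,437.4,181.9),(.029,1.429,np.hypot(592.2,242.6),296.3)]
A=[];b=[]
for q2,q3,r,z in D:
    s=q2+q3; A+= [[1,0,np.sin(q2),np.sin(s),np.cos(s)],[0,1,np.cos(q2),np.cos(s),-np.sin(s)]]; b+=[np.sqrt(r*r-25.4**2),z]
print(np.linalg.lstsq(np.array(A),np.array(b),rcond=None))
E
```

```text
t 8.6 P [ 364.5 -242.   181.9] M [[-0.104, -0.015, 0.994], [-0.995, 0.009, -0.104], [-0.008, -1.0, -0.015]] q [-6.430e-01 -3.960e-01  1.981e+00 -1.000e-03  1.574e+00  1.031e+00] F [ 0.5  0.1 -0.9] op 60.2
dp [[0.009, 0.152, -0.005], [0.009, 0.152, -0.006], [0.009, 0.152, -0.006], [0.008, 0.152, -0.006], [0.008, 0.152, -0.007]] dr [[0.001, -0.0001, -0.0005], [0.001, -0.0001, -0.0005], [0.001, -0.0, -0.0005], [0.001, -0.0001, -0.0005], [0.0009, -0.0, -0.0004]]
(array([   1.85932658, -159.4384943 ,  470.64026179,  618.33540638,
         84.85706825]), array([3.97074315]), np.int32(5), array([4.56620028, 3.73854071, 0.3575106 , 0.15268708, 0.14832787]))
```

{"method": "apply_moves", "body": {
  "dp": [
    [0.01,0.16,-0.007],
    [0.01,0.18,-0.007],
    [0.01,0.18,-0.007],
    [0.008,0.13,-0.007],
    [0.005,0.06,-0.005]
  ],
  "dr": [
    [0.001,0,-0.0005],
    [0.001,0,-0.0005],
    [0.001,0,-0.0005],
    [0.001,0,-0.0005],
    [0.001,0,-0.0005]
  ],
  "jaw": [50,50,50,50,50]
}}

```text
t: 9.1
tool_pos: [360.8, -249.9, 37.6]
tcp_rot: [-0.475, 0.474, -0.523, 0.526]
force: [0.3, -0.8, 1.7]
opening: 50.1
```

```bash
python3 gr.py 368.2 -250.4 -.103 2 4
```

```text
t 9.1 P [ 360.8 -249.9   37.6] M [[-0.099, 0.004, 0.995], [-0.995, -0.003, -0.099], [0.002, -1.0, 0.005]] q [-6.640e-01 -3.030e-01  2.153e+00  1.000e-03  1.287e+00  1.006e+00] F [ 0.3 -0.8  1.7] op 50.1
dp [[-0.0, 0.044, -0.006], [-0.001, 0.045, -0.006], [-0.0, 0.044, -0.006], [-0.0, 0.045, -0.005]] dr [[-0.0004, 0.0003, 0.0002], [-0.0004, 0.0003, 0.0002], [-0.0004, 0.0002, 0.0002], [-0.0003, 0.0003, 0.0001]]
```

{"method": "apply_moves", "body": {
  "dp": [
    [0,0.03,-0.006],
    [0,0.04,-0.006],
    [0,0.04,-0.006],
    [0,0.03,-0.006],
    [0,0,0]
  ],
  "dr": [
    [0,0,0],
    [0,0,0],
    [0,0,0],
    [0,0,0],
    [0,0,0]
  ],
  "jaw": [50,50,50,50,50]
}}

```text
t: 9.6
tool_pos: [357.8, -249.9, 9.2]
tcp_rot: [-0.475, 0.474, -0.522, 0.526]
force: [0.4, 0.9, 1.0]
opening: 50.3
```

```bash
python3 gr.py 368.2 -250.4 -.103 2 2
```

```text
t 9.6 P [ 357.8 -249.9    9.2] M [[-0.098, 0.005, 0.995], [-0.995, -0.003, -0.098], [0.003, -1.0, 0.006]] q [-6.690e-01 -2.750e-01  2.182e+00  1.000e-03  1.229e+00  1.000e+00] F [0.4 0.9 1. ] op 50.3
dp [[-0.002, 0.018, -0.004], [-0.001, 0.018, -0.004]] dr [[-0.0009, 0.0008, 0.0004], [-0.0009, 0.0007, 0.0005]]
```

{"method": "apply_moves", "body": {
  "dp": [
    [-0.001,0.02,-0.003],
    [0,0.015,-0.003],
    [0,0,0],
    [0,0,0],
    [0,0,0]
  ],
  "dr": [
    [0,0,0],
    [0,0,0],
    [0,0,0],
    [0,0,0],
    [0,0,0]
  ],
  "jaw": [50,40,5,5,5],
  "grip_force": 50
}}

```text
t: 10.1
tool_pos: [357.4, -250.2, 3.2]
tcp_rot: [-0.476, 0.474, -0.521, 0.527]
force: [-0.0, 0.5, -1.9]
opening: 18.6
```

{"method": "apply_moves", "body": {
  "dp": [
    [0,0,0],
    [0,0,0],
    [0,-0.05,0],
    [0,-0.1,0],
    [0,-0.15,0]
  ],
  "dr": [
    [0,0,0],
    [0,0,0],
    [0,0,0],
    [0,0,0],
    [0,0,0]
  ],
  "jaw": [5,5,5,5,5]
}}

```text
t: 10.6
tool_pos: [355.2, -248.6, 62.4]
tcp_rot: [-0.475, 0.474, -0.523, 0.525]
force: [-0.7, -0.5, -0.3]
opening: 18.8
```

```bash
python3 - <<'E'
from h import *
pr();P,R=pose(); 
yaw=-.1; a=plan((np.array([360,-230,260.]),tcp([0,0,0],yaw-np.pi/2,np.radians(35))[1]),n=5)
print(tcp([0,0,0],yaw-np.pi/2,np.radians(35))[1].as_matrix().round(2))
E
```

```text
t 10.6 P [ 355.2 -248.6   62.4] M [[-0.098, 0.002, 0.995], [-0.995, -0.001, -0.098], [0.0, -1.0, 0.002]] q [-6.700e-01 -3.420e-01  2.139e+00  1.000e-03  1.342e+00  9.990e-01] F [-0.7 -0.5 -0.3] op 18.8
dp [[-0.019, -0.198, 0.003], [-0.019, -0.196, 0.027], [-0.019, -0.191, 0.051], [-0.019, -0.183, 0.074], [-0.019, -0.172, 0.096]] dr [[0.0388, 0.0001, -0.0], [0.0387, 0.0001, -0.0], [0.0388, 0.0001, -0.0], [0.0387, 0.0001, -0.0], [0.0388, 0.0001, -0.0001]]
[[-0.1   0.57  0.82]
 [-1.   -0.06 -0.08]
 [-0.   -0.82  0.57]]
```

{"method": "apply_moves", "body": {
  "dp": [
    [-0.019,-0.198,0.003],
    [-0.019,-0.196,0.027],
    [-0.019,-0.191,0.051],
    [-0.019,-0.183,0.074],
    [-0.019,-0.172,0.096]
  ],
  "dr": [
    [0.0388,0,0],
    [0.0388,0,0],
    [0.0388,0,0],
    [0.0388,0,0],
    [0.0388,0,0]
  ],
  "jaw": [5,5,5,5,5]
}}

```text
t: 11.1
tool_pos: [360.3, -227.3, 270.7]
tcp_rot: [-0.601, 0.307, -0.334, 0.658]
force: [-60.1, 83.7, 8.8]
opening: 18.5
```

{"method": "apply_moves", "body": {
  "dp": [
    [0,0,0],
    [0,0,0]
  ],
  "dr": [
    [0,0,0],
    [0,0,0]
  ],
  "jaw": [5,5]
}}

```text
t: 11.3
tool_pos: [359.9, -228.7, 273.0]
tcp_rot: [-0.6, 0.306, -0.334, 0.659]
force: [-0.0, 0.1, -0.3]
opening: 18.3
```

```bash
python3 - <<'E'
from h import *
pr()
E
```

```text
t 11.3 P [ 359.9 -228.7  273. ] M [[-0.092, 0.587, 0.804], [-0.996, -0.057, -0.073], [0.003, -0.807, 0.59]] q [-0.931 -0.83   2.176  0.463  1.363  0.736] F [-0.   0.1 -0.3] op 18.3
```

```bash
cat > kin.py <<'E'
import numpy as np
from scipy.optimize import least_squares
from scipy.spatial.transform import Rotation as Rn
def fk(q,p):
    d1,a1,a2,a3,L,lat,latw=p[:7]
    Z=lambda a:Rn.from_euler('z',a); Y=lambda a:Rn.from_euler('y',a)
    s=q[1]+q[2]; w=np.array([a1+a2*np.sin(q[1])+a3*np.sin(s),lat,d1+a2*np.cos(q[1])+a3*np.cos(s)])
    R1=Z(q[0])*Y(s)*Z(q[3]); R=R1*Y(q[4])*Z(q[5])
    X=Z(q[0]).apply(w)+R1.apply([0,latw,0])+R.apply([0,0,L]); return X,R
Tz=None
D=[([-1.37382606e+00,1.16473505e-01,1.44230636e+00,0,1.58397499,-.0378],[156.97,-656.29,230.55]),
([-.853,-.079,1.544,.001,1.678,1.186],[406.7,-426.6,290.4]),
([-.4,.035,1.446,.001,1.658,2.325],[601.3,-226.6,281.9]),
([-.435,.044,1.556,-.001,1.536,2.257],[590.5,-246.3,207.8]),
([-.428,.077,1.623,0,1.44,2.062],[593.2,-242.7,145.8]),
([-.429,.029,1.429,0,1.682,1.204],[592.2,-242.6,296.3]),
([-.643,-.396,1.981,-.001,1.574,1.031],[364.5,-242,181.9]),
([-.669,-.275,2.182,.001,1.229,1],[357.8,-249.9,9.2]),
([-.67,-.342,2.139,.001,1.342,.999],[355.2,-248.6,62.4]),
([-.931,-.83,2.176,.463,1.363,.736],[359.9,-228.7,273.0])]
def res(p): return np.concatenate([fk(q,p)[0]-x for q,x in D]+[np.array([p[1]])*.02])
s=least_squares(res,[300,0,471,618,400,12,12]); P=s.x
# tool axes in flange frame: measured R_tool = R*T ; last data
M=np.array([[-0.092,0.587,0.804],[-0.996,-0.057,-0.073],[0.003,-0.807,0.59]])
T=fk(D[-1][0],P)[1].inv()*Rn.from_matrix(M)
lo=np.array([-2.83,-.83,.07,-1.14,.01,-2.97]);hi=np.array([2.83,2.19,2.5,4.28,3,2.97])
def ik(X,R,q0):
    f=lambda q:np.concatenate([(fk(q,P)[0]-X)/10,20*(( (fk(q,P)[1]*T).inv()*R).as_rotvec())])
    r=least_squares(f,np.clip(q0,lo+.01,hi-.01),bounds=(lo,hi)); return r.x,np.abs(r.fun).max()
if __name__=="__main__":
    print(P.round(1),np.abs(s.fun).max(),T.as_matrix().round(2))
    from h import tcp
    for y,hy in((108,1),(208,2),(308,3)):
        hx=610-(hy-1)*4.6
        for pit in(45,60,75,90):
            th=np.radians(pit); e=np.array([np.cos(th),np.sin(th)]) # x_tool in (x,z)
            # loop at hook arm-ish; grasp 74 back
            lp=np.array([hx-5,y,200]) ; n=np.array([-np.sin(th),np.cos(th)])
            c=lp[[0,2]]-74*e-7*n
            X,R=tcp([c[0],y,c[1]],.046-np.pi/2,th)
            for q0 in([.3,-.2,2.,0,1,1],[.3,-.2,2,2.6,1,-1.3]):
                q,e2=ik(X,R,q0); print(hy,pit,X.round(),q.round(2),round(e2,2),"f pitch",round(np.degrees(q[1]+q[2])))
E
python3 kin.py
```

```text
[ 7.900e+01  3.000e-01  4.649e+02  6.182e+02  3.167e+02  2.900e+01
 -4.800e+00] 17.787856055014913 [[-1.  0.  0.]
 [ 0.  0.  1.]
 [ 0.  1. -0.]]
1 45 [558. 108. 143.] [ 0.21 -0.6   2.33 -0.2   0.65  1.85] 0.0 f pitch 99
1 45 [558. 108. 143.] [ 0.21 -0.6   2.33 -0.2   0.65  1.85] 0.0 f pitch 99
1 60 [574. 108. 132.] [ 0.23 -0.66  2.49 -0.54  0.31  2.18] 0.0 f pitch 105
1 60 [574. 108. 132.] [ 0.23 -0.66  2.49 -0.54  0.31  2.18] 0.0 f pitch 105
1 75 [593. 108. 127.] [ 0.21 -0.59  2.5  -1.14  0.17  2.77] 2.91 f pitch 110
1 75 [593. 108. 127.] [ 0.12 -0.57  2.5   1.72  0.01 -0.12] 2.24 f pitch 111
1 90 [612. 108. 126.] [ 0.35 -0.3   2.5   3.89  0.68 -2.16] 3.39 f pitch 126
1 90 [612. 108. 126.] [ 0.35 -0.3   2.5   3.89  0.68 -2.16] 3.39 f pitch 126
2 45 [553. 208. 143.] [ 0.48 -0.5   2.27 -0.48  0.69  2.27] 0.0 f pitch 101
2 45 [553. 208. 143.] [ 0.48 -0.5   2.27 -0.48  0.69  2.27] 0.0 f pitch 101
2 60 [569. 208. 132.] [ 0.51 -0.53  2.42 -1.03  0.47  2.79] 0.0 f pitch 108
2 60 [569. 208. 132.] [ 0.51 -0.53  2.42 -1.03  0.47  2.79] 0.0 f pitch 108
2 75 [588. 208. 127.] [ 0.41 -0.55  2.46 
[... 178 characters left out ...]
f pitch 110
2 90 [607. 208. 126.] [ 0.54 -0.22  2.5   3.91  0.86 -2.12] 1.12 f pitch 131
3 45 [548. 308. 143.] [ 0.68 -0.35  2.17 -0.66  0.76  2.56] 0.0 f pitch 104
3 45 [548. 308. 143.] [ 0.68 -0.35  2.17 -0.66  0.76  2.56] 0.0 f pitch 104
3 60 [565. 308. 132.] [ 0.71 -0.37  2.3  -1.11  0.61  2.97] 0.61 f pitch 110
3 60 [565. 308. 132.] [ 0.62 -0.39  2.47  4.28  0.42 -2.48] 4.37 f pitch 119
3 75 [583. 308. 127.] [ 0.65 -0.38  2.31 -1.14  0.49  2.97] 5.17 f pitch 111
3 75 [583. 308. 127.] [ 0.71 -0.28  2.43  4.28  0.68 -2.45] 1.03 f pitch 123
3 90 [603. 308. 126.] [ 0.54 -0.41  2.34 -1.14  0.3   2.88] 9.4 f pitch 111
3 90 [603. 308. 126.] [ 0.72 -0.11  2.42  4.01  0.96 -2.17] 0.0 f pitch 133
```

```bash
python3 - <<'E'
import re
t=open('kin.py').read()
t=t.replace("d1,a1,a2,a3,L,lat,latw=p[:7]","d1,a1,a2,a3,L,lat,latw,o=p[:8]")
t=t.replace("a3*np.sin(s),lat","a3*np.sin(s)+o*np.cos(s),lat").replace("+a3*np.cos(s)]","+a3*np.cos(s)-o*np.sin(s)]")
t=t.replace("400,12,12]","400,12,12,0]")
open('kin.py','w').write(t)
E
python3 kin.py | head -30; python3 -c "
from kin import *
print(s.fun.round(1))"
```

```text
[137.8   0.8 459.8 619.5 289.9  24.7   0.7  81.4] 0.36235879197113263 [[-1.  0.  0.]
 [ 0.  0.  1.]
 [ 0.  1. -0.]]
1 45 [558. 108. 143.] [ 0.2  -0.53  2.27 -0.19  0.63  1.84] 0.0 f pitch 100
1 45 [558. 108. 143.] [ 0.2  -0.53  2.27 -0.19  0.63  1.84] 0.0 f pitch 100
1 60 [574. 108. 132.] [ 0.21 -0.54  2.4  -0.56  0.28  2.19] 0.0 f pitch 107
1 60 [574. 108. 132.] [ 0.21 -0.54  2.4  -0.56  0.28  2.19] 0.0 f pitch 107
1 75 [593. 108. 127.] [ 0.15 -0.5   2.44 -1.14  0.03  2.74] 2.39 f pitch 111
1 75 [593. 108. 127.] [ 0.22 -0.42  2.47  3.83  0.27 -2.2 ] 0.0 f pitch 117
1 90 [612. 108. 126.] [ 0.21 -0.19  2.46  3.4   0.72 -1.76] 0.0 f pitch 130
1 90 [612. 108. 126.] [ 0.21 -0.19  2.46  3.4   0.72 -1.76] 0.0 f pitch 130
2 45 [553. 208. 143.] [ 0.45 -0.43  2.21 -0.47  0.67  2.24] 0.0 f pitch 102
2 45 [553. 208. 143.] [ 0.45 -0.43  2.21 -0.47  0.67  2.24] 0.0 f pitch 102
2 60 [569. 208. 132.] [ 0.49 -0.42  2.32 -1.04  0.44  2.8 ] 0.0 f pitch 109
2 60 [569. 208. 132.] [ 0.49 -0.42  2.32 -1.04  0.44  2.8 ] 0.0 f pitch 109
2 75 [588. 208. 127.] [ 0.4  -0.42  2.34 -1.14  0.27  2.85] 3.88 f pitc
[... 304 characters left out ...]
ch 104
3 45 [548. 308. 143.] [ 0.66 -0.28  2.1  -0.64  0.75  2.54] 0.0 f pitch 104
3 60 [565. 308. 132.] [ 0.69 -0.26  2.19 -1.12  0.59  2.97] 0.52 f pitch 111
3 60 [565. 308. 132.] [ 0.62 -0.24  2.33  4.28  0.42 -2.48] 4.22 f pitch 120
3 75 [583. 308. 127.] [ 0.63 -0.26  2.2  -1.14  0.49  2.96] 5.19 f pitch 111
3 75 [583. 308. 127.] [ 0.69 -0.13  2.28  4.28  0.66 -2.45] 0.91 f pitch 123
3 90 [603. 308. 126.] [ 0.55 -0.28  2.21 -1.14  0.33  2.89] 9.58 f pitch 111
3 90 [603. 308. 126.] [ 0.7   0.04  2.25  4.    0.93 -2.17] 0.0 f pitch 131
[-0.  -0.  -0.  -0.   0.1  0.2  0.   0.3 -0.1  0.1 -0.4 -0.1  0.1  0.
 -0.1 -0.2 -0.2 -0.   0.1  0.3 -0.  -0.2 -0.  -0.1  0.1  0.   0.3 -0.
 -0.1 -0.   0. ]
```

```bash
cat > hk.py <<'E'
from h import *
import kin
def place(lp,th,yaw=.046,off=(0,-6,74),alpha=0,flip=0):
    "tcp pose that puts loop at lp with tool tilt th(deg); gripper pitch th-alpha; off=loop in tool coords"
    X,R=tcp([0,0,0],yaw-np.pi/2,np.radians(th-alpha))
    if flip: R=R*Rn.from_euler('y',180,degrees=True)
    return np.array(lp)-R.apply(off),R
def chk(t):
    q,e=kin.ik(*t,state()["joints"]); print("ik",q.round(2),round(e,2))
E
python3 - <<'E'
from hk import *
pr(); t1=place([470,-60,300],36); t2=place([495,108,295],36); chk(t1);chk(t2)
a=plan(t1); plan(t2,P=a[0],R=a[1])
E
```

```text
t 11.3 P [ 359.9 -228.7  273. ] M [[-0.092, 0.587, 0.804], [-0.996, -0.057, -0.073], [0.003, -0.807, 0.59]] q [-0.931 -0.83   2.176  0.463  1.363  0.736] F [-0.   0.1 -0.3] op 18.3
ik [-0.38 -0.83  2.19  0.26  1.29  1.13] 1.48
ik [ 0.26 -0.83  2.22 -0.14  1.14  1.8 ] 0.04
dp [[-0.213, 0.049, 0.023], [-0.211, 0.054, 0.029], [-0.209, 0.058, 0.035], [-0.207, 0.063, 0.041]] dr [[-0.0002, -0.0088, 0.0067], [-0.0002, -0.0088, 0.0066], [-0.0002, -0.0088, 0.0067], [-0.0002, -0.0088, 0.0066]]
dp [[-0.208, 0.029, 0.029], [-0.209, 0.029, 0.03], [-0.208, 0.029, 0.029], [-0.209, 0.029, 0.03]] dr [[-0.0, 0.0, 0.0], [-0.0, 0.0, 0.0], [-0.0, 0.0, 0.0], [-0.0, 0.0, 0.0]]
```

```bash
python3 - <<'E'
from hk import *
t1=place([480,-90,262],28); t2=place([515,108,265],30); chk(t1);chk(t2);chk(place([535,108,271],35));chk(place([545,108,255],35))
a=plan(t1,step=40); plan(t2,P=a[0],R=a[1],step=40)
E
```

```text
ik [-0.42 -0.79  2.21  0.22  1.29  1.09] 0.0
ik [ 0.23 -0.72  2.17 -0.1   1.17  1.77] 0.0
ik [ 0.23 -0.71  2.19 -0.12  1.06  1.78] 0.0
ik [ 0.22 -0.68  2.2  -0.12  1.02  1.77] 0.0
dp [[-0.176, 0.084, 0.008], [-0.174, 0.087, 0.016], [-0.172, 0.09, 0.024], [-0.168, 0.092, 0.032]] dr [[-0.0113, -0.0092, 0.006], [-0.0113, -0.0093, 0.006], [-0.0113, -0.0092, 0.0061], [-0.0113, -0.0093, 0.006]]
dp [[-0.164, 0.017, 0.034], [-0.163, 0.017, 0.034], [-0.164, 0.018, 0.034], [-0.163, 0.018, 0.033], [-0.164, 0.018, 0.033]] dr [[0.0019, 0.0, 0.0], [0.0018, 0.0, 0.0], [0.0019, 0.0, 0.0], [0.0018, 0.0, 0.0], [0.0019, 0.0, 0.0]]
dp [[-0.163, 0.018, 0.034]] dr [[0.0018, 0.0, 0.0]]
```

{"method": "apply_moves", "body": {
  "dp": [
    [-0.1,0.06,0.008],
    [-0.174,0.087,0.016],
    [-0.172,0.09,0.024],
    [-0.168,0.092,0.032],
    [-0.07,0.03,0.02]
  ],
  "dr": [
    [-0.0113,-0.0092,0.006],
    [-0.0113,-0.0093,0.006],
    [-0.0113,-0.0092,0.006],
    [-0.0113,-0.0093,0.006],
    [0,0,0]
  ],
  "jaw": [5,5,5,5,5]
}}

```text
t: 11.8
tool_pos: [417.7, -90.1, 219.9]
tcp_rot: [0.616, -0.378, 0.356, -0.592]
force: [0.1, 0.4, -1.0]
opening: 18.8
```

```bash
python3 - <<'E'
from hk import *
pr(); plan(place([515,108,265],30),step=42)
E
```

```text
t 11.8 P [417.7 -90.1 219.9] M [[0.046, 0.46, 0.887], [-0.999, 0.013, 0.045], [0.009, -0.888, 0.461]] q [-0.404 -0.792  2.206  0.202  1.293  1.105] F [ 0.1  0.4 -1. ] op 18.8
dp [[-0.193, 0.017, 0.042], [-0.194, 0.017, 0.042], [-0.193, 0.018, 0.042], [-0.194, 0.019, 0.041], [-0.193, 0.019, 0.041]] dr [[0.0029, 0.0003, 0.0005], [0.0029, 0.0003, 0.0005], [0.0028, 0.0003, 0.0005], [0.0029, 0.0003, 0.0005], [0.0028, 0.0003, 0.0005]]
```

{"method": "apply_moves", "body": {
  "dp": [
    [-0.193,0.017,0.042],
    [-0.194,0.017,0.042],
    [-0.193,0.018,0.042],
    [-0.194,0.019,0.041],
    [-0.13,0.015,0.035]
  ],
  "dr": [
    [0.0029,0,0.0005],
    [0.0029,0,0.0005],
    [0.0029,0,0.0005],
    [0.0029,0,0.0005],
    [0.0029,0,0.0005]
  ],
  "jaw": [5,5,5,5,5]
}}

```text
t: 12.3
tool_pos: [450.1, 96.9, 221.6]
tcp_rot: [0.627, -0.365, 0.341, -0.598]
force: [-0.1, -0.9, -0.4]
opening: 18.8
```

{"method": "apply_moves", "body": {
  "dp": [
    [0,0,0],
    [0,0,0]
  ],
  "dr": [
    [0,0,0],
    [0,0,0]
  ],
  "jaw": [5,5]
}}

```text
t: 12.5
tool_pos: [449.1, 101.3, 221.2]
tcp_rot: [0.629, -0.367, 0.338, -0.595]
force: [-0.4, -0.5, -1.2]
opening: 18.7
```

```bash
cat > see.py <<'E'
import sys
from hk import *
pr(); p=camera("wrist"); save(p,sys.argv[1]+".png",None,1.4); C=cloud(p); k=int(sys.argv[2]); off=[float(v) for v in sys.argv[3:6]] if len(sys.argv)>5 else [0,-6,74]
np.save("C.npy",C)
P,R=pose(); lp=P+R.apply(off); print("loop world",lp.round(1))
# ring points: near expected loop
V=p["depth"]>0; D=np.linalg.norm(C-lp,axis=-1); loc=R.inv().apply((C[V]-P)); 
m=(np.abs(loc[:,1]-off[1])<9)&(np.hypot(loc[:,0]-off[0],loc[:,2]-off[2])<30)&(np.hypot(loc[:,0]-off[0],loc[:,2]-off[2])>13)&(loc[:,2]>off[2]-8)
L=loc[m]
if len(L)>20:
    from scipy.optimize import least_squares
    f=least_squares(lambda c:np.hypot(L[:,0]-c[0],L[:,2]-c[1])-20,[off[0],off[2]],loss="soft_l1"); print("ring in tool x,z",f.x.round(1),"y med",np.median(L[:,1]).round(1),len(L))
# hook arm points in rack frame
x=C[V]; o=np.array([653,160,0]); yw=.046; dx=(x-o)[:,:2]@[np.cos(yw),np.sin(yw)]; dy=(x-o)[:,:2]@[-np.sin(yw),np.cos(yw)]
for kk in range(4):
  h=-150+100*kk; m=(abs(dy-h)<22)&(x[:,2]>190)&(x[:,2]<242)&(dx<-12)&(dx>-105)&(D[V]>32)
  if m.sum()>15:
    print("hook",kk,m.sum())
    for a,b in((-30,-15),(-45,-30),(-60,-45),(-75,-60),(-82,-75),(-90,-82),(-105,-90)):
        s=m&(dx>a)&(dx<=b)
        if s.sum()>2: print("  x",a,b,"n",s.sum(),"dy",np.median(dy[s]).round(1),"z",np.percentile(x[s,2],[5,50,95]).round(1))
m=(x[:,2]>203)&(x[:,2]<222)&(abs(dx)<20)&(abs(dy)<185)
if m.sum()>20: print("rail dx",np.median(dx[m]).round(1),np.polyfit(dy[m],dx[m],1).round(3),m.sum(), "ztop",np.percentile(x[m,2],95))
E
python3 see.py w3 1
```

```text
t 12.5 P [449.1 101.3 221.2] M [[0.062, 0.501, 0.863], [-0.998, 0.021, 0.059], [0.011, -0.865, 0.501]] q [ 0.223 -0.734  2.186 -0.098  1.174  1.743] F [-0.4 -0.5 -1.2] op 18.7
loop world [510.  105.  263.5]
ring in tool x,z [-0.5 71.7] y med -8.0 2912
hook 0 1483
  x -30 -15 n 68 dy -151.2 z [202.5 206.  207.9]
  x -45 -30 n 290 dy -152.0 z [202.7 205.8 207.3]
  x -60 -45 n 291 dy -152.0 z [201.2 204.6 206.1]
  x -75 -60 n 247 dy -151.1 z [199.4 203.6 208.9]
  x -82 -75 n 236 dy -150.7 z [203.1 214.3 227.5]
  x -90 -82 n 351 dy -152.1 z [219.5 232.  235.8]
hook 1 870
  x -30 -15 n 16 dy -51.8 z [204.1 205.8 206.5]
  x -45 -30 n 249 dy -53.7 z [203.9 206.1 207.4]
  x -60 -45 n 220 dy -53.4 z [202.8 205.1 206.4]
  x -75 -60 n 9 dy -50.4 z [199.8 202.2 202.8]
  x -82 -75 n 95 dy -53.5 z [201.  209.6 218.7]
  x -90 -82 n 281 dy -53.7 z [219.5 233.  236.1]
hook 2 1349
  x -45 -30 n 250 dy 44.2 z [202.7 206.  207.3]
  x -60 -45 n 288 dy 44.5 z [201.7 204.9 206.5]
  x -75 -60 n 233 dy 43.4 z [200.  203.8 206.4]
  x -82 -75 n 208 dy 42.8 z [200.9 212.4 225.6]
  x -90 -82 n 369 dy 44.0 z [218.7 231.9 236.1]
```

View pics/w3.png

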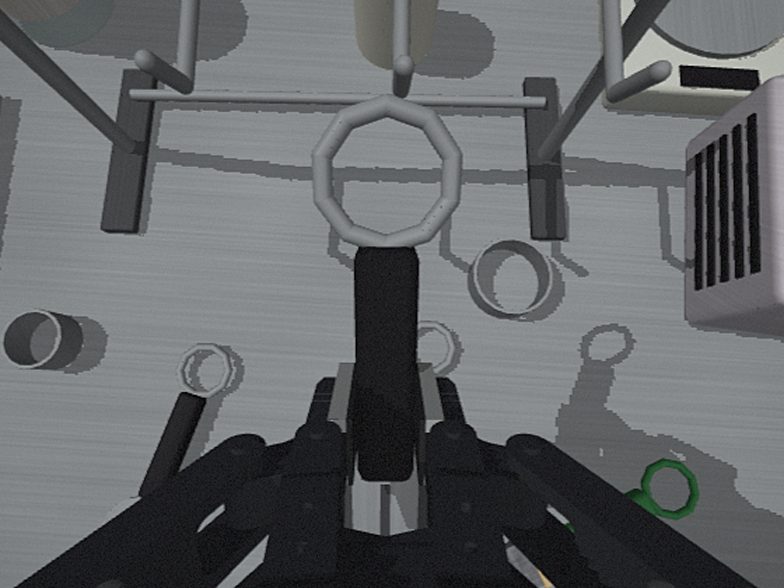

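```bash
cat >> hk.py <<'E'
HM={1:np.array([611.5,104.5]),2:np.array([607,202.]),3:np.array([602.5,301.])}
def hp(k,x,z): m=HM[k]; return np.array([m[0]+x,m[1]+.046*x,z])
def seq(k,pts,P=None,R=None,**kw):
    "pts: (x,z,theta,n)"
    for x,z,th,n in pts:
        t=place(hp(k,x,z),th,**kw); chk(t); P,R=plan(t,n=n,P=P,R=R)
E
python3 - <<'E'
from hk import *
seq(1,[(-64,255,35,3),(-46,230,35,3),(-35,214,37,2),(-28,204,45,3),(-18,195,60,4)],off=(-.5,-6,72))
E
```

```text
ik [ 0.2  -0.67  2.19 -0.1   1.02  1.75] 0.0
dp [[0.008, 0.054, 0.051], [0.008, 0.055, 0.05], [0.007, 0.056, 0.048]] dr [[0.0091, 0.002, 0.0001], [0.0091, 0.0019, 0.0002], [0.0091, 0.002, 0.0001]]
ik [ 0.19 -0.61  2.2  -0.1   0.95  1.75] 0.0
dp [[-0.0, 0.051, 0.001], [-0.0, 0.052, 0.001], [-0.0, 0.051, 0.0]] dr [[0.0, -0.0, 0.0], [0.0, -0.0, 0.0], [0.0, -0.0, 0.0]]
ik [ 0.19 -0.58  2.22 -0.11  0.86  1.76] 0.0
dp [[-0.0, 0.055, 0.0], [-0.0, 0.055, -0.0]] dr [[0.0056, -0.0, 0.0], [0.0055, -0.0, 0.0]]
ik [ 0.19 -0.6   2.31 -0.17  0.67  1.81] 0.0
dp [[-0.0, 0.037, 0.002], [-0.0, 0.037, -0.0], [-0.0, 0.037, -0.002]] dr [[0.0148, -0.0, 0.0], [0.0148, -0.0, 0.0], [0.0149, -0.0, 0.0]]
ik [ 0.2  -0.58  2.42 -0.5   0.28  2.14] 0.0
dp [[-0.0, 0.04, 0.006], [-0.0, 0.04, 0.003], [-0.0, 0.04, 0.001], [-0.0, 0.04, -0.002]] dr [[0.0208, -0.0, 0.0], [0.0208, -0.0, 0.0], [0.0208, -0.0, 0.0], [0.0209, -0.0, 0.0]]
```

Go to pre-thread, then check alignment.

{"method": "apply_moves", "body": {
  "dp": [
    [0.008,0.054,0.051],
    [0.008,0.055,0.05],
    [0.007,0.045,0.04],
    [0,0,0],
    [0,0,0]
  ],
  "dr": [
    [0.0091,0.002,0],
    [0.0091,0.002,0],
    [0.0091,0.002,0],
    [0,0,0],
    [0,0,0]
  ],
  "jaw": [5,5,5,5,5]
}}

```text
t: 13.05
tool_pos: [490.0, 93.0, 210.4]
tcp_rot: [0.639, -0.333, 0.318, -0.616]
force: [0.3, -0.2, -0.6]
opening: 18.8
```

```bash
python3 see.py w4 1 -.5 -6 72 | grep -v "^  x -[1346]"; python3 - <<'E'
from hk import *
seq(1,[(-55,244,35,2)],off=(-.5,-6,72))
E
```

```text
t 13.05 P [490.   93.  210.4] M [[0.038, 0.576, 0.817], [-0.999, 0.019, 0.033], [0.004, -0.817, 0.576]] q [ 0.188 -0.683  2.198 -0.105  1.02   1.747] F [ 0.3 -0.2 -0.6] op 18.8
loop world [545.3  95.9 256.8]
ring in tool x,z [ 0.1 71.8] y med -7.9 3090
hook 0 1813
  x -75 -60 n 274 dy -151.1 z [199.8 203.7 210.7]
  x -82 -75 n 246 dy -150.7 z [203.3 215.4 229.3]
  x -90 -82 n 357 dy -151.9 z [220.8 232.6 236. ]
hook 1 968
  x -75 -60 n 21 dy -56.5 z [200.1 204.1 205.5]
  x -82 -75 n 71 dy -54.6 z [201.  209.4 219.8]
  x -90 -82 n 251 dy -54.3 z [220.2 233.6 236.2]
hook 2 1921
  x -75 -60 n 287 dy 43.2 z [200.  203.9 209.7]
  x -82 -75 n 260 dy 42.6 z [202.5 214.1 227.3]
  x -90 -82 n 399 dy 43.7 z [219.6 232.2 236. ]
rail dx -2.1 [-1.000e-03 -1.663e+00] 12262 ztop 215.32107510490798
ik [ 0.19 -0.64  2.2  -0.1   0.99  1.75] 0.0
dp [[-0.014, 0.042, 0.005], [-0.013, 0.042, 0.005]] dr [[-0.0006, -0.0007, 0.0012], [-0.0005, -0.0007, 0.0012]]
```

View pics/w4.png

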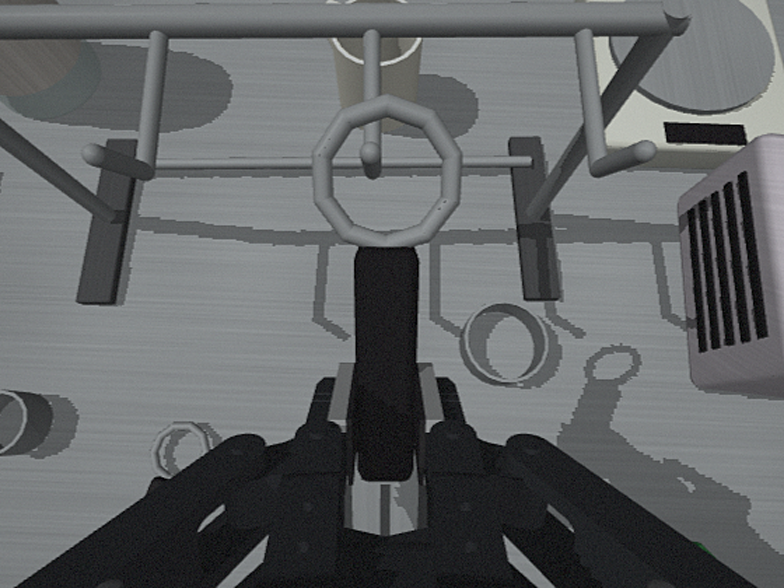

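{"method": "apply_moves", "body": {
  "dp": [
    [-0.017,0.042,0.005],
    [-0.017,0.038,0.005],
    [0,0,0],
    [0,0,0]
  ],
  "dr": [
    [-0.0006,-0.0007,0.0012],
    [-0.0006,-0.0007,0.0012],
    [0,0,0],
    [0,0,0]
  ],
  "jaw": [5,5,5,5]
}}

```text
t: 13.5
tool_pos: [501.0, 100.5, 198.2]
tcp_rot: [0.641, -0.334, 0.319, -0.612]
force: [0.0, 0.2, -0.7]
opening: 18.6
```

```bash
sed -i 's/\[611.5,104.5\]/[611,103.7]/' hk.py; python3 see.py w5 1 0 -6 72 | head -3; python3 - <<'E'
from hk import *
seq(1,[(-46,230,35,2),(-35,214,37,2)],off=(0,-6,72))
E
```

```text
t 13.5 P [501.  100.5 198.2] M [[0.046, 0.572, 0.819], [-0.999, 0.027, 0.038], [-0.0, -0.82, 0.573]] q [ 0.197 -0.64   2.194 -0.103  0.986  1.752] F [ 0.   0.2 -0.7] op 18.6
loop world [556.5 103.1 244.3]
ring in tool x,z [-0.  71.8] y med -8.0 3097
ik [ 0.19 -0.61  2.2  -0.1   0.95  1.75] 0.0
dp [[0.005, 0.042, -0.003], [0.004, 0.041, -0.004]] dr [[0.0001, 0.0, -0.0], [0.0001, 0.0, -0.0001]]
ik [ 0.19 -0.59  2.23 -0.11  0.87  1.76] 0.0
dp [[0.0, 0.055, 0.0], [0.0, 0.055, -0.0]] dr [[0.0056, 0.0, 0.0], [0.0056, 0.0, 0.0]]
```

{"method": "apply_moves", "body": {
  "dp": [
    [0.005,0.042,-0.003],
    [0.004,0.041,-0.004],
    [0,0.05,0],
    [0,0.045,0],
    [0,0,0]
  ],
  "dr": [
    [0,0,0],
    [0,0,0],
    [0.0056,0,0],
    [0.0056,0,0],
    [0,0,0]
  ],
  "jaw": [5,5,5,5,5]
}}

```text
t: 14.05
tool_pos: [521.7, 99.4, 165.4]
tcp_rot: [0.647, -0.323, 0.308, -0.618]
force: [-0.0, 0.2, -1.1]
opening: 18.8
```

```bash
python3 see.py w6 1 0 -6 72 | head -3; python3 - <<'E'
from hk import *
seq(1,[(-28,204,45,3),(-18,195,58,4)],off=(0,-6,72))
E
```

```text
t 14.05 P [521.7  99.4 165.4] M [[0.046, 0.601, 0.798], [-0.999, 0.028, 0.037], [0.0, -0.798, 0.602]] q [ 0.186 -0.588  2.227 -0.11   0.864  1.754] F [-0.   0.2 -1.1] op 18.8
loop world [575.5 101.9 214.2]
ring in tool x,z [ 0.  71.4] y med -7.4 3057
ik [ 0.19 -0.6   2.31 -0.17  0.67  1.81] 0.0
dp [[-0.0, 0.038, 0.002], [-0.0, 0.038, 0.001], [-0.001, 0.037, -0.002]] dr [[0.0148, 0.0, -0.0], [0.0148, 0.0, -0.0001], [0.0147, 0.0001, -0.0]]
ik [ 0.2  -0.58  2.41 -0.41  0.33  2.05] 0.0
dp [[0.0, 0.037, 0.005], [0.0, 0.037, 0.003], [0.0, 0.037, 0.001], [0.0, 0.038, -0.002]] dr [[0.0181, -0.0, -0.0], [0.0181, -0.0, -0.0], [0.018, -0.0, -0.0], [0.0181, -0.0, -0.0]]
```

View pics/w6.png

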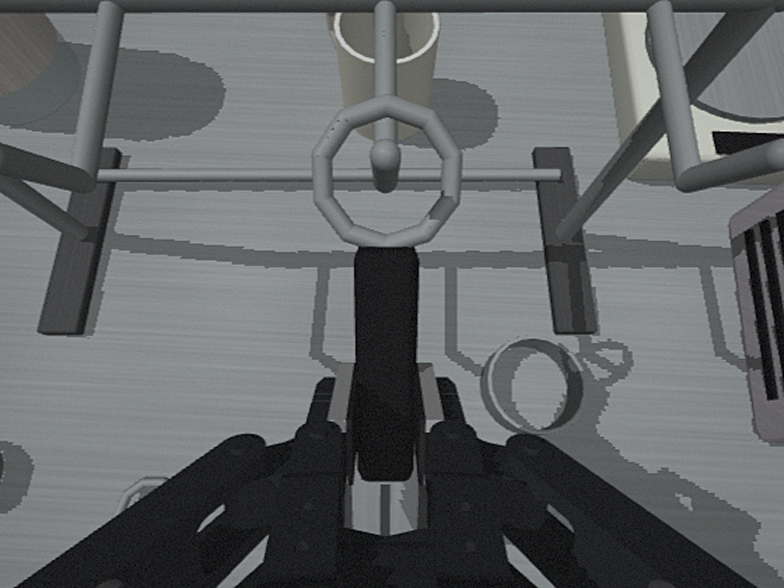

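{"method": "apply_moves", "body": {
  "dp": [
    [0,0.038,0.002],
    [0,0.038,0.001],
    [0,0.033,-0.002],
    [0,0,0],
    [0,0,0]
  ],
  "dr": [
    [0.0148,0,0],
    [0.0148,0,0],
    [0.0148,0,0],
    [0,0,0],
    [0,0,0]
  ],
  "jaw": [5,5,5,5,5]
}}

```text
t: 14.6
tool_pos: [536.6, 100.0, 151.2]
tcp_rot: [0.669, -0.275, 0.263, -0.638]
force: [-0.4, -0.1, -1.0]
opening: 19.0
```

```bash
python3 - <<'E'
from hk import *
pr();P,R=pose();print(P+R.apply([0,-6,72])); seq(1,[(-18,195,58,5),(-15,192,60,2)],off=(0,-6,72))
E
```

```text
t 14.6 P [536.6 100.  151.2] M [[0.046, 0.709, 0.704], [-0.999, 0.033, 0.032], [-0.0, -0.704, 0.71]] q [ 0.192 -0.608  2.306 -0.167  0.666  1.806] F [-0.4 -0.1 -1. ] op 19.0
[582.99957338 102.13964961 206.57099874]
ik [ 0.2  -0.58  2.41 -0.41  0.33  2.05] 0.0
dp [[-0.0, 0.031, 0.002], [-0.0, 0.031, 0.001], [-0.0, 0.031, -0.001], [-0.001, 0.031, -0.002], [-0.0, 0.031, -0.004]] dr [[0.0142, -0.0, -0.0], [0.0142, -0.0, -0.0], [0.0142, -0.0, -0.0], [0.0142, -0.0, -0.0001], [0.0142, -0.0, -0.0]]
ik [ 0.2  -0.56  2.42 -0.52  0.27  2.15] 0.0
dp [[-0.0, 0.017, -0.002], [-0.0, 0.016, -0.002]] dr [[0.0056, -0.0, -0.0], [0.0055, -0.0, -0.0]]
```

{"method": "apply_moves", "body": {
  "dp": [
    [0,0.031,0.002],
    [0,0.031,0.001],
    [0,0.031,-0.001],
    [0,0.031,-0.002],
    [0,0.026,-0.004]
  ],
  "dr": [
    [0.0142,0,0],
    [0.0142,0,0],
    [0.0142,0,0],
    [0.0142,0,0],
    [0.0142,0,0]
  ],
  "jaw": [5,5,5,5,5]
}}

```text
t: 15.1
tool_pos: [562.0, 101.1, 138.2]
tcp_rot: [0.696, -0.196, 0.188, -0.665]
force: [-0.2, -0.4, 0.2]
opening: 18.9
```

{"method": "apply_moves", "body": {
  "dp": [
    [0,0.012,-0.002],
    [0,0,0]
  ],
  "dr": [
    [0.005,0,0],
    [0,0,0]
  ],
  "jaw": [5,5]
}}

```text
t: 15.3
tool_pos: [564.1, 100.8, 136.5]
tcp_rot: [0.697, -0.191, 0.183, -0.667]
force: [-0.3, 0.6, -0.9]
opening: 18.7
```

```bash
python3 see.py w7 1 0 -6 72 | head -3; python3 - <<'E'
from hk import *
P,R=pose();y=R.as_matrix()[:,1];print("pitch",np.degrees(np.arctan2(y[0],-y[2]))); seq(1,[(-15,192,60,2)],off=(0,-6,72)); p=camera("side"); save(p,"d7.png",(150,130,400,330),3)
E
```

```text
t 15.3 P [564.1 100.8 136.5] M [[0.044, 0.859, 0.51], [-0.999, 0.038, 0.022], [-0.001, -0.51, 0.86]] q [ 0.2   -0.58   2.41  -0.452  0.31   2.084] F [-0.3  0.6 -0.9] op 18.7
loop world [595.7 102.2 201.9]
ring in tool x,z [-0.  71.9] y med -7.8 2864
pitch 59.312739238063806
ik [ 0.2  -0.56  2.42 -0.52  0.27  2.15] 0.0
dp [[-0.002, 0.015, -0.021], [-0.001, 0.015, -0.02]] dr [[0.0018, -0.0003, 0.0002], [0.0019, -0.0003, 0.0003]]
```

View pics/d7.png

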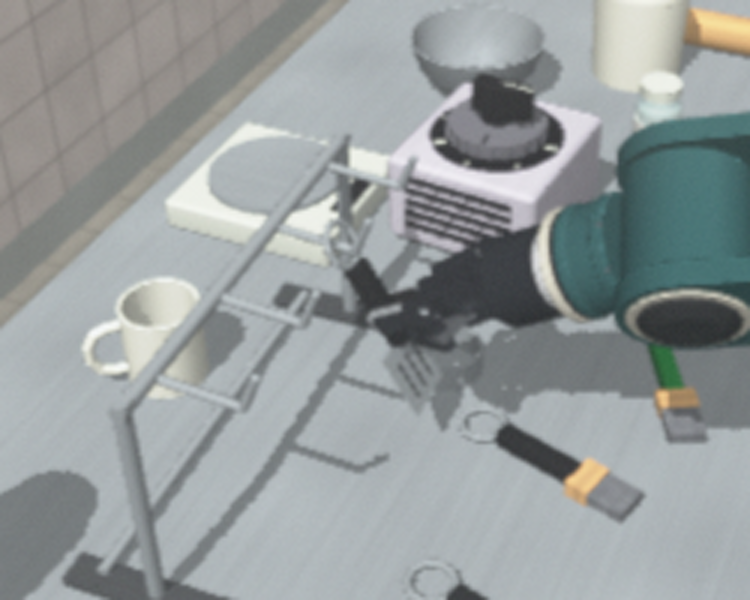

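{"method": "apply_moves", "body": {
  "dp": [
    [-0.002,0.015,-0.021],
    [-0.001,0.015,-0.02],
    [0,0,0]
  ],
  "dr": [
    [0.0018,0,0],
    [0.0018,0,0],
    [0,0,0]
  ],
  "jaw": [5,5,5]
}}

```text
t: 15.7
tool_pos: [566.2, 101.3, 129.7]
tcp_rot: [0.698, -0.186, 0.179, -0.668]
force: [-0.7, 0.7, -1.3]
opening: 18.9
```

```bash
python3 - <<'E'
from hk import *
pr();P,R=pose();print(P+R.apply([0,-6,72])-hp(1,0,203))
E
```

```text
t 15.7 P [566.2 101.3 129.7] M [[0.042, 0.866, 0.499], [-0.999, 0.037, 0.02], [-0.001, -0.499, 0.867]] q [ 0.202 -0.563  2.418 -0.52   0.279  2.154] F [-0.7  0.7 -1.3] op 18.9
[-14.08216954  -1.12777168  -7.92119089]
```

{"method": "apply_moves", "body": {
  "dp": [
    [0,0,-0.01],
    [0,0,0],
    [0,0,0],
    [0,-0.08,0],
    [0,-0.2,0]
  ],
  "dr": [
    [0,0,0],
    [0,0,0],
    [0,0,0],
    [0,0,0],
    [0,0,0]
  ],
  "jaw": [5,75,75,75,75]
}}

```text
t: 16.2
tool_pos: [522.8, 98.9, 153.5]
tcp_rot: [0.696, -0.188, 0.18, -0.669]
force: [-0.4, -0.6, 0.6]
opening: 74.6
```

{"method": "apply_moves", "body": {
  "dp": [
    [0,-0.22,0],
    [0,-0.15,0],
    [0,-0.1,0],
    [0,-0.05,0],
    [0,0,0]
  ],
  "dr": [
    [0,0,0],
    [0,0,0],
    [-0.02,0,0],
    [-0.02,0,0],
    [0,0,0]
  ],
  "jaw": [75,75,75,75,75]
}}

```text
t: 16.7
tool_pos: [484.3, 118.7, 174.7]
tcp_rot: [0.677, -0.236, 0.224, -0.66]
force: [0.3, 0.1, -0.6]
opening: 74.9
```

```bash
python3 - <<'E'
from hk import *
pr(); p=camera("wrist"); save(p,"w8.png"); p=camera("side"); save(p,"d8.png",(150,130,400,330),3); C=cloud(p); 
for n in("turner_mid","brush_mid","wheel_mid","palette_mid"):
    for d in silhouettes(p,n)[:2]: print(n,round(d["confidence"],2),np.round(d["uv"]),np.median(C[d["pixels"]&(p["depth"]>0)],0).round())
E
```

```text
t 16.7 P [484.3 118.7 174.7] M [[0.028, 0.788, 0.615], [-1.0, 0.017, 0.025], [0.009, -0.616, 0.788]] q [ 0.327 -0.83   2.423 -0.377  0.7    2.046] F [ 0.3  0.1 -0.6] op 74.9
turner_mid 0.69 [244. 233.] [649. 115. 107.]
brush_mid 0.98 [342. 286.] [380.  94.  15.]
brush_mid 0.89 [374. 261.] [335. -34.  15.]
wheel_mid 0.63 [332. 348.] [347. 274.  10.]
```

View pics/d8.png

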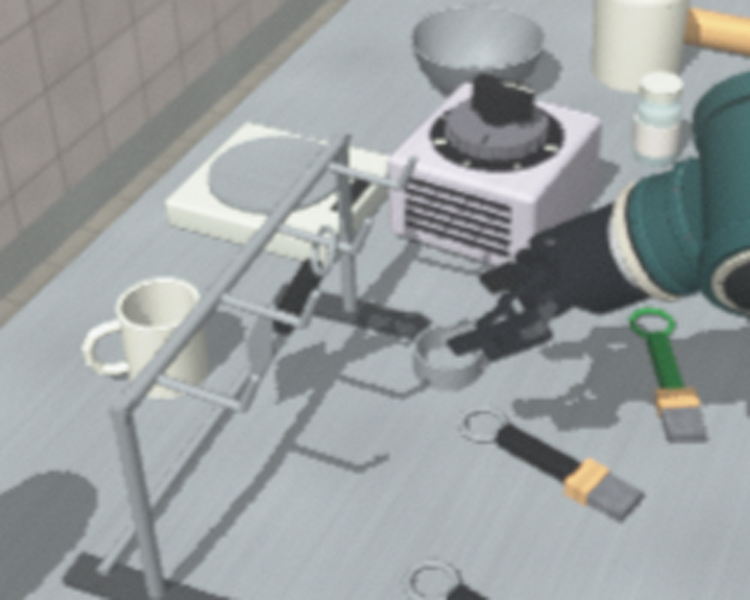

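```bash
python3 - <<'E'
from hk import *
t=tcp([415,88,200],-.21-np.pi/2,np.radians(0)); chk(t); t0=tcp([470,100,205],-.1-np.pi/2,np.radians(25)); chk(t0)
a=plan(t0,n=4); plan(t,P=a[0],R=a[1],n=4)
E
```

```text
ik [ 0.15 -0.45  1.99 -0.    1.6   1.93] 0.0
ik [ 0.24 -0.6   2.12 -0.15  1.21  1.94] 0.0
dp [[0.022, -0.04, 0.022], [0.023, -0.042, 0.018], [0.023, -0.043, 0.013], [0.023, -0.044, 0.008]] dr [[-0.0374, 0.0085, -0.0057], [-0.0374, 0.0085, -0.0057], [-0.0374, 0.0085, -0.0057], [-0.0374, 0.0086, -0.0056]]
dp [[0.022, -0.023, -0.063], [0.024, -0.015, -0.065], [0.025, -0.008, -0.065], [0.027, -0.001, -0.065]] dr [[-0.0347, 0.0086, -0.0019], [-0.0347, 0.0086, -0.0019], [-0.0347, 0.0086, -0.0019], [-0.0346, 0.0087, -0.002]]
```

{"method": "apply_moves", "body": {
  "dp": [
    [0.022,-0.04,0.03],
    [0.023,-0.042,0.018],
    [0.023,-0.043,0.013],
    [0.023,-0.044,0.008],
    [0.022,-0.023,-0.063]
  ],
  "dr": [
    [-0.0374,0.0085,-0.0057],
    [-0.0374,0.0085,-0.0057],
    [-0.0374,0.0085,-0.0057],
    [-0.0374,0.0085,-0.0057],
    [-0.0347,0.0086,-0.002]
  ],
  "jaw": [60,60,60,60,60]
}}

```text
t: 17.5
tool_pos: [455.0, 96.0, 202.2]
tcp_rot: [-0.532, 0.389, -0.445, 0.607]
force: [0.2, -0.2, -0.0]
opening: 60.1
```

{"method": "apply_moves", "body": {
  "dp": [
    [0.024,-0.015,-0.065],
    [0.025,-0.008,-0.065],
    [0.02,0,-0.04],
    [0,0,0]
  ],
  "dr": [
    [-0.0347,0.0086,-0.002],
    [-0.0347,0.0086,-0.002],
    [-0.025,0.007,0],
    [0,0,0]
  ],
  "jaw": [60,60,60,60]
}}

```text
t: 17.9
tool_pos: [418.6, 86.0, 198.6]
tcp_rot: [0.442, -0.444, 0.552, -0.55]
force: [0.1, 0.1, 0.2]
opening: 59.9
```

```bash
python3 tl.py w9 426 85
```

```text
t 17.9 P [418.6  86.  198.6] M [[-0.215, -0.004, 0.977], [-0.977, -0.001, -0.215], [0.002, -1.0, -0.004]] q [ 0.143 -0.437  1.982 -0.     1.6    1.931] F [0.1 0.1 0.2] op 59.9
handle [423.6  81.5] [19.9 81.7] 74.5 1475
yaw -0.27 loop at [483.3  65. ] xaz -1.84
loop px [282. 116.] mid px [278. 179.]
```

View pics/w9.png

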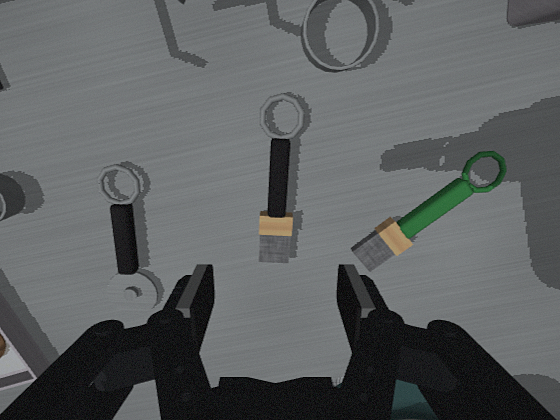

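```bash
cat > gr2.py <<'E'
import sys
from hk import *
x,y,yaw,z=map(float,sys.argv[1:5]); e=np.array([np.cos(yaw),np.sin(yaw)]); c=np.array([x,y])-15*e
pr(); t=tcp([*c,z],yaw-np.pi/2,np.radians(-15)); chk(t); plan(t,n=int(sys.argv[5]))
E
python3 gr2.py 423.6 81.5 -.27 45 5
```

```text
t 17.95 P [418.8  86.1 198.6] M [[-0.214, -0.001, 0.977], [-0.977, -0.001, -0.214], [0.001, -1.0, -0.001]] q [ 1.440e-01 -4.380e-01  1.983e+00 -1.000e-03  1.598e+00  1.931e+00] F [ 0.4 -0.5  0.5] op 60.0
ik [ 0.08 -0.18  2.06  0.09  1.51  1.91] 0.0
dp [[0.002, 0.154, -0.009], [0.003, 0.154, -0.001], [0.003, 0.154, 0.007], [0.003, 0.153, 0.015], [0.004, 0.151, 0.023]] dr [[-0.0166, 0.0034, 0.0005], [-0.0166, 0.0034, 0.0006], [-0.0166, 0.0034, 0.0005], [-0.0166, 0.0034, 0.0006], [-0.0166, 0.0035, 0.0005]]
```

{"method": "apply_moves", "body": {
  "dp": [
    [0.002,0.154,-0.009],
    [0.003,0.154,-0.001],
    [0.003,0.154,0.007],
    [0.003,0.153,0.015],
    [0.004,0.11,0.018]
  ],
  "dr": [
    [-0.0166,0.0034,0.0005],
    [-0.0166,0.0034,0.0005],
    [-0.0166,0.0034,0.0005],
    [-0.0166,0.0034,0.0005],
    [-0.0166,0.0034,0.0005]
  ],
  "jaw": [50,50,50,50,50]
}}

```text
t: 18.45
tool_pos: [412.7, 85.5, 51.2]
tcp_rot: [0.374, -0.478, 0.627, -0.489]
force: [0.8, 0.1, 0.0]
opening: 50.1
```

```bash
python3 gr2.py 423.6 81.5 -.27 5 4
```

```text
t 18.45 P [412.7  85.5  51.2] M [[-0.265, -0.234, 0.936], [-0.964, 0.066, -0.256], [-0.002, -0.97, -0.243]] q [ 0.085 -0.188  2.052  0.086  1.509  1.908] F [0.8 0.1 0. ] op 50.1
ik [ 0.08 -0.13  2.09  0.09  1.43  1.9 ] 0.0
dp [[0.001, 0.057, 0.01], [0.001, 0.057, 0.01], [0.002, 0.057, 0.01], [0.001, 0.057, 0.011]] dr [[-0.0013, 0.0002, -0.0001], [-0.0013, 0.0002, -0.0001], [-0.0013, 0.0002, -0.0001], [-0.0013, 0.0002, -0.0001]]
```

{"method": "apply_moves", "body": {
  "dp": [
    [0.001,0.05,0.01],
    [0.001,0.057,0.01],
    [0.002,0.057,0.01],
    [0.001,0.04,0.01],
    [0,0,0]
  ],
  "dr": [
    [-0.0013,0,0],
    [-0.0013,0,0],
    [-0.0013,0,0],
    [-0.0013,0,0],
    [0,0,0]
  ],
  "jaw": [50,50,50,50,50]
}}

```text
t: 18.95
tool_pos: [409.7, 85.2, 5.4]
tcp_rot: [0.371, -0.481, 0.629, -0.485]
force: [1.0, -0.5, 1.2]
opening: 50.0
```

```bash
python3 gr2.py 423.6 81.5 -.27 5 2
```

```text
t 18.95 P [409.7  85.2   5.4] M [[-0.262, -0.244, 0.934], [-0.965, 0.067, -0.253], [-0.001, -0.967, -0.253]] q [ 0.083 -0.132  2.086  0.088  1.429  1.896] F [ 1.  -0.5  1.2] op 50.0
ik [ 0.08 -0.13  2.09  0.09  1.43  1.9 ] 0.0
dp [[-0.0, 0.001, -0.001], [-0.001, 0.002, -0.002]] dr [[-0.0009, 0.0008, 0.0001], [-0.0009, 0.0007, 0.0001]]
```

{"method": "apply_moves", "body": {
  "dp": [
    [0,0,0],
    [0,0,0],
    [0,0,0],
    [0,0,0],
    [0,0,0]
  ],
  "dr": [
    [0,0,0],
    [0,0,0],
    [0,0,0],
    [0,0,0],
    [0,0,0]
  ],
  "jaw": [5,5,5,5,5]
}}

```text
t: 19.45
tool_pos: [411.1, 85.4, 7.6]
tcp_rot: [0.373, -0.48, 0.628, -0.486]
force: [0.2, 0.6, -1.7]
opening: 18.5
```

```bash
python3 - <<'E'
from hk import *
pr(); P,R=pose(); off=R.inv().apply(np.array([483.3,65,9])-P); print("off",off.round(1))
t0=(P+[0,0,70],R); kw=dict(off=off,alpha=15)
t1=place([500,130,240],20,**kw); t2=place([515,200,262],33,**kw)
for t in(t0,t1,t2):chk(t)
a=plan(t0,n=3); a=plan(t1,P=a[0],R=a[1]); plan(t2,P=a[0],R=a[1])
E
```

```text
t 19.45 P [411.1  85.4   7.6] M [[-0.262, -0.24, 0.935], [-0.965, 0.067, -0.253], [-0.002, -0.969, -0.249]] q [ 0.084 -0.135  2.085  0.088  1.429  1.897] F [ 0.2  0.6 -1.7] op 18.5
off [  0.8 -20.   72.3]
ik [ 0.08 -0.21  2.03  0.09  1.56  1.91] 0.0
ik [ 0.24 -0.45  1.97 -0.02  1.54  1.77] 0.0
ik [ 0.43 -0.48  2.   -0.12  1.33  1.97] 0.0
dp [[-0.0, -0.113, -0.029], [-0.0, -0.113, -0.029], [-0.001, -0.113, -0.029]] dr [[0.0, 0.0, 0.0], [0.0, 0.0, 0.0], [0.0, 0.0, 0.0]]
dp [[-0.057, -0.167, -0.034], [-0.058, -0.169, -0.015], [-0.057, -0.17, 0.003], [-0.055, -0.17, 0.022]] dr [[0.0267, -0.0248, -0.0022], [0.0267, -0.0247, -0.0022], [0.0267, -0.0248, -0.0022], [0.0267, -0.0247, -0.0022]]
dp [[-0.173, -0.011, 0.066], [-0.174, -0.004, 0.067]] dr [[0.0361, -0.0, 0.0], [0.0362, -0.0, 0.0]]
```

{"method": "apply_moves", "body": {
  "dp": [
    [0,-0.06,-0.015],
    [0,-0.113,-0.029],
    [0,-0.113,-0.029],
    [-0.057,-0.167,-0.034],
    [-0.058,-0.169,-0.015]
  ],
  "dr": [
    [0,0,0],
    [0,0,0],
    [0,0,0],
    [0.0267,-0.0248,-0.002],
    [0.0267,-0.0248,-0.002]
  ],
  "jaw": [5,5,5,5,5]
}}

```text
t: 19.95
tool_pos: [419.1, 105.3, 137.5]
tcp_rot: [0.455, -0.489, 0.552, -0.5]
force: [0.3, 0.0, -1.0]
opening: 18.6
```

{"method": "apply_moves", "body": {
  "dp": [
    [-0.057,-0.17,0.003],
    [-0.055,-0.17,0.022],
    [-0.1,-0.05,0.04]
  ],
  "dr": [
    [0.0267,-0.0248,-0.002],
    [0.0267,-0.0248,-0.002],
    [0.02,0,0]
  ],
  "jaw": [5,5,5]
}}

```text
t: 20.25
tool_pos: [434.7, 147.4, 226.7]
tcp_rot: [0.553, -0.47, 0.446, -0.524]
force: [-0.1, 0.1, -3.1]
opening: 18.3
```

```bash
python3 - <<'E'
from hk import *
pr(); P,R=pose(); off=[.8,-20,72.3]; print(P+R.apply(off)); t2=place([525,199,262],35,off=off,alpha=15); chk(t2); plan(t2)
E
```

```text
t 20.25 P [434.7 147.4 226.7] M [[0.054, 0.161, 0.985], [-0.999, 0.01, 0.053], [-0.001, -0.987, 0.162]] q [ 0.295 -0.478  1.971 -0.038  1.49   1.812] F [-0.1  0.1 -3.1] op 18.3
[502.727574   150.2558977  258.14760444]
ik [ 0.42 -0.48  2.01 -0.13  1.29  1.96] 0.0
dp [[-0.12, 0.033, 0.075], [-0.12, 0.04, 0.072]] dr [[0.0297, 0.0012, -0.0005], [0.0297, 0.0012, -0.0005]]
```

{"method": "apply_moves", "body": {
  "dp": [
    [-0.1,0.025,0.05],
    [-0.1,0.03,0.05],
    [-0.04,0.01,0.03],
    [0,0,0],
    [0,0,0]
  ],
  "dr": [
    [0.025,0.001,0],
    [0.025,0.001,0],
    [0.009,0,0],
    [0,0,0],
    [0,0,0]
  ],
  "jaw": [5,5,5,5,5]
}}

```text
t: 20.75
tool_pos: [459.6, 200.4, 228.9]
tcp_rot: [0.598, -0.409, 0.393, -0.566]
force: [-0.4, -0.4, -1.0]
opening: 18.6
```

```bash
cat > see2.py <<'E'
import sys
from hk import *
from scipy.optimize import least_squares
k=int(sys.argv[2]); alpha=float(sys.argv[3]); off=np.array([float(v) for v in sys.argv[4:7]])
pr(); p=camera("wrist"); save(p,sys.argv[1]+".png"); C=cloud(p); P,R=pose(); V=p["depth"]>0
A=R*Rn.from_euler('x',alpha,degrees=True)  # object frame: x same, -y normal, z along tool
lp=P+R.apply(off); loc=A.inv().apply(C[V]-lp); rr=np.hypot(loc[:,0],loc[:,2])
L=loc[(abs(loc[:,1])<9)&(rr<30)&(rr>13)&(loc[:,2]>-8)]
f=least_squares(lambda c:np.hypot(L[:,0]-c[0],L[:,2]-c[1])-20,[0,0],loss="soft_l1").x
d=np.array([f[0],np.median(L[:,1])+2,f[1]]); no=off+Rn.from_euler('x',alpha,degrees=True).apply(d); lp=P+R.apply(no)
print("ring shift (obj)",d.round(1),len(L),"new off",no.round(1),"loop",lp.round(1))
x=C[V]; D=np.linalg.norm(x-lp,axis=1); dx=(x-[*HM[k],0])[:,:2]@[.999,.046]; dy=(x-[*HM[k],0])[:,:2]@[-.046,.999]
for t,a,b,z0,z1 in(("arm",-25,15,196,212),("tip",-60,-36,218,242)):
    m=(abs(dy)<15)&(dx>a)&(dx<b)&(x[:,2]>z0)&(x[:,2]<z1)&(D>30)
    if m.sum()>5: print(t,m.sum(),"dy",np.median(dy[m]).round(1),"dx",np.percentile(dx[m],[3,50,97]).round(1),"z",np.percentile(x[m,2],[5,95]).round(1))
print("loop rel hook", ((lp-[*HM[k],0])[:2]@[.999,.046]).round(1),((lp-[*HM[k],0])[:2]@[-.046,.999]).round(1),lp[2].round(1))
E
python3 see2.py w10 2 15 .8 -20 72.3
```

```text
t 20.75 P [459.6 200.4 228.9] M [[0.05, 0.356, 0.933], [-0.999, 0.025, 0.044], [-0.007, -0.934, 0.356]] q [ 0.434 -0.498  2.005 -0.133  1.294  1.97 ] F [-0.4 -0.4 -1. ] op 18.6
ring shift (obj) [-1.1 -1.6 -0. ] 3976 new off [ -0.3 -21.6  71.8] loop [519.1 203.2 274.7]
arm 737 dy 2.0 dx [-21.1  -5.7   9.6] z [202.8 207. ]
tip 134 dy 1.3 dx [-43.5 -41.2 -38.5] z [233.2 236.6]
loop rel hook -87.8 5.2 274.7
```

View pics/w10.png

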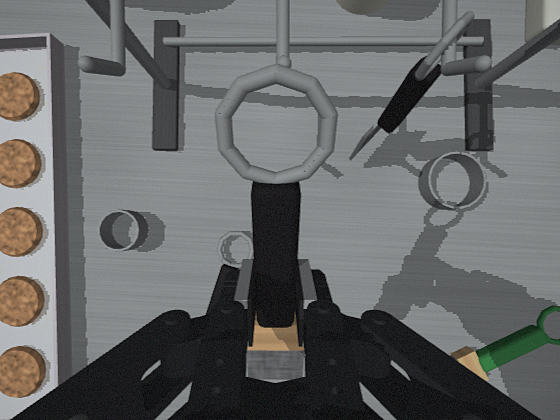

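```bash
sed -i 's/\[607,202.\]/[607,203.6]/' hk.py; python3 - <<'E'
from hk import *
seq(2,[(-56,245,35,4),(-46,230,35,2),(-35,214,37,2),(-28,204,45,3),(-18,200,60,4),(-15,193,70,3)],off=(-.3,-21.6,71.8),alpha=15)
E
```

```text
ik [ 0.4  -0.41  1.99 -0.13  1.24  1.95] 0.0
dp [[0.005, 0.047, 0.023], [0.005, 0.048, 0.024], [0.005, 0.047, 0.024], [0.005, 0.047, 0.024]] dr [[-0.0012, 0.0001, -0.0007], [-0.0013, 0.0001, -0.0006], [-0.0012, 0.0001, -0.0007], [-0.0013, 0.0001, -0.0006]]
ik [ 0.39 -0.38  1.99 -0.12  1.2   1.94] 0.0
dp [[-0.0, 0.044, 0.011], [-0.0, 0.044, 0.01]] dr [[0.0, -0.0, -0.0], [0.0, -0.0, -0.0]]
ik [ 0.39 -0.36  2.02 -0.14  1.13  1.95] 0.0
dp [[-0.0, 0.053, 0.014], [-0.0, 0.054, 0.014]] dr [[0.0056, -0.0, -0.0], [0.0056, -0.0, -0.0]]
ik [ 0.41 -0.39  2.1  -0.22  0.96  2.02] 0.0
dp [[-0.0, 0.036, 0.011], [-0.0, 0.036, 0.009], [-0.0, 0.037, 0.007]] dr [[0.0148, -0.0, -0.0], [0.0148, -0.0, -0.0], [0.0148, -0.0, -0.0]]
ik [ 0.44 -0.42  2.22 -0.46  0.65  2.23] 0.0
dp [[-0.0, 0.033, 0.018], [-0.0, 0.034, 0.016], [-0.0, 0.035, 0.014], [-0.0, 0.036, 0.012]] dr [[0.0208, -0.0, -0.0], [0.0208, -0.0, -0.0], [0.0209, -0.0, -0.0], [0.0208, -0.0, -0.0]]
ik [ 0.46 -0.41  2.3  -0.81  0.47  2.57] 0.0
dp [[-0.0, 0.032, 0.003], [-0.0, 0.032, 0.002], [-0.0, 0.033, -0.0]] dr [[0.0185, -0.0, -0.0], [0.0185, -0.0, -0.0], [0.0186, -0.0, -0.0]]
```

{"method": "apply_moves", "body": {
  "dp": [
    [0.005,0.047,0.023],
    [0.005,0.048,0.024],
    [0.005,0.047,0.024],
    [0.005,0.035,0.02],
    [0,0,0]
  ],
  "dr": [
    [-0.001,0,-0.0006],
    [-0.001,0,-0.0006],
    [-0.001,0,-0.0006],
    [-0.001,0,-0.0006],
    [0,0,0]
  ],
  "jaw": [5,5,5,5,5]
}}

```text
t: 21.3
tool_pos: [492.4, 195.4, 199.1]
tcp_rot: [0.591, -0.415, 0.397, -0.566]
force: [-0.4, -0.3, -1.5]
opening: 18.5
```

```bash
python3 see2.py w11 2 15 -.3 -21.6 71.8; python3 - <<'E'
from hk import *
seq(2,[(-46,230,35,2),(-35,214,37,2)],off=(-.3,-21.6,71.8),alpha=15)
E
```

```text
t 21.3 P [492.4 195.4 199.1] M [[0.044, 0.341, 0.939], [-0.999, 0.014, 0.042], [0.001, -0.94, 0.341]] q [ 0.394 -0.408  1.989 -0.125  1.235  1.943] F [-0.4 -0.3 -1.5] op 18.5
ring shift (obj) [0.3 0.6 0.1] 3985 new off [  0.  -21.1  72.1] loop [552.7 198.1 243.9]
arm 1014 dy 0.3 dx [-24.1  -0.   14. ] z [202.7 207.5]
loop rel hook -54.5 -3.0 243.9
ik [ 0.39 -0.38  1.99 -0.12  1.2   1.94] 0.0
dp [[-0.006, 0.041, 0.009], [-0.007, 0.042, 0.009]] dr [[0.0002, -0.0003, 0.0003], [0.0001, -0.0002, 0.0002]]
ik [ 0.39 -0.36  2.02 -0.14  1.13  1.95] 0.0
dp [[0.0, 0.053, 0.014], [0.0, 0.053, 0.013]] dr [[0.0056, -0.0, 0.0], [0.0055, -0.0, 0.0]]
```

{"method": "apply_moves", "body": {
  "dp": [
    [-0.007,0.041,0.009],
    [-0.007,0.042,0.009],
    [0,0.05,0.013],
    [0,0.045,0.012],
    [0,0,0]
  ],
  "dr": [
    [0,0,0],
    [0,0,0],
    [0.0056,0,0],
    [0.0056,0,0],
    [0,0,0]
  ],
  "jaw": [5,5,5,5,5]
}}

```text
t: 21.85
tool_pos: [513.8, 199.9, 166.7]
tcp_rot: [0.599, -0.404, 0.386, -0.573]
force: [-0.4, -0.1, -1.4]
opening: 18.9
```

```bash
python3 see2.py w12 2 15 0 -21.3 72; python3 - <<'E'
from hk import *
seq(2,[(-28,204,45,3),(-18,200,60,4),(-15,193,70,3)],off=(0,-21.3,72),alpha=15)
E
```

```text
t 21.85 P [513.8 199.9 166.7] M [[0.044, 0.375, 0.926], [-0.999, 0.016, 0.041], [0.001, -0.927, 0.375]] q [ 0.392 -0.361  2.015 -0.143  1.128  1.956] F [-0.4 -0.1 -1.4] op 18.9
ring shift (obj) [-0.   0.4 -0.4] 3949 new off [ -0.  -20.8  71.7] loop [572.3 202.7 213.7]
arm 1007 dy 0.3 dx [-4.3  5.  14.3] z [203.6 207.6]
loop rel hook -34.7 0.6 213.7
ik [ 0.41 -0.39  2.1  -0.22  0.96  2.02] 0.0
dp [[0.001, 0.036, 0.01], [0.001, 0.037, 0.008], [0.001, 0.037, 0.007]] dr [[0.0147, -0.0001, 0.0001], [0.0148, -0.0002, 0.0001], [0.0147, -0.0001, 0.0001]]
ik [ 0.44 -0.43  2.22 -0.46  0.65  2.23] 0.0
dp [[0.0, 0.033, 0.018], [0.0, 0.034, 0.016], [0.0, 0.035, 0.014], [0.0, 0.036, 0.011]] dr [[0.0208, -0.0, -0.0], [0.0209, -0.0, -0.0], [0.0208, -0.0, -0.0], [0.0209, -0.0, -0.0]]
ik [ 0.46 -0.41  2.3  -0.81  0.47  2.57] 0.0
dp [[0.0, 0.032, 0.003], [0.0, 0.032, 0.002], [0.0, 0.032, -0.0]] dr [[0.0185, -0.0, -0.0], [0.0185, -0.0, -0.0], [0.0185, -0.0, -0.0]]
```

View pics/w12.png

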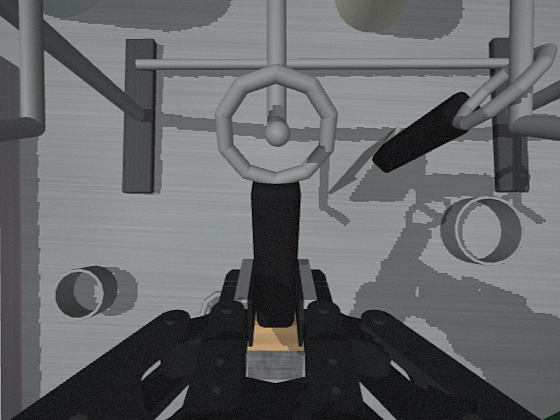

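{"method": "apply_moves", "body": {
  "dp": [
    [0,0.036,0.01],
    [0,0.037,0.008],
    [0,0.037,0.007],
    [0,0.033,0.018],
    [0,0.034,0.016]
  ],
  "dr": [
    [0.0147,0,0],
    [0.0147,0,0],
    [0.0147,0,0],
    [0.0208,0,0],
    [0.0208,0,0]
  ],
  "jaw": [5,5,5,5,5]
}}

```text
t: 22.4
tool_pos: [542.2, 202.3, 145.4]
tcp_rot: [0.65, -0.316, 0.303, -0.621]
force: [0.2, -0.6, -1.6]
opening: 18.4
```

```bash
python3 - <<'E'
from hk import *
pr();P,R=pose();print(P+R.apply([0,-21,72])-hp(2,0,203)); seq(2,[(-18,200,60,3),(-15,194,70,3)],off=(0,-21.,72),alpha=15)
E
```

```text
t 22.4 P [542.2 202.3 145.4] M [[0.045, 0.616, 0.786], [-0.999, 0.029, 0.034], [-0.002, -0.787, 0.617]] q [ 0.428 -0.418  2.157 -0.325  0.8    2.109] F [ 0.2 -0.6 -1.6] op 18.4
[-21.08667079   0.57884835   3.29385696]
ik [ 0.44 -0.43  2.22 -0.46  0.65  2.23] 0.0
dp [[0.003, 0.026, 0.003], [0.003, 0.025, 0.001], [0.003, 0.026, 0.001]] dr [[0.0128, -0.0002, -0.0001], [0.0128, -0.0003, -0.0001], [0.0128, -0.0002, -0.0001]]
ik [ 0.46 -0.41  2.3  -0.81  0.47  2.57] 0.0
dp [[-0.0, 0.031, 0.004], [-0.0, 0.031, 0.003], [-0.0, 0.031, 0.0]] dr [[0.0185, -0.0, 0.0], [0.0186, -0.0, 0.0], [0.0185, -0.0, 0.0]]
```

{"method": "apply_moves", "body": {
  "dp": [
    [0.002,0.026,0.003],
    [0.002,0.025,0.001],
    [0.002,0.026,0.001],
    [0,0.031,0.004],
    [0,0.031,0.003]
  ],
  "dr": [
    [0.0128,0,0],
    [0.0128,0,0],
    [0.0128,0,0],
    [0.0185,0,0],
    [0.0185,0,0]
  ],
  "jaw": [5,5,5,5,5]
}}

```text
t: 22.9
tool_pos: [563.9, 203.3, 129.7]
tcp_rot: [0.685, -0.232, 0.225, -0.653]
force: [1.3, -0.9, -0.4]
opening: 18.7
```

{"method": "apply_moves", "body": {
  "dp": [
    [0,0.025,0],
    [0,0,0],
    [0,0,0]
  ],
  "dr": [
    [0.015,0,0],
    [0,0,0],
    [0,0,0]
  ],
  "jaw": [5,5,5]
}}

```text
t: 23.2
tool_pos: [567.5, 203.7, 126.3]
tcp_rot: [0.69, -0.216, 0.209, -0.658]
force: [-0.8, -0.3, -1.3]
opening: 18.6
```

```bash
python3 - <<'E'
from hk import *
pr();P,R=pose();print(P+R.apply([0,-21,72])-hp(2,0,203)); y=R.as_matrix()[:,1];print("theta",15+np.degrees(np.arctan2(y[0],-y[2])));seq(2,[(-15,192,70,2)],off=(0,-21.,72),alpha=15)
E
```

```text
t 23.2 P [567.5 203.7 126.3] M [[0.046, 0.819, 0.572], [-0.999, 0.04, 0.023], [-0.005, -0.573, 0.82]] q [ 0.46  -0.414  2.294 -0.801  0.473  2.563] F [-0.8 -0.3 -1.3] op 18.6
[-15.52307775   0.881313    -5.64123063]
theta 70.02174401041967
ik [ 0.46 -0.41  2.3  -0.82  0.47  2.58] 0.0
dp [[0.005, 0.008, -0.01], [0.005, 0.009, -0.011]] dr [[-0.0002, -0.0006, -0.0004], [-0.0001, -0.0006, -0.0005]]
```

{"method": "apply_moves", "body": {
  "dp": [
    [0.003,0.008,-0.01],
    [0.003,0.009,-0.015],
    [0,0,0],
    [0,0,0],
    [0,0,0]
  ],
  "dr": [
    [0,0,0],
    [0,0,0],
    [0,0,0],
    [0,0,0],
    [0,0,0]
  ],
  "jaw": [5,5,5,70,70]
}}

```text
t: 23.7
tool_pos: [568.4, 202.6, 122.6]
tcp_rot: [0.69, -0.215, 0.209, -0.658]
force: [0.7, -0.3, 0.0]
opening: 46.6
```

{"method": "apply_moves", "body": {
  "dp": [
    [0,-0.08,0],
    [0,-0.15,0],
    [0,-0.15,0],
    [0,-0.06,0],
    [0,0,0]
  ],
  "dr": [
    [0,0,0],
    [0,0,0],
    [0,0,0],
    [0,0,0],
    [0,0,0]
  ],
  "jaw": [70,70,70,70,70]
}}

```text
t: 24.2
tool_pos: [494.4, 198.8, 175.5]
tcp_rot: [0.69, -0.215, 0.21, -0.658]
force: [-0.6, 0.2, -0.3]
opening: 70.0
```

```bash
python3 - <<'E'
from hk import *
pr(); p=camera("side"); C=cloud(p); save(p,"d13.png",(150,130,400,330),3)
for n in("turner_mid","brush_mid","wheel_mid","palette_mid"):
    for d in silhouettes(p,n)[:2]: print(n,round(d["confidence"],2),np.round(d["uv"]),np.median(C[d["pixels"]&(p["depth"]>0)],0).round())
t0=tcp([440,250,210],-.2-np.pi/2,np.radians(20)); t=tcp([385,270,200],-.23-np.pi/2,0); chk(t0);chk(t)
a=plan(t0,n=5); plan(t,P=a[0],R=a[1],n=4)
E
```

```text
t 24.2 P [494.4 198.8 175.5] M [[0.045, 0.819, 0.573], [-0.999, 0.041, 0.02], [-0.007, -0.573, 0.82]] q [ 0.548 -0.681  2.369 -0.68   0.673  2.445] F [-0.6  0.2 -0.3] op 70.0
turner_mid 0.85 [263. 240.] [594. 113. 113.]
brush_mid 0.84 [258. 264.] [562. 209. 112.]
brush_mid 0.75 [372. 265.] [325. -18.  15.]
wheel_mid 0.9 [332. 348.] [344. 274.  10.]
wheel_mid 0.18 [312. 174.] [ 583. -218.  129.]
ik [ 0.61 -0.42  1.98 -0.26  1.34  2.41] 0.0
ik [ 0.56 -0.33  1.91  0.    1.57  2.36] 0.0
dp [[-0.054, -0.065, -0.0], [-0.052, -0.065, -0.01], [-0.05, -0.065, -0.02], [-0.046, -0.064, -0.03], [-0.044, -0.061, -0.039]] dr [[-0.0385, 0.0123, -0.0098], [-0.0385, 0.0124, -0.0098], [-0.0384, 0.0123, -0.0098], [-0.0385, 0.0124, -0.0098], [-0.0384, 0.0123, -0.0098]]
dp [[-0.011, -0.013, -0.072], [-0.01, -0.007, -0.073], [-0.01, -0.0, -0.074], [-0.009, 0.006, -0.073]] dr [[-0.0278, 0.0024, -0.0004], [-0.0278, 0.0024, -0.0004], [-0.0278, 0.0023, -0.0004], [-0.0277, 0.0024, -0.0004]]
```

View pics/d13.png

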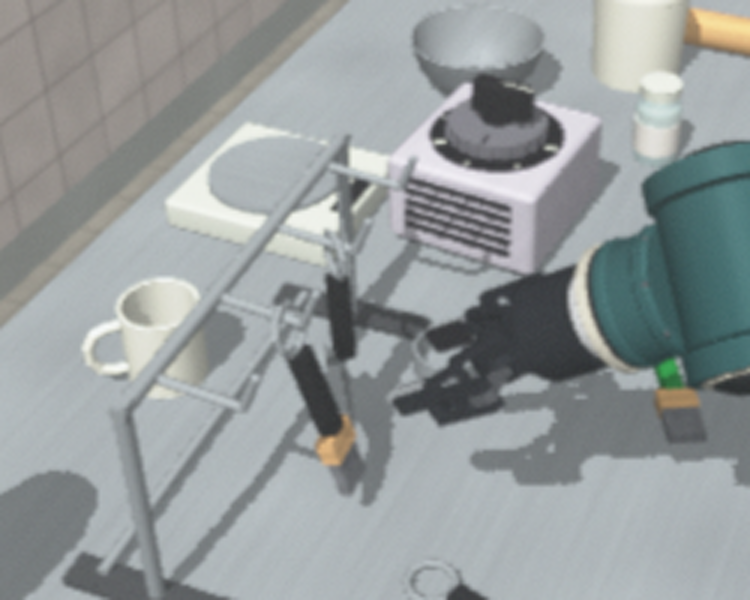

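{"method": "apply_moves", "body": {
  "dp": [
    [-0.054,-0.065,0],
    [-0.052,-0.065,-0.01],
    [-0.05,-0.065,-0.02],
    [-0.046,-0.064,-0.03],
    [-0.044,-0.061,-0.039]
  ],
  "dr": [
    [-0.0385,0.0123,-0.0098],
    [-0.0385,0.0123,-0.0098],
    [-0.0385,0.0123,-0.0098],
    [-0.0385,0.0123,-0.0098],
    [-0.0385,0.0123,-0.0098]
  ],
  "jaw": [60,60,60,60,60]
}}

```text
t: 24.95
tool_pos: [437.9, 250.6, 204.1]
tcp_rot: [-0.508, 0.372, -0.452, 0.632]
force: [-1.3, -0.3, -0.0]
opening: 60.3
```

{"method": "apply_moves", "body": {
  "dp": [
    [-0.011,-0.013,-0.072],
    [-0.01,-0.007,-0.073],
    [-0.01,0,-0.074],
    [-0.009,0.006,-0.05],
    [0,0,0]
  ],
  "dr": [
    [-0.0278,0.0024,0],
    [-0.0278,0.0024,0],
    [-0.0278,0.0024,0],
    [-0.0278,0.0024,0],
    [0,0,0]
  ],
  "jaw": [60,60,60,60,60]
}}

```text
t: 25.45
tool_pos: [389.4, 272.3, 193.8]
tcp_rot: [0.421, -0.45, 0.568, -0.545]
force: [-0.3, -0.0, -0.1]
opening: 60.2
```

```bash
python3 tl.py w14 390 267
```

```text
t 25.45 P [389.4 272.3 193.8] M [[-0.24, -0.052, 0.969], [-0.971, -0.0, -0.241], [0.013, -0.999, -0.05]] q [ 0.54  -0.29   1.883  0.027  1.593  2.354] F [-0.3 -0.  -0.1] op 60.2
handle [392.5 264.6] [19.8 83.1] 75.1 1552
yaw -0.26 loop at [452.4 248.6] xaz -1.83
loop px [281. 108.] mid px [280. 173.]
```

```bash
python3 gr2.py 392.5 264.6 -.26 45 5
```

```text
t 25.5 P [389.6 272.1 193.8] M [[-0.24, -0.049, 0.97], [-0.971, -0.001, -0.24], [0.013, -0.999, -0.047]] q [ 0.541 -0.291  1.884  0.024  1.592  2.355] F [ 0.   0.3 -0.6] op 60.0
ik [ 0.46 -0.11  2.    0.17  1.46  2.25] 0.0
dp [[0.004, 0.149, -0.003], [0.005, 0.149, 0.003], [0.006, 0.149, 0.009], [0.006, 0.148, 0.016], [0.006, 0.148, 0.023]] dr [[-0.0137, 0.001, 0.001], [-0.0136, 0.001, 0.001], [-0.0137, 0.001, 0.001], [-0.0136, 0.001, 0.0009], [-0.0137, 0.0009, 0.001]]
```

{"method": "apply_moves", "body": {
  "dp": [
    [0.004,0.149,-0.003],
    [0.005,0.149,0.003],
    [0.006,0.149,0.009],
    [0.006,0.148,0.016],
    [0.006,0.11,0.018]
  ],
  "dr": [
    [-0.0137,0.001,0.001],
    [-0.0137,0.001,0.001],
    [-0.0137,0.001,0.001],
    [-0.0137,0.001,0.001],
    [-0.0137,0.001,0.001]
  ],
  "jaw": [50,50,50,50,50]
}}

```text
t: 26.0
tool_pos: [380.8, 267.7, 46.9]
tcp_rot: [0.373, -0.482, 0.629, -0.483]
force: [-0.2, -0.4, -0.1]
opening: 50.2
```

```bash
python3 gr2.py 392.5 264.6 -.26 5 4
```

```text
t 26.0 P [380.8 267.7  46.9] M [[-0.258, -0.246, 0.934], [-0.966, 0.068, -0.249], [-0.003, -0.967, -0.255]] q [ 0.452 -0.111  1.993  0.171  1.456  2.247] F [-0.2 -0.4 -0.1] op 50.2
ik [ 0.46 -0.06  2.02  0.17  1.38  2.24] 0.0
dp [[0.0, 0.052, 0.01], [0.0, 0.051, 0.01], [0.0, 0.052, 0.01], [0.0, 0.051, 0.01]] dr [[-0.0003, -0.0, -0.0002], [-0.0003, -0.0, -0.0003], [-0.0003, -0.0, -0.0002], [-0.0004, -0.0, -0.0003]]
```

{"method": "apply_moves", "body": {
  "dp": [
    [0,0.047,0.009],
    [0,0.05,0.01],
    [0,0.05,0.01],
    [0,0.04,0.01],
    [0,0,0]
  ],
  "dr": [
    [0,0,0],
    [0,0,0],
    [0,0,0],
    [0,0,0],
    [0,0,0]
  ],
  "jaw": [50,50,50,50,50]
}}

```text
t: 26.5
tool_pos: [377.8, 266.9, 2.5]
tcp_rot: [0.372, -0.483, 0.628, -0.485]
force: [0.2, -0.1, 0.5]
opening: 50.2
```

{"method": "apply_moves", "body": {
  "dp": [
    [0,0,0],
    [0,0,0],
    [0,0,0],
    [0,0,0],
    [0,0,0]
  ],
  "dr": [
    [0,0,0],
    [0,0,0],
    [0,0,0],
    [0,0,0],
    [0,0,0]
  ],
  "jaw": [5,5,5,5,5]
}}

```text
t: 27.0
tool_pos: [378.9, 267.8, 4.7]
tcp_rot: [0.373, -0.482, 0.627, -0.485]
force: [-0.1, 0.6, -0.5]
opening: 18.6
```

```bash
python3 - <<'E'
from hk import *
pr(); P,R=pose(); off=R.inv().apply(np.array([452.4,248.6,9])-P); print("off",off.round(1))
t0=(P+[0,0,70],R); kw=dict(off=off,alpha=15)
t1=place([490,270,235],20,**kw); t2=place([525,298,260],35,**kw)
for t in(t0,t1,t2):chk(t)
a=plan(t0,n=3); a=plan(t1,P=a[0],R=a[1]); plan(t2,P=a[0],R=a[1])
E
```

```text
t 27.0 P [378.9 267.8   4.7] M [[-0.257, -0.242, 0.936], [-0.966, 0.066, -0.249], [-0.001, -0.968, -0.251]] q [ 0.456 -0.066  2.026  0.17   1.376  2.238] F [-0.1  0.6 -0.5] op 18.6
off [ -0.4 -23.1  72.4]
ik [ 0.46 -0.14  1.97  0.17  1.5   2.26] 0.0
ik [ 0.54 -0.32  1.89 -0.04  1.5   2.06] 0.0
ik [ 0.62 -0.34  1.92 -0.19  1.27  2.17] 0.0
dp [[-0.0, -0.113, -0.029], [-0.0, -0.113, -0.029], [-0.0, -0.113, -0.03]] dr [[0.0, 0.0, 0.0], [0.0, 0.0, 0.0], [0.0, 0.0, 0.0]]
dp [[-0.012, -0.171, 0.007], [-0.01, -0.17, 0.023], [-0.006, -0.167, 0.038], [-0.001, -0.163, 0.051]] dr [[0.0269, -0.0244, -0.0021], [0.0269, -0.0244, -0.0022], [0.0268, -0.0244, -0.0021], [0.0269, -0.0244, -0.0022]]
dp [[-0.066, -0.009, 0.117], [-0.066, 0.005, 0.117]] dr [[0.0417, 0.0, 0.0], [0.0416, 0.0, 0.0]]
```

{"method": "apply_moves", "body": {
  "dp": [
    [0,-0.06,-0.015],
    [0,-0.113,-0.029],
    [0,-0.113,-0.029],
    [-0.012,-0.171,0.007],
    [-0.01,-0.17,0.023]
  ],
  "dr": [
    [0,0,0],
    [0,0,0],
    [0,0,0],
    [0.0269,-0.0244,-0.002],
    [0.0269,-0.0244,-0.002]
  ],
  "jaw": [5,5,5,5,5]
}}

```text
t: 27.5
tool_pos: [398.6, 265.4, 132.1]
tcp_rot: [0.455, -0.49, 0.55, -0.5]
force: [0.1, -0.1, 0.4]
opening: 18.4
```

{"method": "apply_moves", "body": {
  "dp": [
    [-0.006,-0.167,0.038],
    [-0.001,-0.163,0.051],
    [-0.02,-0.05,0.05],
    [0,0,0]
  ],
  "dr": [
    [0.0269,-0.0244,-0.002],
    [0.0269,-0.0244,-0.002],
    [0.02,0,0],
    [0,0,0]
  ],
  "jaw": [5,5,5,5]
}}

```text
t: 27.9
tool_pos: [429.3, 269.8, 221.4]
tcp_rot: [0.555, -0.469, 0.444, -0.525]
force: [-0.9, -0.4, -0.8]
opening: 18.6
```

```bash
python3 see2.py w15 3 15 -.4 -23.1 72.4; python3 - <<'E'
from hk import *
seq(3,[(-75,262,35,4)],off=(-.4,-23.1,72.4),alpha=15)
E
```

```text
t 27.9 P [429.3 269.8 221.4] M [[0.055, 0.166, 0.985], [-0.998, 0.009, 0.054], [-0.0, -0.986, 0.167]] q [ 0.556 -0.35   1.891 -0.08   1.455  2.075] F [-0.9 -0.4 -0.8] op 18.6
ring shift (obj) [-0.2 -2.4  1. ] 4334 new off [ -0.6 -25.7  72.8] loop [496.4 274.  258. ]
loop rel hook -107.2 -22.1 258.0
ik [ 0.61 -0.34  1.91 -0.19  1.27  2.17] 0.0
dp [[-0.028, 0.014, 0.048], [-0.028, 0.017, 0.047], [-0.029, 0.019, 0.046], [-0.029, 0.021, 0.046]] dr [[0.0147, 0.0007, -0.0002], [0.0147, 0.0007, -0.0002], [0.0146, 0.0007, -0.0002], [0.0147, 0.0008, -0.0001]]
```

{"method": "apply_moves", "body": {
  "dp": [
    [-0.028,0.01,0.048],
    [-0.028,0.012,0.047],
    [-0.028,0.014,0.046],
    [-0.022,0.014,0.036],
    [0,0,0]
  ],
  "dr": [
    [0.0147,0.0007,0],
    [0.0147,0.0007,0],
    [0.0147,0.0007,0],
    [0.0147,0.0007,0],
    [0,0,0]
  ],
  "jaw": [5,5,5,5,5]
}}

```text
t: 28.45
tool_pos: [463.3, 291.1, 213.3]
tcp_rot: [0.589, -0.417, 0.4, -0.565]
force: [0.0, -0.2, -1.1]
opening: 18.8
```

```bash
python3 see2.py w16 3 15 -.5 -25 72.8
```

```text
t 28.45 P [463.3 291.1 213.3] M [[0.042, 0.332, 0.942], [-0.999, 0.013, 0.04], [0.001, -0.943, 0.332]] q [ 0.609 -0.342  1.918 -0.188  1.283  2.166] F [ 0.  -0.2 -1.1] op 18.8
ring shift (obj) [-0.1  0.1 -0.4] 4188 new off [ -0.6 -24.8  72.5] loop [523.3 294.1 260.8]
arm 786 dy 2.7 dx [-22.6  -8.8   4.3] z [202.9 206.7]
tip 180 dy 3.2 dx [-43.8 -41.5 -38.4] z [233.2 236.5]
loop rel hook -79.5 -3.2 260.8
```

```bash
sed -i 's/\[602.5,301.\]/[602.4,303.8]/' hk.py; python3 - <<'E'
from hk import *
seq(3,[(-55,244,35,3),(-46,230,35,2),(-35,214,37,2),(-28,204,45,3),(-18,200,58,4),(-15,193,66,3)],off=(-.6,-24.8,72.5),alpha=15)
E
```

```text
ik [ 0.59 -0.29  1.9  -0.19  1.23  2.16] 0.0
dp [[-0.01, 0.041, 0.03], [-0.01, 0.042, 0.029], [-0.01, 0.041, 0.029]] dr [[0.0013, -0.0003, 0.0003], [0.0012, -0.0004, 0.0003], [0.0013, -0.0003, 0.0002]]
ik [ 0.58 -0.26  1.91 -0.19  1.2   2.15] 0.0
dp [[0.0, 0.041, 0.009], [0.0, 0.04, 0.01]] dr [[-0.0, -0.0, 0.0], [-0.0, -0.0, 0.0]]
ik [ 0.58 -0.24  1.93 -0.21  1.13  2.17] 0.0
dp [[0.0, 0.054, 0.014], [0.0, 0.053, 0.014]] dr [[0.0055, -0.0, 0.0], [0.0056, -0.0, 0.0]]
ik [ 0.6  -0.26  2.   -0.33  0.97  2.26] 0.0
dp [[0.0, 0.036, 0.011], [0.0, 0.037, 0.01], [0.0, 0.037, 0.008]] dr [[0.0148, -0.0, 0.0], [0.0148, -0.0, 0.0], [0.0148, -0.0, 0.0]]
ik [ 0.64 -0.27  2.1  -0.59  0.75  2.49] 0.0
dp [[0.0, 0.03, 0.018], [0.0, 0.031, 0.016], [0.0, 0.032, 0.014], [0.0, 0.033, 0.012]] dr [[0.0181, -0.0, 0.0], [0.018, -0.0, 0.0], [0.0181, -0.0, 0.0], [0.018, -0.0, 0.0]]
ik [ 0.66 -0.26  2.16 -0.85  0.63  2.73] 0.0
dp [[0.0, 0.028, 0.003], [0.0, 0.029, 0.001], [0.0, 0.029, -0.0]] dr [[0.0148, -0.0, 0.0], [0.0148, -0.0, 0.0], [0.0149, 0.0, 0.0]]
```

{"method": "apply_moves", "body": {
  "dp": [
    [-0.01,0.041,0.03],
    [-0.01,0.042,0.029],
    [-0.01,0.035,0.026],
    [0,0,0]
  ],
  "dr": [
    [0.0013,0,0],
    [0.0013,0,0],
    [0.0013,0,0],
    [0,0,0]
  ],
  "jaw": [5,5,5,5]
}}

```text
t: 28.9
tool_pos: [488.3, 297.3, 193.8]
tcp_rot: [0.589, -0.416, 0.398, -0.567]
force: [0.7, -0.3, -1.1]
opening: 18.8
```

```bash
python3 see2.py w17 3 15 -.6 -24.8 72.5; python3 - <<'E'
from hk import *
seq(3,[(-46,230,35,2),(-35,214,37,2)],off=(-.6,-24.8,72.5),alpha=15)
E
```

```text
t 28.9 P [488.3 297.3 193.8] M [[0.04, 0.337, 0.941], [-0.999, 0.011, 0.039], [0.003, -0.941, 0.337]] q [ 0.593 -0.28   1.902 -0.191  1.231  2.16 ] F [ 0.7 -0.3 -1.1] op 18.8
ring shift (obj) [ 0.1  0.4 -0.2] 4216 new off [ -0.5 -24.4  72.5] loop [548.  300.2 241.6]
arm 1107 dy 0.1 dx [-24.1   0.1  14. ] z [203.  207.4]
loop rel hook -54.5 -1.1 241.6
ik [ 0.58 -0.26  1.91 -0.19  1.2   2.15] 0.0
dp [[-0.002, 0.036, 0.01], [-0.002, 0.037, 0.01]] dr [[0.0008, -0.0007, 0.0007], [0.0008, -0.0007, 0.0006]]
ik [ 0.58 -0.24  1.93 -0.21  1.13  2.17] 0.0
dp [[0.0, 0.053, 0.015], [0.0, 0.054, 0.013]] dr [[0.0055, -0.0, 0.0], [0.0056, -0.0, 0.0]]
```

{"method": "apply_moves", "body": {
  "dp": [
    [-0.002,0.036,0.01],
    [-0.002,0.037,0.01],
    [0,0.05,0.014],
    [0,0.045,0.013],
    [0,0,0]
  ],
  "dr": [
    [0.0008,-0.0007,0.0007],
    [0.0008,-0.0007,0.0007],
    [0.0056,0,0],
    [0.0056,0,0],
    [0,0,0]
  ],
  "jaw": [5,5,5,5,5]
}}

```text
t: 29.45
tool_pos: [509.9, 298.9, 163.9]
tcp_rot: [0.6, -0.404, 0.386, -0.572]
force: [0.5, 0.5, -0.5]
opening: 18.7
```

```bash
python3 see2.py w18 3 15 -.6 -24.6 72.5; python3 - <<'E'
from hk import *
seq(3,[(-28,204,45,3),(-18,200,58,4)],off=(-.6,-24.6,72.5),alpha=15)
E
```

```text
t 29.45 P [509.9 298.9 163.9] M [[0.047, 0.376, 0.925], [-0.999, 0.018, 0.043], [-0.001, -0.926, 0.376]] q [ 0.581 -0.243  1.928 -0.213  1.129  2.164] F [ 0.5  0.5 -0.5] op 18.7
ring shift (obj) [ 0.2  0.3 -0.4] 4186 new off [ -0.4 -24.2  72.2] loop [567.5 302.1 214.2]
arm 1017 dy 0.0 dx [-4.   5.  14.4] z [203.9 207.7]
loop rel hook -34.9 -0.1 214.2
ik [ 0.6  -0.26  2.   -0.33  0.97  2.26] 0.0
dp [[0.0, 0.037, 0.011], [0.0, 0.037, 0.009], [0.001, 0.038, 0.007]] dr [[0.0146, 0.0, -0.0002], [0.0146, 0.0001, -0.0001], [0.0147, 0.0, -0.0002]]
ik [ 0.64 -0.27  2.1  -0.59  0.75  2.49] 0.0
dp [[-0.0, 0.03, 0.017], [-0.0, 0.031, 0.016], [-0.0, 0.032, 0.014], [-0.0, 0.033, 0.012]] dr [[0.018, 0.0, 0.0], [0.0181, 0.0, 0.0], [0.018, 0.0, 0.0], [0.0181, 0.0, 0.0]]
```

View pics/w18.png

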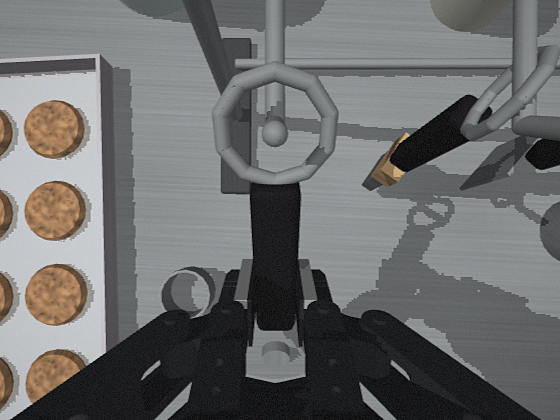

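{"method": "apply_moves", "body": {
  "dp": [
    [0,0.037,0.011],
    [0,0.037,0.009],
    [0,0.037,0.007],
    [0,0.03,0.017],
    [0,0.031,0.016]
  ],
  "dr": [
    [0.0147,0,0],
    [0.0147,0,0],
    [0.0147,0,0],
    [0.018,0,0],
    [0.018,0,0]
  ],
  "jaw": [5,5,5,5,5]
}}

```text
t: 30.0
tool_pos: [537.8, 301.2, 143.4]
tcp_rot: [0.649, -0.321, 0.309, -0.617]
force: [0.1, -1.2, -1.9]
opening: 19.0
```

```bash
python3 - <<'E'
from hk import *
o=[-.5,-24.4,72.3];pr();P,R=pose();print(P+R.apply(o)-hp(3,0,203)); seq(3,[(-18,200,58,3),(-15,194,66,3)],off=o,alpha=15)
E
```

```text
t 30.0 P [537.8 301.2 143.4] M [[0.047, 0.602, 0.797], [-0.999, 0.032, 0.035], [-0.005, -0.798, 0.603]] q [ 0.622 -0.277  2.051 -0.447  0.851  2.356] F [ 0.1 -1.2 -1.9] op 19.0
[-21.67991435  -0.4149211    3.51169789]
ik [ 0.64 -0.27  2.1  -0.59  0.75  2.49] 0.0
dp [[0.001, 0.025, 0.003], [0.002, 0.024, 0.002], [0.001, 0.025, 0.002]] dr [[0.0109, -0.0002, -0.0005], [0.011, -0.0002, -0.0004], [0.0109, -0.0003, -0.0005]]
ik [ 0.66 -0.26  2.16 -0.85  0.63  2.73] 0.0
dp [[0.0, 0.027, 0.004], [0.0, 0.027, 0.002], [0.0, 0.027, 0.001]] dr [[0.0148, 0.0, 0.0], [0.0148, 0.0, 0.0], [0.0148, 0.0, 0.0]]
```

{"method": "apply_moves", "body": {
  "dp": [
    [0.001,0.025,0.003],
    [0.001,0.024,0.002],
    [0.001,0.025,0.002],
    [0,0.027,0.004],
    [0,0.027,0.002]
  ],
  "dr": [
    [0.011,0,0],
    [0.011,0,0],
    [0.011,0,0],
    [0.0148,0,0],
    [0.0148,0,0]
  ],
  "jaw": [5,5,5,5,5]
}}

```text
t: 30.5
tool_pos: [557.5, 302.2, 128.8]
tcp_rot: [0.679, -0.252, 0.245, -0.645]
force: [-0.2, 0.4, -0.4]
opening: 18.9
```

{"method": "apply_moves", "body": {
  "dp": [
    [0,0.022,0],
    [0,0.005,-0.02],
    [0,0,0]
  ],
  "dr": [
    [0.012,0,0],
    [0,0,0],
    [0,0,0]
  ],
  "jaw": [5,5,5]
}}

```text
t: 30.8
tool_pos: [558.7, 302.2, 121.9]
tcp_rot: [0.683, -0.238, 0.232, -0.65]
force: [0.2, 0.3, -0.8]
opening: 18.8
```

```bash
python3 - <<'E'
from hk import *
o=[-.5,-24.4,72.3];pr();P,R=pose();print(P+R.apply(o)-hp(3,0,203)); seq(3,[(-15,192,66,2)],off=o,alpha=15)
E
```

```text
t 30.8 P [558.7 302.2 121.9] M [[0.047, 0.777, 0.627], [-0.999, 0.041, 0.024], [-0.007, -0.628, 0.778]] q [ 0.659 -0.262  2.163 -0.854  0.629  2.738] F [ 0.2  0.3 -0.8] op 18.8
[-17.32000257  -0.36392669  -9.52765696]
ik [ 0.66 -0.25  2.16 -0.86  0.63  2.74] 0.0
dp [[0.002, 0.006, 0.001], [0.003, 0.007, 0.0]] dr [[-0.0003, -0.0008, -0.0008], [-0.0004, -0.0008, -0.0009]]
```

{"method": "apply_moves", "body": {
  "dp": [
    [0.003,0.01,0],
    [0,0,0],
    [0,0,0],
    [0,0,0],
    [0,-0.08,0]
  ],
  "dr": [
    [0,0,0],
    [0,0,0],
    [0,0,0],
    [0,0,0],
    [0,0,0]
  ],
  "jaw": [5,5,70,70,70]
}}

```text
t: 31.3
tool_pos: [548.9, 301.0, 132.0]
tcp_rot: [0.683, -0.238, 0.233, -0.65]
force: [-0.2, 0.2, 0.3]
opening: 61.9
```

{"method": "apply_moves", "body": {
  "dp": [
    [0,-0.15,0],
    [0,-0.15,0],
    [0,-0.1,0],
    [0,-0.04,0],
    [0,0,0]
  ],
  "dr": [
    [0,0,0],
    [0,0,0],
    [0,0,0],
    [0,0,0],
    [0,0,0]
  ],
  "jaw": [70,70,70,70,70]
}}

```text
t: 31.8
tool_pos: [478.2, 297.4, 191.5]
tcp_rot: [0.683, -0.237, 0.233, -0.65]
force: [-0.2, -0.6, -0.0]
opening: 69.9
```

```bash
cat > hang.py <<'E'
from hk import *
pr()
for c in("side","scene"):
    p=camera(c); C=cloud(p)
    for n in("turner_mid","brush_mid","wheel_mid","palette_mid"):
        for d in silhouettes(p,n)[:2]: print(c,n,round(d["confidence"],2),np.round(d["uv"]),np.median(C[d["pixels"]&(p["depth"]>0)],0).round())
E
python3 hang.py; python3 - <<'E'
from hk import *
# path to knob: back off, down-pointing, over to knob ; x az at 0 grip other face
t0=tcp([430,200,290],np.radians(-60),np.radians(20)); t1=tcp([440,-80,300],np.radians(-20),0); t2=tcp([592.6,-242.6,285],np.radians(85.7),0)
for t in(t0,t1,t2):chk(t)
E
```

```text
t 31.8 P [478.2 297.4 191.5] M [[0.046, 0.777, 0.628], [-0.999, 0.042, 0.021], [-0.01, -0.628, 0.778]] q [ 0.778 -0.506  2.215 -0.761  0.845  2.655] F [-0.2 -0.6 -0. ] op 69.9
side turner_mid 0.93 [265. 242.] [594. 111. 105.]
side brush_mid 0.82 [249. 260.] [584. 209. 119.]
side wheel_mid 0.96 [232. 299.] [581. 309. 110.]
scene turner_mid 0.75 [296. 259.] [602. 111.  76.]
scene brush_mid 0.96 [332. 220.] [346. -45.  13.]
scene brush_mid 0.67 [320. 277.] [595. 211.  87.]
scene wheel_mid 0.56 [327. 308.] [636. 307.  83.]
ik [ 0.34 -0.57  1.95  0.06  1.42  1.39] 0.0
ik [-0.24 -0.4   1.79 -0.    1.75  0.11] 0.0
ik [-0.43  0.03  1.44  0.    1.67 -1.92] 0.0
```

```bash
python3 - <<'E'
from hk import *
t0=tcp([420,220,285],np.radians(-45),np.radians(8)); t1=tcp([430,-70,300],np.radians(20),0); chk(t0);chk(t1)
a=plan(t0,n=8); plan(t1,P=a[0],R=a[1],n=9)
E
```

```text
ik [ 0.4  -0.43  1.84  0.05  1.6   1.19] 0.0
ik [-0.22 -0.43  1.81 -0.    1.75 -0.57] 0.0
dp [[0.046, -0.068, 0.022], [0.044, -0.071, 0.012], [0.041, -0.074, 0.002], [0.038, -0.075, -0.008], [0.033, -0.076, -0.018]] dr [[-0.0286, -0.0264, 0.0146], [-0.0286, -0.0264, 0.0146], [-0.0286, -0.0264, 0.0146], [-0.0286, -0.0264, 0.0146], [-0.0286, -0.0264, 0.0145]]
dp [[0.028, -0.075, -0.027], [0.022, -0.074, -0.036], [0.015, -0.071, -0.043]] dr [[-0.0286, -0.0264, 0.0145], [-0.0285, -0.0264, 0.0146], [-0.0286, -0.0264, 0.0145]]
dp [[0.118, -0.024, -0.108], [0.103, -0.023, -0.122], [0.087, -0.022, -0.134], [0.069, -0.021, -0.144], [0.05, -0.019, -0.152]] dr [[-0.0044, -0.0401, 0.0028], [-0.0044, -0.0401, 0.0028], [-0.0044, -0.04, 0.0028], [-0.0044, -0.0401, 0.0028], [-0.0044, -0.04, 0.0028]]
dp [[0.031, -0.017, -0.158], [0.01, -0.015, -0.16], [-0.01, -0.013, -0.161], [-0.03, -0.011, -0.158]] dr [[-0.0044, -0.0401, 0.0028], [-0.0044, -0.04, 0.0028], [-0.0044, -0.0401, 0.0028], [-0.0043, -0.04, 0.0028]]
```

{"method": "apply_moves", "body": {
  "dp": [
    [0.046,-0.068,0.022],
    [0.044,-0.071,0.012],
    [0.041,-0.074,0.002],
    [0.038,-0.075,-0.008],
    [0.033,-0.076,-0.018]
  ],
  "dr": [
    [-0.0286,-0.0264,0.0146],
    [-0.0286,-0.0264,0.0146],
    [-0.0286,-0.0264,0.0146],
    [-0.0286,-0.0264,0.0146],
    [-0.0286,-0.0264,0.0146]
  ],
  "jaw": [60,60,60,60,60]
}}

```text
t: 32.8
tool_pos: [440.3, 252.9, 239.8]
tcp_rot: [0.713, -0.469, 0.253, -0.454]
force: [-0.4, 0.3, -0.5]
opening: 60.0
```

{"method": "apply_moves", "body": {
  "dp": [
    [0.028,-0.075,-0.027],
    [0.022,-0.074,-0.036],
    [0.015,-0.05,-0.043]
  ],
  "dr": [
    [-0.0286,-0.0264,0.0146],
    [-0.0286,-0.0264,0.0146],
    [-0.0286,-0.0264,0.0146]
  ],
  "jaw": [60,60,60]
}}

```text
t: 33.1
tool_pos: [417.0, 223.2, 274.4]
tcp_rot: [0.7, -0.598, 0.252, -0.298]
force: [0.0, 0.8, 0.6]
opening: 60.0
```

{"method": "apply_moves", "body": {
  "dp": [
    [0.1,-0.024,-0.09],
    [0.103,-0.023,-0.122],
    [0.087,-0.022,-0.134],
    [0.069,-0.021,-0.144],
    [0.05,-0.019,-0.152]
  ],
  "dr": [
    [-0.0044,-0.04,0.0028],
    [-0.0044,-0.04,0.0028],
    [-0.0044,-0.04,0.0028],
    [-0.0044,-0.04,0.0028],
    [-0.0044,-0.04,0.0028]
  ],
  "jaw": [60,60,60,60,60]
}}

```text
t: 33.6
tool_pos: [422.2, 63.3, 283.0]
tcp_rot: [0.729, -0.68, 0.039, -0.063]
force: [0.8, 0.3, -0.6]
opening: 59.9
```

{"method": "apply_moves", "body": {
  "dp": [
    [0.031,-0.017,-0.158],
    [0.01,-0.015,-0.16],
    [-0.01,-0.013,-0.161],
    [-0.03,-0.011,-0.1],
    [0,0,0]
  ],
  "dr": [
    [-0.0044,-0.04,0.0028],
    [-0.0044,-0.04,0.0028],
    [-0.0044,-0.04,0.0028],
    [-0.0044,-0.03,0.0028],
    [0,0,0]
  ],
  "jaw": [60,60,60,60,60]
}}

```text
t: 34.1
tool_pos: [425.7, -62.8, 288.7]
tcp_rot: [0.698, -0.695, -0.125, 0.118]
force: [0.4, 0.4, 0.6]
opening: 60.1
```

```bash
python3 hang.py; python3 - <<'E'
from hk import *
t1=tcp([592.6,-242.6,280],np.radians(85.4),0); chk(t1); plan(t1,n=9)
E
```

```text
t 34.1 P [425.7 -62.8 288.7] M [[0.941, 0.009, -0.339], [0.339, 0.005, 0.941], [0.01, -1.0, 0.002]] q [-0.21  -0.445  1.844  0.007  1.735 -0.555] F [0.4 0.4 0.6] op 60.1
side turner_mid 0.74 [217. 260.] [648. 244.  46.]
side turner_mid 0.69 [264. 360.] [465. 381.  17.]
side brush_mid 0.88 [246. 263.] [585. 211. 116.]
side wheel_mid 0.7 [233. 290.] [575. 311. 128.]
scene turner_mid 0.92 [296. 260.] [602. 110.  73.]
scene turner_mid 0.45 [246. 161.] [ 474. -420.   90.]
scene brush_mid 0.81 [336. 217.] [343. -35.  14.]
scene brush_mid 0.67 [320. 279.] [595. 210.  86.]
scene wheel_mid 0.57 [346. 294.] [586. 304. 116.]
scene palette_mid 0.16 [296. 261.] [602. 111.  72.]
ik [-0.43  0.03  1.45  0.    1.66 -1.92] 0.0
dp [[0.053, 0.005, -0.127], [0.036, 0.005, -0.132], [0.019, 0.005, -0.136], [0.002, 0.005, -0.137], [-0.015, 0.005, -0.136]] dr [[0.0001, -0.0405, 0.0004], [0.0002, -0.0405, 0.0004], [0.0001, -0.0405, 0.0004], [0.0001, -0.0405, 0.0004], [0.0002, -0.0405, 0.0004]]
dp [[-0.033, 0.005, -0.133], [-0.049, 0.005, -0.128], [-0.065, 0.004, -0.121], [-0.081, 0.005, -0.112]] dr [[0.0001, -0.0404, 0.0004], [0.0002, -0.0405, 0.0004], [0.0001, -0.0404, 0.0003], [0.0002, -0.0405, 0.0004]]
```

{"method": "apply_moves", "body": {
  "dp": [
    [0.053,0.005,-0.1],
    [0.036,0.005,-0.132],
    [0.019,0.005,-0.136],
    [0.002,0.005,-0.137],
    [-0.015,0.005,-0.136]
  ],
  "dr": [
    [0,-0.0405,0],
    [0,-0.0405,0],
    [0,-0.0405,0],
    [0,-0.0405,0],
    [0,-0.0405,0]
  ],
  "jaw": [60,60,60,60,60]
}}

```text
t: 35.1
tool_pos: [519.5, -156.1, 285.6]
tcp_rot: [-0.619, 0.62, 0.346, -0.336]
force: [-0.1, 0.4, 0.0]
opening: 59.8
```

{"method": "apply_moves", "body": {
  "dp": [
    [-0.033,0.005,-0.133],
    [-0.049,0.005,-0.128],
    [-0.065,0.004,-0.121],
    [-0.06,0.005,-0.08],
    [0,0,0]
  ],
  "dr": [
    [0,-0.0405,0],
    [0,-0.0405,0],
    [0,-0.0405,0],
    [0,-0.03,0],
    [0,0,0]
  ],
  "jaw": [60,60,60,60,60]
}}

```text
t: 35.6
tool_pos: [595.3, -233.7, 280.0]
tcp_rot: [-0.515, 0.517, 0.488, -0.479]
force: [0.4, -0.2, -0.4]
opening: 60.2
```

```bash
python3 knob.py; python3 - <<'E'
from hk import *
P,R=pose();t1=tcp([592.6,-242.6,200],np.radians(85.4),0); plan(t1,n=4)
E
```

```text
t 35.6 P [ 595.3 -233.7  280. ] M [[0.065, 0.011, -0.998], [0.998, 0.007, 0.065], [0.007, -1.0, -0.011]] q [-0.419  0.025  1.459  0.011  1.65  -1.924] F [ 0.4 -0.2 -0.4] op 60.2
1965 ((585.4208984375, -241.28807067871094), (21.947547912597656, 65.55439758300781), 85.20096588134766)
nose az 174.32559316589217
hook pts 249
view extent [  388. -1546.  -685.] [1750.  961.   30.]
dp [[-0.013, 0.1, 0.003], [-0.013, 0.1, 0.003], [-0.012, 0.1, 0.002], [-0.013, 0.101, 0.002]] dr [[0.0009, 0.001, 0.0006], [0.0008, 0.001, 0.0006], [0.0009, 0.001, 0.0006], [0.0008, 0.001, 0.0007]]
```

{"method": "apply_moves", "body": {
  "dp": [
    [-0.013,0.1,0.003],
    [-0.013,0.1,0.003],
    [-0.012,0.1,0.002],
    [-0.01,0.07,0.002],
    [0,0,0]
  ],
  "dr": [
    [0.0009,0.001,0.0006],
    [0.0009,0.001,0.0006],
    [0.0009,0.001,0.0006],
    [0.0009,0.001,0.0006],
    [0,0,0]
  ],
  "jaw": [60,60,60,60,60]
}}

```text
t: 36.15
tool_pos: [590.5, -239.4, 201.5]
tcp_rot: [0.522, -0.521, -0.477, 0.478]
force: [-0.5, 0.0, 0.3]
opening: 59.9
```

```bash
python3 - <<'E'
from hk import *
pr();t1=tcp([592.6,-242.4,145],np.radians(85.4),0); plan(t1,n=4)
E
```

```text
t 36.15 P [ 590.5 -239.4  201.5] M [[0.088, -0.001, -0.996], [0.996, 0.0, 0.088], [-0.0, -1.0, 0.001]] q [-0.425  0.044  1.566 -0.     1.532 -1.908] F [-0.5  0.   0.3] op 59.9
dp [[-0.004, 0.071, -0.003], [-0.003, 0.071, -0.003], [-0.004, 0.07, -0.003], [-0.003, 0.071, -0.003]] dr [[-0.0001, -0.0006, -0.0], [-0.0001, -0.0006, -0.0], [-0.0, -0.0006, -0.0], [-0.0001, -0.0007, -0.0]]
```

{"method": "apply_moves", "body": {
  "dp": [
    [-0.004,0.08,-0.003],
    [-0.003,0.08,-0.003],
    [-0.004,0.07,-0.003],
    [-0.003,0.045,-0.003],
    [0,0,0]
  ],
  "dr": [
    [0,-0.0006,0],
    [0,-0.0006,0],
    [0,-0.0006,0],
    [0,-0.0006,0],
    [0,0,0]
  ],
  "jaw": [60,60,60,60,60]
}}

```text
t: 36.65
tool_pos: [592.7, -242.0, 142.8]
tcp_rot: [-0.519, 0.52, 0.48, -0.479]
force: [-0.8, 0.5, -0.0]
opening: 59.7
```

```bash
python3 - <<'E'
from hk import *
pr();t1=tcp([592.6,-242.4,144],np.radians(85.4),0); plan(t1,n=2)
E
```

```text
t 36.65 P [ 592.7 -242.   142.8] M [[0.08, 0.0, -0.997], [0.997, -0.0, 0.08], [-0.0, -1.0, -0.0]] q [-0.427  0.078  1.627 -0.     1.436 -1.918] F [-0.8  0.5 -0. ] op 59.7
dp [[-0.001, -0.003, 0.0], [-0.001, -0.003, 0.001]] dr [[0.0001, -0.0, -0.0001], [0.0001, -0.0001, -0.0]]
```

Wait here for the swinging to stop (before gripping), then check stillness.

{"method": "apply_moves", "body": {
  "dp": [
    [0,-0.006,0],
    [0,0,0],
    [0,0,0],
    [0,0,0],
    [0,0,0]
  ],
  "dr": [
    [0,0,0],
    [0,0,0],
    [0,0,0],
    [0,0,0],
    [0,0,0]
  ],
  "jaw": [60,10,10,10,10],
  "grip_force": 25
}}

```text
t: 37.15
tool_pos: [593.3, -242.7, 145.8]
tcp_rot: [-0.519, 0.521, 0.479, -0.479]
force: [2.3, 1.7, -5.6]
opening: 21.0
```

```bash
cat > still.py <<'E'
from hk import *
import sys
pr(); n=int(sys.argv[1]); F=[]
for i in range(n):
    p=camera("side"); g=cv2.cvtColor(p["color"],cv2.COLOR_RGB2GRAY).astype(np.int16); F.append(g[190:340,200:300])
F=np.array(F); noise=F.std(0)
def r(a,b): 
    d=np.abs(cv2.GaussianBlur(a.astype(np.float32),(5,5),0)-cv2.GaussianBlur(b.astype(np.float32),(5,5),0)); return d.max().round(1),(d>12).sum()
print([r(F[0],F[i]) for i in range(1,n,max(1,n//8))]); print(state()["t"])
E
python3 still.py 20
```

```text
t 37.15 P [ 593.3 -242.7  145.8] M [[0.081, 0.002, -0.997], [0.997, -0.002, 0.081], [-0.002, -1.0, -0.002]] q [-4.280e-01  7.600e-02  1.623e+00 -1.000e-03  1.439e+00 -1.917e+00] F [ 2.3  1.7 -5.6] op 21.0
[(np.float32(45.2), np.int64(428)), (np.float32(116.8), np.int64(962)), (np.float32(124.5), np.int64(1169)), (np.float32(122.1), np.int64(1089)), (np.float32(88.0), np.int64(660)), (np.float32(11.2), np.int64(0)), (np.float32(40.4), np.int64(175)), (np.float32(98.7), np.int64(823)), (np.float32(122.9), np.int64(1104)), (np.float32(123.4), np.int64(1149))]
38.15
```

{"method": "apply_moves", "body": {
  "dp": [
    [0,0,0],
    [0,0,0],
    [0,0,0],
    [0,0,0],
    [0,0,0]
  ],
  "dr": [
    [0,0,0],
    [0,0,0],
    [0,0,0],
    [0,0,0],
    [0,0,0]
  ],
  "jaw": [10,10,10,10,10]
}}

```text
t: 38.65
tool_pos: [593.3, -242.7, 145.8]
tcp_rot: [-0.519, 0.521, 0.479, -0.479]
force: [1.0, -1.3, -3.5]
opening: 21.5
```

{"method": "apply_moves", "body": {
  "dp": [
    [0,0,0],
    [0,0,0],
    [0,0,0],
    [0,0,0],
    [0,0,0]
  ],
  "dr": [
    [0,0,0],
    [0,0,0],
    [0,0,0],
    [0,0,0],
    [0,0,0]
  ],
  "jaw": [10,10,10,10,10]
}}

```text
t: 39.15
tool_pos: [593.3, -242.7, 145.7]
tcp_rot: [-0.519, 0.521, 0.479, -0.479]
force: [-0.2, -1.0, -3.2]
opening: 21.6
```

{"method": "apply_moves", "body": {
  "dp": [
    [0,0,0],
    [0,0,0],
    [0,0,0],
    [0,0,0],
    [0,0,0]
  ],
  "dr": [
    [0,0,0],
    [0,0,0],
    [0,0,0],
    [0,0,0],
    [0,0,0]
  ],
  "jaw": [10,10,10,10,10]
}}

```text
t: 39.65
tool_pos: [593.3, -242.7, 145.8]
tcp_rot: [-0.519, 0.521, 0.479, -0.479]
force: [1.0, -0.9, -2.8]
opening: 21.5
```

{"method": "apply_moves", "body": {
  "dp": [
    [0,0,0],
    [0,0,0],
    [0,0,0],
    [0,0,0],
    [0,0,0]
  ],
  "dr": [
    [0,0,0],
    [0,0,0],
    [0,0,0],
    [0,0,0],
    [0,0,0]
  ],
  "jaw": [10,10,10,10,10]
}}

```text
t: 40.15
tool_pos: [593.3, -242.7, 145.7]
tcp_rot: [-0.519, 0.521, 0.479, -0.479]
force: [0.4, -1.2, -3.8]
opening: 21.6
```

{"method": "apply_moves", "body": {
  "dp": [
    [0,0,0],
    [0,0,0],
    [0,0,0],
    [0,0,0],
    [0,0,0]
  ],
  "dr": [
    [0,0,0],
    [0,0,0],
    [0,0,0],
    [0,0,0],
    [0,0,0]
  ],
  "jaw": [10,10,10,10,10]
}}

```text
t: 40.65
tool_pos: [593.3, -242.7, 145.7]
tcp_rot: [-0.519, 0.521, 0.479, -0.479]
force: [0.5, -1.2, -2.2]
opening: 21.6
```

{"method": "apply_moves", "body": {
  "dp": [
    [0,0,0],
    [0,0,0],
    [0,0,0],
    [0,0,0],
    [0,0,0]
  ],
  "dr": [
    [0,0,0],
    [0,0,0],
    [0,0,0],
    [0,0,0],
    [0,0,0]
  ],
  "jaw": [10,10,10,10,10]
}}

```text
t: 41.15
tool_pos: [593.3, -242.7, 145.8]
tcp_rot: [-0.519, 0.521, 0.479, -0.479]
force: [0.0, -0.7, -2.6]
opening: 21.6
```

{"method": "apply_moves", "body": {
  "dp": [
    [0,0,0],
    [0,0,0],
    [0,0,0],
    [0,0,0],
    [0,0,0]
  ],
  "dr": [
    [0,0,0],
    [0,0,0],
    [0,0,0],
    [0,0,0],
    [0,0,0]
  ],
  "jaw": [10,10,10,10,10]
}}

```text
t: 41.65
tool_pos: [593.3, -242.7, 145.8]
tcp_rot: [-0.519, 0.521, 0.479, -0.479]
force: [0.0, -1.0, -3.6]
opening: 21.7
```

{"method": "apply_moves", "body": {
  "dp": [
    [0,0,0],
    [0,0,0],
    [0,0,0],
    [0,0,0],
    [0,0,0]
  ],
  "dr": [
    [0,0,0],
    [0,0,0],
    [0,0,0],
    [0,0,0],
    [0,0,0]
  ],
  "jaw": [10,10,10,10,10]
}}

```text
t: 42.15
tool_pos: [593.3, -242.7, 145.8]
tcp_rot: [-0.519, 0.521, 0.479, -0.479]
force: [-0.5, -1.5, -3.1]
opening: 21.9
```

{"method": "apply_moves", "body": {
  "dp": [
    [0,0,0],
    [0,0,0],
    [0,0,0],
    [0,0,0],
    [0,0,0]
  ],
  "dr": [
    [0,0,0],
    [0,0,0],
    [0,0,0],
    [0,0,0],
    [0,0,0]
  ],
  "jaw": [10,10,10,10,10]
}}

```text
t: 42.65
tool_pos: [593.3, -242.7, 145.8]
tcp_rot: [-0.519, 0.521, 0.479, -0.479]
force: [0.8, -1.6, -3.3]
opening: 21.3
```

{"method": "apply_moves", "body": {
  "dp": [
    [0,0,0],
    [0,0,0],
    [0,0,0],
    [0,0,0],
    [0,0,0]
  ],
  "dr": [
    [0,0,0],
    [0,0,0],
    [0,0,0],
    [0,0,0],
    [0,0,0]
  ],
  "jaw": [10,10,10,10,10]
}}

```text
t: 43.15
tool_pos: [593.3, -242.7, 145.8]
tcp_rot: [-0.519, 0.521, 0.479, -0.479]
force: [0.7, -0.7, -3.2]
opening: 22.0
```

```bash
python3 still.py 12
```

```text
t 43.15 P [ 593.3 -242.7  145.8] M [[0.081, 0.002, -0.997], [0.997, -0.002, 0.081], [-0.002, -1.0, -0.002]] q [-4.280e-01  7.600e-02  1.623e+00 -1.000e-03  1.439e+00 -1.917e+00] F [ 0.7 -0.7 -3.2] op 22.0
[(np.float32(127.2), np.int64(1380)), (np.float32(126.0), np.int64(1550)), (np.float32(126.4), np.int64(1559)), (np.float32(126.4), np.int64(1554)), (np.float32(126.1), np.int64(1567)), (np.float32(126.2), np.int64(1582)), (np.float32(127.0), np.int64(1503)), (np.float32(100.1), np.int64(684)), (np.float32(126.0), np.int64(1203)), (np.float32(126.1), np.int64(1492)), (np.float32(126.3), np.int64(1533))]
43.75
```

```bash
cat > mot.py <<'E'
from hk import *
import sys
S=[];n=int(sys.argv[1])
for i in range(n):
    p=camera("side"); C=cloud(p); k=p["color"].astype(int); V=(p["depth"]>0)&(k.max(-1)<75)
    row=[]
    for hk_ in(1,2,3):
        m=V&(abs(C[...,1]-HM[hk_][1])<35)&(abs(C[...,0]-600)<110)&(C[...,2]>60)&(C[...,2]<190)
        row+=list(np.median(C[m],0).round(0)) + [m.sum()] if m.sum()>5 else [0,0,0,0]
    S.append([round(state()["t"],2)]+[int(v) for v in row])
for s in S: print(s)
cv2.imwrite("pics/m.png",cv2.resize(cv2.cvtColor(p["color"],cv2.COLOR_RGB2BGR)[150:380,160:360],None,fx=3,fy=3,interpolation=cv2.INTER_CUBIC))
E
python3 mot.py 10
```

```text
[43.8, 593, 111, 133, 162, 600, 231, 171, 61, 581, 311, 135, 195]
[43.85, 594, 111, 134, 164, 600, 227, 137, 214, 581, 311, 135, 207]
[43.9, 593, 111, 133, 165, 583, 203, 136, 176, 581, 311, 135, 197]
[43.95, 594, 111, 133, 168, 571, 183, 147, 125, 581, 311, 134, 195]
[44.0, 595, 110, 142, 124, 565, 179, 167, 80, 581, 311, 134, 197]
[44.05, 594, 111, 144, 117, 562, 177, 171, 68, 581, 311, 134, 198]
[44.1, 594, 111, 141, 125, 561, 179, 165, 88, 581, 311, 135, 196]
[44.15, 595, 111, 133, 163, 562, 184, 146, 154, 581, 311, 135, 198]
[44.2, 594, 111, 133, 164, 571, 205, 134, 179, 581, 311, 134, 197]
[44.25, 594, 111, 133, 164, 584, 228, 137, 199, 581, 311, 134, 200]
```

{"method": "apply_moves", "body": {
  "dp": [
    [0,0,0],
    [0,0,0],
    [0,0,0],
    [0,0,0],
    [0,0,0]
  ],
  "dr": [
    [0,0,0],
    [0,0,0],
    [0,0,0],
    [0,0,0],
    [0,0,0]
  ],
  "jaw": [10,10,10,10,10]
}}

```text
t: 44.75
tool_pos: [593.3, -242.7, 145.7]
tcp_rot: [-0.519, 0.521, 0.479, -0.479]
force: [-0.1, -1.1, -3.0]
opening: 21.3
```

{"method": "apply_moves", "body": {
  "dp": [
    [0,0,0],
    [0,0,0],
    [0,0,0],
    [0,0,0],
    [0,0,0]
  ],
  "dr": [
    [0,0,0],
    [0,0,0],
    [0,0,0],
    [0,0,0],
    [0,0,0]
  ],
  "jaw": [10,10,10,10,10]
}}

```text
t: 45.25
tool_pos: [593.3, -242.7, 145.8]
tcp_rot: [-0.519, 0.521, 0.479, -0.479]
force: [-0.3, -1.1, -2.6]
opening: 21.4
```

{"method": "apply_moves", "body": {
  "dp": [
    [0,0,0],
    [0,0,0],
    [0,0,0],
    [0,0,0],
    [0,0,0]
  ],
  "dr": [
    [0,0,0],
    [0,0,0],
    [0,0,0],
    [0,0,0],
    [0,0,0]
  ],
  "jaw": [10,10,10,10,10]
}}

```text
t: 45.75
tool_pos: [593.3, -242.7, 145.8]
tcp_rot: [-0.519, 0.521, 0.479, -0.479]
force: [1.0, -1.2, -3.2]
opening: 21.7
```

{"method": "apply_moves", "body": {
  "dp": [
    [0,0,0],
    [0,0,0],
    [0,0,0],
    [0,0,0],
    [0,0,0]
  ],
  "dr": [
    [0,0,0],
    [0,0,0],
    [0,0,0],
    [0,0,0],
    [0,0,0]
  ],
  "jaw": [10,10,10,10,10]
}}

```text
t: 46.25
tool_pos: [593.3, -242.7, 145.8]
tcp_rot: [-0.519, 0.521, 0.479, -0.479]
force: [0.2, -0.7, -3.0]
opening: 22.0
```

{"method": "apply_moves", "body": {
  "dp": [
    [0,0,0],
    [0,0,0],
    [0,0,0],
    [0,0,0],
    [0,0,0]
  ],
  "dr": [
    [0,0,0],
    [0,0,0],
    [0,0,0],
    [0,0,0],
    [0,0,0]
  ],
  "jaw": [10,10,10,10,10]
}}

```text
t: 46.75
tool_pos: [593.3, -242.7, 145.8]
tcp_rot: [-0.519, 0.521, 0.479, -0.479]
force: [0.6, -0.8, -2.0]
opening: 21.8
```

{"method": "apply_moves", "body": {
  "dp": [
    [0,0,0],
    [0,0,0],
    [0,0,0],
    [0,0,0],
    [0,0,0]
  ],
  "dr": [
    [0,0,0],
    [0,0,0],
    [0,0,0],
    [0,0,0],
    [0,0,0]
  ],
  "jaw": [10,10,10,10,10]
}}

```text
t: 47.25
tool_pos: [593.3, -242.7, 145.7]
tcp_rot: [-0.519, 0.521, 0.479, -0.479]
force: [0.9, -1.0, -3.4]
opening: 21.7
```

```bash
python3 mot.py 9
```

```text
[47.3, 594, 111, 134, 163, 572, 188, 138, 155, 581, 311, 134, 195]
[47.35, 594, 111, 133, 162, 573, 196, 136, 167, 581, 311, 134, 196]
[47.4, 594, 111, 133, 165, 577, 208, 132, 188, 581, 311, 136, 199]
[47.45, 594, 111, 134, 162, 581, 219, 135, 207, 581, 311, 134, 194]
[47.5, 594, 111, 133, 163, 585, 228, 137, 219, 581, 311, 133, 197]
[47.55, 594, 111, 133, 161, 585, 230, 146, 178, 581, 311, 134, 200]
[47.6, 594, 111, 134, 163, 586, 229, 144, 188, 581, 311, 134, 200]
[47.65, 594, 110, 132, 167, 585, 226, 135, 222, 581, 311, 134, 199]
[47.7, 594, 111, 134, 164, 582, 216, 134, 202, 581, 311, 133, 198]
```

View pics/m.png

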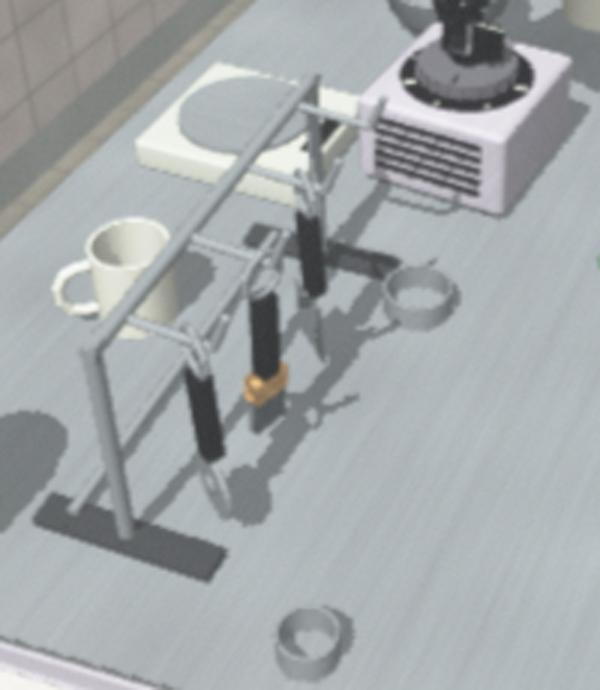

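{"method": "apply_moves", "body": {
  "dp": [
    [0,0,0],
    [0,0,0],
    [0,0,0],
    [0,0,0],
    [0,0,0]
  ],
  "dr": [
    [0,0,0],
    [0,0,0],
    [0,0,0],
    [0,0,0],
    [0,0,0]
  ],
  "jaw": [10,10,10,10,10]
}}

```text
t: 48.2
tool_pos: [593.3, -242.7, 145.8]
tcp_rot: [-0.519, 0.521, 0.479, -0.479]
force: [-0.1, -1.3, -3.1]
opening: 21.6
```

{"method": "apply_moves", "body": {
  "dp": [
    [0,0,0],
    [0,0,0],
    [0,0,0],
    [0,0,0],
    [0,0,0]
  ],
  "dr": [
    [0,0,0],
    [0,0,0],
    [0,0,0],
    [0,0,0],
    [0,0,0]
  ],
  "jaw": [10,10,10,10,10]
}}

```text
t: 48.7
tool_pos: [593.3, -242.7, 145.8]
tcp_rot: [-0.519, 0.521, 0.479, -0.479]
force: [1.3, -1.3, -3.6]
opening: 21.7
```

{"method": "apply_moves", "body": {
  "dp": [
    [0,0,0],
    [0,0,0],
    [0,0,0],
    [0,0,0],
    [0,0,0]
  ],
  "dr": [
    [0,0,0],
    [0,0,0],
    [0,0,0],
    [0,0,0],
    [0,0,0]
  ],
  "jaw": [10,10,10,10,10]
}}

```text
t: 49.2
tool_pos: [593.3, -242.7, 145.8]
tcp_rot: [-0.519, 0.521, 0.479, -0.479]
force: [0.8, -1.6, -3.5]
opening: 21.4
```

{"method": "apply_moves", "body": {
  "dp": [
    [0,0,0],
    [0,0,0],
    [0,0,0],
    [0,0,0],
    [0,0,0]
  ],
  "dr": [
    [0,0,0],
    [0,0,0],
    [0,0,0],
    [0,0,0],
    [0,0,0]
  ],
  "jaw": [10,10,10,10,10]
}}

```text
t: 49.7
tool_pos: [593.3, -242.7, 145.8]
tcp_rot: [-0.519, 0.521, 0.479, -0.479]
force: [0.0, -0.4, -1.7]
opening: 21.7
```

{"method": "apply_moves", "body": {
  "dp": [
    [0,0,0],
    [0,0,0],
    [0,0,0],
    [0,0,0],
    [0,0,0]
  ],
  "dr": [
    [0,0,0],
    [0,0,0],
    [0,0,0],
    [0,0,0],
    [0,0,0]
  ],
  "jaw": [10,10,10,10,10]
}}

```text
t: 50.2
tool_pos: [593.3, -242.7, 145.7]
tcp_rot: [-0.519, 0.521, 0.479, -0.479]
force: [-0.3, -1.6, -3.1]
opening: 21.7
```

{"method": "apply_moves", "body": {
  "dp": [
    [0,0,0],
    [0,0,0],
    [0,0,0],
    [0,0,0],
    [0,0,0]
  ],
  "dr": [
    [0,0,0],
    [0,0,0],
    [0,0,0],
    [0,0,0],
    [0,0,0]
  ],
  "jaw": [10,10,10,10,10]
}}

```text
t: 50.7
tool_pos: [593.3, -242.7, 145.8]
tcp_rot: [-0.519, 0.521, 0.479, -0.479]
force: [-0.5, -0.6, -3.4]
opening: 21.8
```

{"method": "apply_moves", "body": {
  "dp": [
    [0,0,0],
    [0,0,0],
    [0,0,0],
    [0,0,0],
    [0,0,0]
  ],
  "dr": [
    [0,0,0],
    [0,0,0],
    [0,0,0],
    [0,0,0],
    [0,0,0]
  ],
  "jaw": [10,10,10,10,10]
}}

```text
t: 51.2
tool_pos: [593.3, -242.7, 145.8]
tcp_rot: [-0.519, 0.521, 0.479, -0.479]
force: [1.0, -0.9, -2.5]
opening: 21.5
```

{"method": "apply_moves", "body": {
  "dp": [
    [0,0,0],
    [0,0,0],
    [0,0,0],
    [0,0,0],
    [0,0,0]
  ],
  "dr": [
    [0,0,0],
    [0,0,0],
    [0,0,0],
    [0,0,0],
    [0,0,0]
  ],
  "jaw": [10,10,10,10,10]
}}

```text
t: 51.7
tool_pos: [593.3, -242.7, 145.7]
tcp_rot: [-0.519, 0.521, 0.479, -0.479]
force: [1.3, -1.8, -4.2]
opening: 21.5
```

{"method": "apply_moves", "body": {
  "dp": [
    [0,0,0],
    [0,0,0],
    [0,0,0],
    [0,0,0],
    [0,0,0]
  ],
  "dr": [
    [0,0,0],
    [0,0,0],
    [0,0,0],
    [0,0,0],
    [0,0,0]
  ],
  "jaw": [10,10,10,10,10]
}}

```text
t: 52.2
tool_pos: [593.3, -242.7, 145.8]
tcp_rot: [-0.519, 0.521, 0.479, -0.479]
force: [0.8, -1.1, -3.7]
opening: 21.9
```

{"method": "apply_moves", "body": {
  "dp": [
    [0,0,0],
    [0,0,0],
    [0,0,0],
    [0,0,0],
    [0,0,0]
  ],
  "dr": [
    [0,0,0],
    [0,0,0],
    [0,0,0],
    [0,0,0],
    [0,0,0]
  ],
  "jaw": [10,10,10,10,10]
}}

```text
t: 52.7
tool_pos: [593.3, -242.7, 145.8]
tcp_rot: [-0.519, 0.521, 0.479, -0.479]
force: [0.5, -1.0, -4.1]
opening: 21.6
```

{"method": "apply_moves", "body": {
  "dp": [
    [0,0,0],
    [0,0,0],
    [0,0,0],
    [0,0,0],
    [0,0,0]
  ],
  "dr": [
    [0,0,0],
    [0,0,0],
    [0,0,0],
    [0,0,0],
    [0,0,0]
  ],
  "jaw": [10,10,10,10,10]
}}

```text
t: 53.2
tool_pos: [593.3, -242.7, 145.8]
tcp_rot: [-0.519, 0.521, 0.479, -0.479]
force: [0.9, -1.1, -3.8]
opening: 21.9
```

{"method": "apply_moves", "body": {
  "dp": [
    [0,0,0],
    [0,0,0],
    [0,0,0],
    [0,0,0],
    [0,0,0]
  ],
  "dr": [
    [0,0,0],
    [0,0,0],
    [0,0,0],
    [0,0,0],
    [0,0,0]
  ],
  "jaw": [10,10,10,10,10]
}}

```text
t: 53.7
tool_pos: [593.3, -242.7, 145.8]
tcp_rot: [-0.519, 0.521, 0.479, -0.479]
force: [0.6, -1.3, -3.2]
opening: 21.3
```

{"method": "apply_moves", "body": {
  "dp": [
    [0,0,0],
    [0,0,0],
    [0,0,0],
    [0,0,0],
    [0,0,0]
  ],
  "dr": [
    [0,0,0],
    [0,0,0],
    [0,0,0],
    [0,0,0],
    [0,0,0]
  ],
  "jaw": [10,10,10,10,10]
}}

```text
t: 54.2
tool_pos: [593.3, -242.7, 145.8]
tcp_rot: [-0.519, 0.521, 0.479, -0.479]
force: [-0.4, 0.1, -3.5]
opening: 21.6
```

{"method": "apply_moves", "body": {
  "dp": [
    [0,0,0],
    [0,0,0],
    [0,0,0],
    [0,0,0],
    [0,0,0]
  ],
  "dr": [
    [0,0,0],
    [0,0,0],
    [0,0,0],
    [0,0,0],
    [0,0,0]
  ],
  "jaw": [10,10,10,10,10]
}}

```text
t: 54.7
tool_pos: [593.3, -242.7, 145.8]
tcp_rot: [-0.519, 0.521, 0.479, -0.479]
force: [-1.0, -0.4, -3.8]
opening: 21.6
```

```bash
python3 mot.py 9; python3 still.py 9
```

```text
[54.75, 594, 111, 134, 163, 577, 204, 134, 179, 581, 311, 134, 196]
[54.8, 594, 111, 133, 163, 577, 203, 135, 173, 581, 311, 135, 194]
[54.85, 594, 111, 133, 164, 578, 203, 133, 174, 581, 311, 136, 197]
[54.9, 594, 111, 134, 164, 580, 205, 133, 175, 581, 311, 134, 197]
[54.95, 594, 111, 133, 163, 581, 208, 132, 184, 581, 311, 135, 198]
[55.0, 594, 111, 134, 165, 582, 212, 133, 191, 581, 311, 135, 195]
[55.05, 594, 111, 134, 162, 582, 214, 132, 194, 581, 311, 135, 196]
[55.1, 594, 111, 134, 162, 581, 216, 133, 200, 581, 311, 134, 195]
[55.15, 594, 111, 133, 163, 580, 216, 133, 199, 581, 311, 135, 195]
t 55.15 P [ 593.3 -242.7  145.7] M [[0.081, 0.002, -0.997], [0.997, -0.002, 0.081], [-0.002, -1.0, -0.002]] q [-4.280e-01  7.600e-02  1.623e+00 -1.000e-03  1.439e+00 -1.918e+00] F [-0.2 -1.4 -3.3] op 21.6
[(np.float32(57.4), np.int64(323)), (np.float32(85.4), np.int64(496)), (np.float32(99.8), np.int64(579)), (np.float32(103.9), np.int64(625)), (np.float32(108.6), np.int64(633)), (np.float32(103.4), np.int64(642)), (np.float32(89.6), np.int64(572)), (np.float32(79.8), np.int64(367))]
55.6
```

{"method": "apply_moves", "body": {
  "dp": [
    [0,0,0],
    [0,0,0],
    [0,0,0],
    [0,0,0],
    [0,0,0]
  ],
  "dr": [
    [0,0,0],
    [0,0,0],
    [0,0,0],
    [0,0,0],
    [0,0,0]
  ],
  "jaw": [10,10,10,10,10]
}}

```text
t: 56.1
tool_pos: [593.3, -242.7, 145.8]
tcp_rot: [-0.519, 0.521, 0.479, -0.479]
force: [0.1, -1.7, -3.1]
opening: 21.3
```

{"method": "apply_moves", "body": {
  "dp": [
    [0,0,0],
    [0,0,0],
    [0,0,0],
    [0,0,0],
    [0,0,0]
  ],
  "dr": [
    [0,0,0],
    [0,0,0],
    [0,0,0],
    [0,0,0],
    [0,0,0]
  ],
  "jaw": [10,10,10,10,10]
}}

```text
t: 56.6
tool_pos: [593.3, -242.7, 145.8]
tcp_rot: [-0.519, 0.521, 0.479, -0.479]
force: [-0.5, -1.6, -2.2]
opening: 21.5
```

{"method": "apply_moves", "body": {
  "dp": [
    [0,0,0],
    [0,0,0],
    [0,0,0],
    [0,0,0],
    [0,0,0]
  ],
  "dr": [
    [0,0,0],
    [0,0,0],
    [0,0,0],
    [0,0,0],
    [0,0,0]
  ],
  "jaw": [10,10,10,10,10]
}}

```text
t: 57.1
tool_pos: [593.3, -242.7, 145.8]
tcp_rot: [-0.519, 0.521, 0.479, -0.479]
force: [-0.0, -1.6, -2.9]
opening: 21.9
```

{"method": "apply_moves", "body": {
  "dp": [
    [0,0,0],
    [0,0,0],
    [0,0,0],
    [0,0,0],
    [0,0,0]
  ],
  "dr": [
    [0,0,0],
    [0,0,0],
    [0,0,0],
    [0,0,0],
    [0,0,0]
  ],
  "jaw": [10,10,10,10,10]
}}

```text
t: 57.6
tool_pos: [593.3, -242.7, 145.8]
tcp_rot: [-0.519, 0.521, 0.479, -0.479]
force: [1.1, -0.3, -2.7]
opening: 21.6
```

{"method": "apply_moves", "body": {
  "dp": [
    [0,0,0],
    [0,0,0],
    [0,0,0],
    [0,0,0],
    [0,0,0]
  ],
  "dr": [
    [0,0,0],
    [0,0,0],
    [0,0,0],
    [0,0,0],
    [0,0,0]
  ],
  "jaw": [10,10,10,10,10]
}}

```text
t: 58.1
tool_pos: [593.3, -242.7, 145.8]
tcp_rot: [-0.519, 0.521, 0.479, -0.479]
force: [-1.0, -0.8, -3.5]
opening: 21.6
```

{"method": "apply_moves", "body": {
  "dp": [
    [0,0,0],
    [0,0,0],
    [0,0,0],
    [0,0,0],
    [0,0,0]
  ],
  "dr": [
    [0,0,0],
    [0,0,0],
    [0,0,0],
    [0,0,0],
    [0,0,0]
  ],
  "jaw": [10,10,10,10,10]
}}

```text
t: 58.6
tool_pos: [593.3, -242.7, 145.8]
tcp_rot: [-0.519, 0.521, 0.479, -0.479]
force: [0.1, -0.5, -3.0]
opening: 21.4
```

{"method": "apply_moves", "body": {
  "dp": [
    [0,0,0],
    [0,0,0],
    [0,0,0],
    [0,0,0],
    [0,0,0]
  ],
  "dr": [
    [0,0,0],
    [0,0,0],
    [0,0,0],
    [0,0,0],
    [0,0,0]
  ],
  "jaw": [10,10,10,10,10]
}}

```text
t: 59.1
tool_pos: [593.3, -242.7, 145.8]
tcp_rot: [-0.519, 0.521, 0.479, -0.479]
force: [-0.8, -0.4, -3.3]
opening: 21.4
```

{"method": "apply_moves", "body": {
  "dp": [
    [0,0,0],
    [0,0,0],
    [0,0,0],
    [0,0,0],
    [0,0,0]
  ],
  "dr": [
    [0,0,0],
    [0,0,0],
    [0,0,0],
    [0,0,0],
    [0,0,0]
  ],
  "jaw": [10,10,10,10,10]
}}

```text
t: 59.6
tool_pos: [593.3, -242.7, 145.8]
tcp_rot: [-0.519, 0.521, 0.479, -0.479]
force: [0.0, -1.5, -3.2]
opening: 21.7
```

{"method": "apply_moves", "body": {
  "dp": [
    [0,0,0],
    [0,0,0],
    [0,0,0],
    [0,0,0],
    [0,0,0]
  ],
  "dr": [
    [0,0,0],
    [0,0,0],
    [0,0,0],
    [0,0,0],
    [0,0,0]
  ],
  "jaw": [10,10,10,10,10]
}}

```text
t: 60.1
tool_pos: [593.3, -242.7, 145.7]
tcp_rot: [-0.519, 0.521, 0.479, -0.479]
force: [0.8, -1.0, -2.4]
opening: 21.4
```

{"method": "apply_moves", "body": {
  "dp": [
    [0,0,0],
    [0,0,0],
    [0,0,0],
    [0,0,0],
    [0,0,0]
  ],
  "dr": [
    [0,0,0],
    [0,0,0],
    [0,0,0],
    [0,0,0],
    [0,0,0]
  ],
  "jaw": [10,10,10,10,10]
}}

```text
t: 60.6
tool_pos: [593.3, -242.7, 145.8]
tcp_rot: [-0.519, 0.521, 0.479, -0.479]
force: [-0.2, -1.1, -3.1]
opening: 21.6
```

{"method": "apply_moves", "body": {
  "dp": [
    [0,0,0],
    [0,0,0],
    [0,0,0],
    [0,0,0],
    [0,0,0]
  ],
  "dr": [
    [0,0,0],
    [0,0,0],
    [0,0,0],
    [0,0,0],
    [0,0,0]
  ],
  "jaw": [10,10,10,10,10]
}}

```text
t: 61.1
tool_pos: [593.3, -242.7, 145.7]
tcp_rot: [-0.519, 0.521, 0.479, -0.479]
force: [1.0, -1.0, -3.5]
opening: 21.7
```

{"method": "apply_moves", "body": {
  "dp": [
    [0,0,0],
    [0,0,0],
    [0,0,0],
    [0,0,0],
    [0,0,0]
  ],
  "dr": [
    [0,0,0],
    [0,0,0],
    [0,0,0],
    [0,0,0],
    [0,0,0]
  ],
  "jaw": [10,10,10,10,10]
}}

```text
t: 61.6
tool_pos: [593.3, -242.7, 145.8]
tcp_rot: [-0.519, 0.521, 0.479, -0.479]
force: [0.9, -1.3, -4.0]
opening: 21.7
```

{"method": "apply_moves", "body": {
  "dp": [
    [0,0,0],
    [0,0,0],
    [0,0,0],
    [0,0,0],
    [0,0,0]
  ],
  "dr": [
    [0,0,0],
    [0,0,0],
    [0,0,0],
    [0,0,0],
    [0,0,0]
  ],
  "jaw": [10,10,10,10,10]
}}

```text
t: 62.1
tool_pos: [593.3, -242.7, 145.8]
tcp_rot: [-0.519, 0.521, 0.479, -0.479]
force: [1.4, -1.7, -2.9]
opening: 21.5
```

{"method": "apply_moves", "body": {
  "dp": [
    [0,0,0],
    [0,0,0],
    [0,0,0],
    [0,0,0],
    [0,0,0]
  ],
  "dr": [
    [0,0,0],
    [0,0,0],
    [0,0,0],
    [0,0,0],
    [0,0,0]
  ],
  "jaw": [10,10,10,10,10]
}}

```text
t: 62.6
tool_pos: [593.3, -242.7, 145.8]
tcp_rot: [-0.519, 0.521, 0.479, -0.479]
force: [0.3, -1.3, -4.2]
opening: 21.4
```

{"method": "apply_moves", "body": {
  "dp": [
    [0,0,0],
    [0,0,0],
    [0,0,0],
    [0,0,0],
    [0,0,0]
  ],
  "dr": [
    [0,0,0],
    [0,0,0],
    [0,0,0],
    [0,0,0],
    [0,0,0]
  ],
  "jaw": [10,10,10,10,10]
}}

```text
t: 63.1
tool_pos: [593.3, -242.7, 145.8]
tcp_rot: [-0.519, 0.521, 0.479, -0.479]
force: [0.2, -1.7, -3.2]
opening: 21.4
```

{"method": "apply_moves", "body": {
  "dp": [
    [0,0,0],
    [0,0,0],
    [0,0,0],
    [0,0,0],
    [0,0,0]
  ],
  "dr": [
    [0,0,0],
    [0,0,0],
    [0,0,0],
    [0,0,0],
    [0,0,0]
  ],
  "jaw": [10,10,10,10,10]
}}

```text
t: 63.6
tool_pos: [593.3, -242.7, 145.8]
tcp_rot: [-0.519, 0.521, 0.479, -0.479]
force: [0.6, -1.3, -4.3]
opening: 21.6
```

{"method": "apply_moves", "body": {
  "dp": [
    [0,0,0],
    [0,0,0],
    [0,0,0],
    [0,0,0],
    [0,0,0]
  ],
  "dr": [
    [0,0,0],
    [0,0,0],
    [0,0,0],
    [0,0,0],
    [0,0,0]
  ],
  "jaw": [10,10,10,10,10]
}}

```text
t: 64.1
tool_pos: [593.3, -242.7, 145.7]
tcp_rot: [-0.519, 0.521, 0.479, -0.479]
force: [0.9, -0.9, -3.2]
opening: 21.7
```

{"method": "apply_moves", "body": {
  "dp": [
    [0,0,0],
    [0,0,0],
    [0,0,0],
    [0,0,0],
    [0,0,0]
  ],
  "dr": [
    [0,0,0],
    [0,0,0],
    [0,0,0],
    [0,0,0],
    [0,0,0]
  ],
  "jaw": [10,10,10,10,10]
}}

```text
t: 64.6
tool_pos: [593.3, -242.7, 145.7]
tcp_rot: [-0.519, 0.521, 0.479, -0.479]
force: [-0.2, -1.0, -2.8]
opening: 21.5
```

{"method": "apply_moves", "body": {
  "dp": [
    [0,0,0],
    [0,0,0],
    [0,0,0],
    [0,0,0],
    [0,0,0]
  ],
  "dr": [
    [0,0,0],
    [0,0,0],
    [0,0,0],
    [0,0,0],
    [0,0,0]
  ],
  "jaw": [10,10,10,10,10]
}}

```text
t: 65.1
tool_pos: [593.3, -242.7, 145.8]
tcp_rot: [-0.519, 0.521, 0.479, -0.479]
force: [-0.1, -0.9, -3.1]
opening: 21.5
```

{"method": "apply_moves", "body": {
  "dp": [
    [0,0,0],
    [0,0,0],
    [0,0,0],
    [0,0,0],
    [0,0,0]
  ],
  "dr": [
    [0,0,0],
    [0,0,0],
    [0,0,0],
    [0,0,0],
    [0,0,0]
  ],
  "jaw": [10,10,10,10,10]
}}

```text
t: 65.6
tool_pos: [593.3, -242.7, 145.8]
tcp_rot: [-0.519, 0.521, 0.479, -0.479]
force: [0.0, -1.5, -3.0]
opening: 21.5
```

```bash
python3 still.py 9
```

```text
t 65.6 P [ 593.3 -242.7  145.8] M [[0.081, 0.002, -0.997], [0.997, -0.002, 0.081], [-0.002, -1.0, -0.002]] q [-4.280e-01  7.600e-02  1.623e+00 -1.000e-03  1.439e+00 -1.918e+00] F [ 0.  -1.5 -3. ] op 21.5
[(np.float32(1.8), np.int64(0)), (np.float32(1.4), np.int64(0)), (np.float32(1.6), np.int64(0)), (np.float32(1.5), np.int64(0)), (np.float32(1.7), np.int64(0)), (np.float32(1.8), np.int64(0)), (np.float32(1.6), np.int64(0)), (np.float32(1.5), np.int64(0))]
66.05
```

{"method": "apply_moves", "body": {
  "dp": [
    [0,0,0],
    [0,0,0],
    [0,0,0],
    [0,0,0],
    [0,0,0]
  ],
  "dr": [
    [0,0.02,0],
    [0,0.036,0],
    [0,0.036,0],
    [0,0.036,0],
    [0,0.036,0]
  ],
  "jaw": [10,10,10,10,10]
}}

```text
t: 66.55
tool_pos: [593.4, -242.7, 145.8]
tcp_rot: [-0.626, 0.629, 0.326, -0.326]
force: [0.3, -1.2, -3.2]
opening: 21.4
```

{"method": "apply_moves", "body": {
  "dp": [
    [0,0,0],
    [0,0,0],
    [0,0,0],
    [0,0,0],
    [0,0,0]
  ],
  "dr": [
    [0,0.036,0],
    [0,0.036,0],
    [0,0.036,0],
    [0,0.036,0],
    [0,0.036,0]
  ],
  "jaw": [10,10,10,10,10]
}}

```text
t: 67.05
tool_pos: [593.4, -242.8, 145.7]
tcp_rot: [-0.694, 0.696, 0.13, -0.129]
force: [0.4, -0.9, -3.6]
opening: 21.3
```

```bash
cat > az.py <<'E'
from hk import *
pr();R=pose()[1].as_matrix();a=np.degrees(np.arctan2(R[1,0],R[0,0]));print("xaz",a.round(2),"to go",(a+52.15).round(2),"share",((a+52.15)/180).round(4),"mom",state()["moment"].round(2))
plan(tcp([592.9,-242.5,145],np.radians(-52.15)),n=3)
E
python3 az.py
```

```text
t 67.05 P [ 593.4 -242.8  145.7] M [[0.933, 0.002, -0.361], [0.361, -0.003, 0.933], [0.001, -1.0, -0.003]] q [-4.270e-01  7.600e-02  1.624e+00 -1.000e-03  1.439e+00 -7.960e-01] F [ 0.4 -0.9 -3.6] op 21.3
xaz 21.14 to go 73.29 share 0.4071 mom [-0.04 -0.13  0.09]
dp [[-0.001, 0.001, 0.001], [-0.001, 0.001, 0.0], [-0.0, 0.002, 0.001]] dr [[0.0002, 0.1357, 0.0003], [0.0002, 0.1357, 0.0004], [0.0002, 0.1357, 0.0003]]
```

{"method": "apply_moves", "body": {
  "dp": [
    [0,0,0],
    [0,0,0],
    [0,0,0],
    [0,0,0],
    [0,0,0]
  ],
  "dr": [
    [0,0.036,0],
    [0,0.036,0],
    [0,0.036,0],
    [0,0.036,0],
    [0,0.036,0]
  ],
  "jaw": [10,10,10,10,10]
}}

```text
t: 67.55
tool_pos: [593.4, -242.8, 145.8]
tcp_rot: [-0.702, 0.704, -0.077, 0.079]
force: [-0.0, -1.1, -3.8]
opening: 21.3
```

{"method": "apply_moves", "body": {
  "dp": [
    [0,0,0],
    [0,0,0],
    [0,0,0],
    [0,0,0],
    [0,0,0]
  ],
  "dr": [
    [0,0.036,0],
    [0,0.036,0],
    [0,0.036,0],
    [0,0.036,0],
    [0,0.02,0]
  ],
  "jaw": [10,10,10,10,10]
}}

```text
t: 68.05
tool_pos: [593.4, -242.9, 145.8]
tcp_rot: [-0.656, 0.658, -0.261, 0.263]
force: [1.3, -0.6, -3.9]
opening: 21.8
```

{"method": "apply_moves", "body": {
  "dp": [
    [0,0,0],
    [0,0,0]
  ],
  "dr": [
    [0,0,0],
    [0,0,0]
  ],
  "jaw": [10,10]
}}

```text
t: 68.25
tool_pos: [593.4, -242.9, 145.8]
tcp_rot: [-0.656, 0.658, -0.26, 0.263]
force: [0.7, -1.0, -2.9]
opening: 21.6
```

```bash
python3 az.py
```

```text
t 68.25 P [ 593.4 -242.9  145.8] M [[0.726, 0.002, 0.688], [-0.688, -0.004, 0.726], [0.004, -1.0, -0.001]] q [-0.427  0.076  1.624 -0.003  1.438  0.332] F [ 0.7 -1.  -2.9] op 21.6
xaz -43.44 to go 8.71 share 0.0484 mom [-0.1  -0.02 -0.02]
dp [[-0.001, 0.001, -0.0], [-0.001, 0.001, -0.0], [-0.001, 0.002, -0.001]] dr [[0.0001, 0.0161, 0.0005], [0.0001, 0.0161, 0.0005], [0.0001, 0.0162, 0.0004]]
```

{"method": "apply_moves", "body": {
  "dp": [
    [0,0,0],
    [0,0,0],
    [0,0,0],
    [0,0,0],
    [0,0,0]
  ],
  "dr": [
    [0,0.018,0],
    [0,0.018,0],
    [0,0.01,0],
    [0,0,0],
    [0,0,0]
  ],
  "jaw": [10,10,10,10,10]
}}

```text
t: 68.75
tool_pos: [593.4, -242.9, 145.8]
tcp_rot: [-0.636, 0.638, -0.305, 0.308]
force: [0.3, -1.1, -3.1]
opening: 21.7
```

```bash
python3 az.py
```

```text
t 68.75 P [ 593.4 -242.9  145.8] M [[0.624, 0.002, 0.782], [-0.782, -0.004, 0.624], [0.005, -1.0, -0.001]] q [-0.427  0.076  1.624 -0.003  1.438  0.471] F [ 0.3 -1.1 -3.1] op 21.7
xaz -51.42 to go 0.73 share 0.004 mom [-0.14 -0.04 -0.04]
dp [[-0.001, 0.001, -0.0], [-0.001, 0.001, -0.0], [-0.001, 0.002, -0.001]] dr [[0.0001, 0.0013, 0.0005], [0.0001, 0.0014, 0.0005], [0.0001, 0.0013, 0.0005]]
```

Last 0.7°, then release and rise.

{"method": "apply_moves", "body": {
  "dp": [
    [0,0,0],
    [0,0,0],
    [0,0,0],
    [0,0,0],
    [0,0,0]
  ],
  "dr": [
    [0,0.0045,0],
    [0,0,0],
    [0,0,0],
    [0,0,0],
    [0,0,0]
  ],
  "jaw": [10,10,60,60,60]
}}

```text
t: 69.25
tool_pos: [593.8, -242.9, 146.7]
tcp_rot: [-0.634, 0.636, -0.309, 0.312]
force: [-0.4, 0.2, 1.3]
opening: 60.0
```

{"method": "apply_moves", "body": {
  "dp": [
    [0,-0.08,0],
    [0,-0.18,0],
    [0,-0.2,0],
    [0,-0.15,0],
    [0,-0.05,0]
  ],
  "dr": [
    [0,0,0],
    [0,0,0],
    [0,0,0],
    [0,0,0],
    [0,0,0]
  ],
  "jaw": [60,60,60,60,60]
}}

```text
t: 69.75
tool_pos: [592.4, -241.8, 286.7]
tcp_rot: [-0.635, 0.636, -0.309, 0.312]
force: [-0.1, 0.7, 0.4]
opening: 60.2
```

{"method": "apply_moves", "body": {
  "dp": [
    [0,0,0],
    [0,0,0]
  ],
  "dr": [
    [0,0,0],
    [0,0,0]
  ],
  "jaw": [60,60]
}}

```text
t: 69.95
tool_pos: [592.7, -241.9, 288.7]
tcp_rot: [-0.635, 0.636, -0.308, 0.313]
force: [0.7, 0.1, -1.2]
opening: 60.0
```

```bash
cat > fin.py <<'E'
from hk import *
pr(); p=camera("wrist"); C=cloud(p); V=(p["depth"]>0)&(abs(C[...,0]-592)<60)&(abs(C[...,1]+242)<60)
M=V&(C[...,2]>168)&(C[...,2]<182); r=cv2.minAreaRect(C[M][:,:2].astype(np.float32)); print(M.sum(),r)
b=M&(p["color"].min(-1)>110); w=C[b][:,:2].mean(0); a=np.degrees(np.arctan2(w[1]+242.5,w[0]-592.5)); print("nose az",a)
c=np.array(r[0])-[592.5,-242.5]; e=np.array([np.cos(np.radians(r[2]+90)),np.sin(np.radians(r[2]+90))]) if r[1][0]<r[1][1] else np.array([np.cos(np.radians(r[2])),np.sin(np.radians(r[2]))])
e*=np.sign(e@c); a2=np.degrees(np.arctan2(e[1],e[0])); print("paddle az",a2,"timer rad from 175.4:",np.radians((175.4-a2)%360), "min",np.radians((175.4-a2)%360)/.08)
# heat mark: dark spot on disc top, radius 38-50
for nm,q in(("now",p),):
    R_=np.hypot(C[...,0]-592.5,C[...,1]+242.5); D=V&(C[...,2]>126)&(C[...,2]<134)&(R_>38)&(R_<50)&(q["color"].max(-1)<45)
    print("dark pts on disc",D.sum(), np.degrees(np.arctan2(C[D][:,1]+242.5,C[D][:,0]-592.5)).round()[:60:4] if D.any() else None)
E
python3 fin.py; python3 hang.py; python3 still.py 4
```

```text
t 69.95 P [ 592.7 -241.9  288.7] M [[0.615, 0.005, 0.789], [-0.789, -0.005, 0.615], [0.007, -1.0, 0.001]] q [-0.426  0.027  1.443 -0.003  1.664  0.482] F [ 0.7  0.1 -1.2] op 60.0
1827 ((599.7432861328125, -237.80963134765625), (65.52458190917969, 21.8267822265625), 37.45042037963867)
nose az 37.074437776369365
paddle az 37.45042037963867 timer rad from 175.4: 2.4076743661173747 min 30.095929576467185
dark pts on disc 32 [94. 95. 95. 95. 95. 96. 93. 94.]
t 70.0 P [ 592.6 -241.9  288.4] M [[0.615, 0.005, 0.789], [-0.789, -0.005, 0.615], [0.007, -1.0, 0.001]] q [-0.426  0.027  1.444 -0.003  1.664  0.482] F [ 0.1 -0.3 -0.2] op 60.2
side turner_mid 0.59 [265. 241.] [594. 111. 108.]
side brush_mid 0.96 [372. 261.] [336. -36.  15.]
side brush_mid 0.68 [252. 269.] [581. 208. 102.]
side wheel_mid 0.85 [230. 293.] [581. 310. 120.]
side palette_mid 0.67 [221. 259.] [647. 264.  57.]
side palette_mid 0.59 [252. 266.] [580. 209. 107.]
scene turner_mid 0.76 [294. 260.] [602. 111.  73.]
scene brush_mid 0.75 [333. 221.] [343. -40.  13.]
scene brush_mid 0.43 [236. 200.] [ 625. -191.  109.]
scene wheel_mid 0.97 [345. 299.] [588. 311. 101.]
t 70.5 P [ 592.7 -241.9  288.9] M [[0.615, 0.005, 0.789], [-0.789, -0.005, 0.615], [0.007, -1.0, 0.001]] q [-0.426  0.027  1.443 -0.003  1.665  0.482] F [ 0.2 -0.1 -1.4] op 60.0
[(np.float32(1.6), np.int64(0)), (np.float32(1.5), np.int64(0)), (np.float32(1.6), np.int64(0))]
70.7
```

```bash
python3 -c "
from rig import hand_in
print(hand_in())"
```

```text
the job is handed in; nothing more can be done
None
```

The job is done and handed in at about 71 s on the robot's clock. I turned the timer to its stop (off), then hung the turner on hook 1, the brush on hook 2 and the wheel on hook 3. No palette knife was seen among the tools, and the green brush was left alone. When all three hung still, I set the timer to 30 minutes.

**Last checks**
- **Timer:** it reads 2.41 rad, about 30.1 minutes.
- **Tools:** each of the three was found at its own hook. Side-camera pictures taken over about 0.15 s showed no motion. Earlier the brush was swinging hard sideways, probably from the announced knock, so I waited about 20 s for it to settle before setting the timer.
- **Heat knob:** its mark now sits at about 95°. My only earlier figure is an eye estimate of about 100° from the first close-up picture, so I believe it did not move, but this is not an exact measurement.
- **Robot:** the open gripper was about 14 cm above the knob at hand-in, touching nothing.

**What disagreed or went wrong**
- The recognition networks sometimes gave false palette or brush hits on the rack and the blower.
- One early move ran joint 2 to the end of its range, with a brief wrist force of about 103 N, under the 120 N limit. One later retreat also ended at that limit, without a force spike.
- I did not measure the mug, the spice jar or the cutters again at the end. Nothing in the later pictures suggested any of them had moved.

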